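Drift the worn wooden bearing blocks out of their sleeves

TASK

Set the orange backstop flap of the press-out stand upright, then use the drift to push every worn wooden block right through its steel sleeve so that it comes right out of the far end onto the tray by the flap; leave the brass block sitting where it is. Put the wooden blocks in the white bowl and the drift back on its black mat, and finally fold the flap down flat over the tray. Keep the bowl upright and do not disturb the other things on the bench.

Things in the scene. Friction and masses are not known exactly. Their poses are not given: they have to be found in the camera images.
- stand: fixed press-out stand, screwed down. Origin on the bench (z = 0), mid-width, under the exit ends of its sleeves; +y is the direction in which blocks are pushed out (from the sleeves to the tray and flap), z up. Four square steel sleeves lie side by side along y, centred at x = -60, -20, +20, +60 mm, y = -60 mm (entry ends) to 0 (exit ends). Sleeves may be empty.
- exit (a point): middle of the row of exit ends: stand x = 0, y = 0, at the height of the bore axes (z = 45 mm); axes as the stand. Sleeve bores are 22 x 22 mm, outside 28 x 28 mm, tops at z = 59 mm with 4 mm high screw bosses at y = -30 mm. In front of the entry ends the bench is clear.
- grip_shoe (a point): a sprung shoe sits in each sleeve's roof, halfway along (stand y = -30 mm; this point: midway between the sleeves, 54 mm up). It holds the block fast: about 5 to 12 N pushes the block along for the first 25 mm, then it moves freely. An empty sleeve's shoe hangs 2 mm into the bore.
- tray (a point): middle of the catch tray's floor behind the exits (stand x = 0, y = 50 mm, z = 30 mm). The floor is flat, y = 0 to 104 mm, x = -86 to +86 mm, with only a 3 mm rim at its two sides. Its floor lies 4 mm below the bore floors, so a pushed-out block slides onto it and stays where the rod leaves it.
- flap (a joint): angle of the orange backstop flap at the tray's far edge, rad: 0 = folded flat over the tray, 1.57 = upright, stop at 1.95. The hinge is stiff (0.12 N m of friction): the flap stays where it is left. The flap is a plate 150 mm wide along the hinge, 50 mm long, 4 mm thick; flat, it points from the hinge towards the sleeves (stand -y).
- flap_hinge (a point): middle of the flap's hinge line, 100 mm behind the exits (stand y) and 37 mm above the bench; the hinge runs along the stand's x
- flap_knob (a point): centre of the flap's black grip: a round bar, diameter 16 mm, 26 mm long, parallel to the hinge (stand x), carried by a 10 mm wide stem. It lies 45 mm from the hinge along the flap and 26 mm off the flap's face (the upper face when flat, the face away from the sleeves when upright). Pinched by its two ends it can turn between the fingers.
- wood_block_1: worn bearing block of brown wood, 20 x 28 x 20 mm (x, y, z), 30 g, a dark dot on each end; origin at its centre. At the start it is stuck in one of the sleeves, its y along the bore, its centre 27 to 33 mm inside the exit end and 44 mm above the bench. No pose (None) from the start if absent in this run.
- wood_block_2: worn bearing block of brown wood, 20 x 28 x 20 mm (x, y, z), 30 g, a dark dot on each end; origin at its centre. At the start it is stuck in one of the sleeves, its y along the bore, its centre 27 to 33 mm inside the exit end and 44 mm above the bench. No pose (None) from the start if absent in this run.
- wood_block_3: worn bearing block of brown wood, 20 x 28 x 20 mm (x, y, z), 30 g, a dark dot on each end; origin at its centre. At the start it is stuck in one of the sleeves, its y along the bore, its centre 27 to 33 mm inside the exit end and 44 mm above the bench. No pose (None) from the start if absent in this run.
- brass_block: sound block of yellow brass, same size as the wooden ones (20 x 28 x 20 mm), 90 g, stuck in one of the sleeves in the same way; origin at its centre. It stays in its sleeve.
- drift: the drift, a loose push rod of about 0.12 kg: pale wooden square handle 24 x 60 x 24 mm (x, y, z), origin at the handle's centre, and a straight steel rod 10 mm in diameter sticking out along +y on the same axis from y = +30 mm to its flat tip at y = +145 mm. It lies on the mat with the handle's centre 14 mm above the bench.
- mat: fixed black rubber mat, 90 x 190 x 2 mm (x, y, z), origin at the centre of its underside on the bench; the drift's place
- bowl: loose white porcelain bowl, 125 mm across, 63 mm high, inner floor about 9 mm above the bench, 0.21 kg; origin at the centre of its underside, z up
- gem_box: bystander: round clear gem box, 44 mm across, 20 mm high; origin at the centre of its underside
- whetstone: bystander: two-grit dressing stone 34 x 90 x 21 mm; origin at the centre of its underside

How it is judged:
By the outcome, as a careful person would: the job done as asked, in the order asked, and still so for the second after the job is handed in, with the robot touching nothing.
Of wood_block_1, wood_block_2, wood_block_3 only 2 to 3 are there at a start; the rules pass over those that are not, and their reading is None.
At some moment in a run one of drift, bowl may be knocked a few centimetres aside while the robot is not near it.
It also fails if it takes over 210 s, if anything falls off the work surface, if the arm or the gripper's body presses on something with over 40 N, if the wrist force passes 120 N, or if a joint passes its speed limit or range.

ROBOT

A 7-joint arm with a two-finger parallel gripper is mounted at the origin on a cart in front of the work surface, level with it; the furniture and walls round the work are solid. World frame = base frame: x ahead of the robot, y to its left, z up, the work surface at z = 0. Lengths are in mm, angles in degrees, forces in N, time in s.
With the tool pointing down it reaches from about 425 to 950 mm from the base axis. Payload 4.7 kg.
Tool frame: the origin (TCP) lies on the centre line of the jaws, within the pads' length; the fingertips stand 25 mm ahead of it and the grasp point (between the pads) lies 6 mm ahead of it; z points along the fingers, x is the direction in which the jaws open and shut, and the axes are right-handed (so a half turn about z gives the same grasp; the last joint's range is limited). The gripper opens to 87 mm and grips with 3 to 60 N. Pads are 19 mm wide; open, the fingers measure 117 mm over their backs; the gripper's body (75 mm by 190 mm) begins 51 mm behind the grasp point.
Start: joints at [-75.281, 26.849, -2.785, 87.806, 1.381, 65.374, -4.715], TCP at [190.258, 647.652, 208.673] pointing down, gripper open.
Joint ranges: [-148.3, 148.3], [-19.14, 114.17], [-79.39, 73.82], [5.75, 140.21], [-59.74, 239.74], [12.07, 113.84], [-152.46, 152.46]. Speed limits (degrees/s): [147.25, 147.25, 180, 180, 180, 180, 180].

INTERFACE

Orientations are given as a 3x3 rotation matrix whose columns are the frame's x, y, z axes.
In Python, from rig import env gives the robot as it stands.
- The arm moves only by the tool servo_tool, never from a script. Its argument "motion" is a list of rows, each an object of numbers: "dx", "dy", "dz": the shift along the tool's x, y, z in m; "wx", "wy", "wz": the turn, a rotation vector about the tool's x, y, z in rad; "grip": the closure, from 0 (fully open) to 1 (shut). A call has 1 to 12 rows; each row shifts and turns the commanded pose from where the row before left it, along the tool's axes as they then stand; what a row does not reach is not made up. A row lasts 1/12 s, in which the tool goes at most 41.7 mm and 7.16 degrees, less where a joint would pass 70% of its speed; a pose out of reach is approached as far as the arm can. A call with a gripper value outside its range is refused whole. The fingers move at their own pace and stop on an object; "squeeze" is the grip in N (left out, the last holds). Time passes only in rows, so rows that do not move let the fingers close. It gives the time, the measured TCP pose, the force and the opening at its end, in the units of the state.
- env.observe(): the state, without advancing time (a new reading comes with each control period).
- env.get_image(name): name is "scene" or "top" or "wrist"; returns (picture, depth): 400x640x3 uint8, red, green, blue; 400x640 float32, mm along the optical axis (not along the pixel's ray), 0 where there is no reading.
- env.calibration(name): a dict with "camera_matrix" (3x3 intrinsics, pixels), "extrinsics" (4x4, takes a point from camera to world coordinates). Camera axes: x right, y down, z forward; pixel columns grow to the right and rows downward; lengths in mm; the calibration is good to about 2 mm. A picture is of the moment at which its call begins: read the wrist's pose just before it. calibration takes no time and is no camera call; for the wrist camera it gives the pose at the moment of the call.
- env.finish_job(): hands the job in, once; it reports no verdict.
Trained networks look in the newest picture that a camera, given by its name, has taken for a name from the list of things; names that differ only in an ending like _2 or _b are one class to them, and where a whole thing is asked for, a point or a joint stands for the part that bears it (a point fixed in the world has none). Each returns a list of dicts, best first, with "confidence" (0 to 1); they miss things now and then, are a little off and sometimes report something else, mostly with a low value. They report only what shows in the picture. A call takes as long as a camera call.
- env.find_in(camera, thing): "pixel" ([column, row] in pixels, amid what is visible of it).
- env.trace(camera, thing): "mask" (400x640 bool, what is visible of it) and "pixel" ([column, row] in pixels, amid what is visible of it).
The state is a dict: "t": time; "joints": joint angles; "joint_vel": joint speeds; "joint_torque": joint torques, N m; "tcp_pos": TCP position; "ee_rot": TCP orientation; "ft_force": force on the tool from outside, world axes, zero at the start; "wrist_torque": the same for the moment, N m; "grip_width": opening from 0.0 (shut) to 1.0 (fully open).
Only numpy, scipy, OpenCV 4.12 (cv2) and the standard library are available. Lean on these libraries where they do the work, as an engineer would, in place of code of your own. Each camera call takes 0.05 s, during which the arm holds its last target.

## Working session

There is one attempt and no reset: what is moved stays moved. The work goes in short steps, Python scripts to look and compute and a tool call to move; the robot and the scene stay as the last step left them, time stands still between calls to the robot, and variables do not carry over. Pictures are saved under pics/ and viewed, and the job is handed in when it is done.

Besides the shell and the picture viewer there is one more tool, called after ">>>" as a command line: name --argument value ..., lists and objects as JSON in quotes. servo_tool: Moves the arm, as the interface text tells. Its arguments: {"type":"object","properties":{"motion":{"type":"array"},"squeeze":{"type":"number"}},"required":["motion"]}

```bash
ls; mkdir -p pics; cat > h.py <<'E'
from rig import env
import numpy as np, cv2
def shot(cam,name):
    im,d=env.get_image(cam); cv2.imwrite(f'pics/{name}.png',cv2.cvtColor(im,cv2.COLOR_RGB2BGR)); np.save(f'pics/{name}_d.npy',d)
    c=env.calibration(cam); np.savez(f'pics/{name}_c.npz',K=c['camera_matrix'],E=c['extrinsics'])
    return im,d,np.array(c['camera_matrix']),np.array(c['extrinsics'])
def load(name):
    c=np.load(f'pics/{name}_c.npz'); return cv2.imread(f'pics/{name}.png'),np.load(f'pics/{name}_d.npy'),c['K'],c['E']
def cloud(d,K,E):
    v,u=np.mgrid[:d.shape[0],:d.shape[1]]
    p=np.stack([(u-K[0,2])/K[0,0]*d,(v-K[1,2])/K[1,1]*d,d],-1)
    w=p@E[:3,:3].T+E[:3,3]; w[d==0]=np.nan; return w
def ray(u,v,K,E,z):
    r=E[:3,:3]@np.array([(u-K[0,2])/K[0,0],(v-K[1,2])/K[1,1],1]); o=E[:3,3]; return o+r*(z-o[2])/r[2]
def proj(P,K,E):
    p=np.linalg.inv(E)@np.append(P,1); q=K@p[:3]; return q[:2]/q[2]
E
python3 - <<'E'
from h import *
for c in ['scene','top','wrist']:
    im,d,K,E=shot(c,c+'0'); print(c,K.round(1).tolist(),E.round(3).tolist())
o=env.observe(); print(o)
E
```

```text
pics
scene [[411.3, 0.0, 320.8], [0.0, 411.3, 195.1], [0.0, 0.0, 1.0]] [[0.578, -0.643, 0.502, -0.734], [-0.816, -0.451, 0.361, -357.322], [-0.006, -0.619, -0.786, 871.377], [0.0, 0.0, 0.0, 1.0]]
top [[413.9, 0.0, 320.2], [0.0, 413.9, 196.3], [0.0, 0.0, 1.0]] [[-0.005, -0.993, 0.121, 381.751], [-1.0, 0.005, -0.004, -1.391], [0.003, -0.121, -0.993, 1300.67], [0.0, 0.0, 0.0, 1.0]]
wrist [[350.7, 0.0, 316.5], [0.0, 350.7, 198.7], [0.0, 0.0, 1.0]] [[0.282, 0.917, 0.282, 113.222], [0.959, -0.27, -0.083, 670.107], [-0.0, 0.294, -0.956, 383.097], [0.0, 0.0, 0.0, 1.0]]
{'t': 0.15, 'joints': array([-75.28001795,  26.88761724,  -2.78462282,  87.85704306,
         1.38175386,  65.37291748,  -4.71438802]), 'joint_vel': array([-0.03577002, -0.12177354, -0.09614903, -0.06061131,  0.00306244,
        0.02784965,  0.06127243]), 'joint_torque': array([ 4.32727020e-04, -5.08428884e+01, -8.09652172e-02, -2.36421418e+01,
       -6.14159438e-02,  3.56592354e-02,  1.12597363e-04]), 'tcp_pos': array([190.16137454, 647.18150887, 207.83671001]), 'ee_rot': array([[ 2.81883266e-01,  9.59448641e-01, -3.59659985e-04],
       [ 9.59447590e-01, -2.81883490e-01, -1.42126288e-03],
       [-1.46501095e-03,  5.55553164e-05, -9.99998925e-01]]), 'ft_force': array([-0.04101674,  0.00274297,  0.26318374]), 'wrist_torque': array([-0.00677904,  0.02900655,  0.0114201 ]), 'grip_width': 0.9991450192979202}
```

```bash
python3 - <<'E'
from h import *
im,d,K,E=load('scene0')
a=cv2.resize(im[185:345,310:510],(800,640),interpolation=cv2.INTER_CUBIC)[:600]; cv2.imwrite('pics/z1.png',a)
im,d,K,E=load('top0')
a=cv2.resize(im[165:255,320:470],(800,480),interpolation=cv2.INTER_CUBIC); cv2.imwrite('pics/z2.png',a)
for c in ['scene','top']:
    im,d,K,E=load(c+'0'); W=cloud(d,K,E)
    for t in ['stand','drift','mat','bowl','flap','flap_knob','gem_box','whetstone']:
        r=env.trace(c,t)
        if r:
            m=r[0]['mask']; w=W[m]; print(c,t,round(r[0]['confidence'],2),np.round(r[0]['pixel']),m.sum(),np.nanmedian(w,0).round(0),np.nanpercentile(w,2,axis=0).round(0),np.nanpercentile(w,98,axis=0).round(0))
            np.save(f'pics/m_{c}_{t}.npy',m)
        else: print(c,t,None)
E
```

```text
scene stand 0.8 [366. 246.] 4829 [ 469. -149.   39.] [ 396. -231.    5.] [567. -67.  73.]
scene drift 0.72 [452. 305.] 550 [ 462. -371.   23.] [ 416. -381.    3.] [ 585. -358.   29.]
scene mat 0.9 [456. 304.] 2687 [ 480. -376.    2.] [ 394. -416.   -1.] [ 576. -326.    6.]
scene bowl 0.6 [268. 189.] 1632 [467. 149.  33.] [400.  79.  25.] [515. 196.  63.]
scene flap 0.84 [345. 229.] 904 [470. -90.  56.] [ 406. -117.   30.] [549. -55.  92.]
scene flap_knob 0.97 [346. 228.] 871 [468. -90.  56.] [ 406. -117.   38.] [548. -58.  92.]
scene gem_box 0.73 [334. 185.] 201 [596.  25.  20.] [579.   8.   4.] [618.  46.  24.]
scene whetstone 0.68 [206. 167.] 349 [437. 352.  21.] [419. 317.   5.] [458. 400.  24.]
top stand 0.65 [272. 221.] 1282 [458. 142.  29.] [403.  86.  22.] [511. 194.  61.]
top drift None
top mat 0.82 [434. 212.] 1306 [ 489. -366.    1.] [ 395. -417.   -5.] [ 573. -328.    7.]
top bowl 0.96 [272. 222.] 1346 [458. 142.  29.] [403.  83.  22.] [513. 195.  63.]
top flap 0.62 [349. 215.] 775 [474. -87.  52.] [ 406. -115.   32.] [547. -58.  91.]
top flap_knob 0.72 [271. 222.] 1280 [459. 142.  29.] [403.  86.  22.] [512. 194.  61.]
top gem_box 0.69 [311. 180.] 141 [597.  28.  18.] [580.   9.   2.] [618.  47.  24.]
top whetstone 0.66 [199. 228.] 284 [441. 364.  21.] [423. 321.  15.] [460. 403.  26.]
```

```bash
python3 - <<'E'
from h import *
for c in ['scene','top']:
    im,d,K,E=load(c+'0'); W=cloud(d,K,E).reshape(-1,3); C=im.reshape(-1,3).astype(int)
    s=(W[:,0]>370)&(W[:,0]<600)&(W[:,1]>-260)&(W[:,1]<-110)&(W[:,2]>54)&(W[:,2]<68)
    P=W[s]; print(c,len(P),np.median(P,0))
    r=cv2.minAreaRect(P[:,:2].astype(np.float32)); print(r)
    # orange flap plane
    o=(C[:,2]>180)&(C[:,0]<90)&(C[:,1]<140)&(W[:,0]>370)&(W[:,0]<600)&(W[:,1]>-260)&(W[:,1]<-30)
    Q=W[o]; m=Q.mean(0); u,sv,vt=np.linalg.svd(Q-m); print('flap',len(Q),m.round(1),vt.round(3).tolist(),sv)
    print(cv2.minAreaRect(Q[:,:2].astype(np.float32)))
    # drift wood handle and rod
    o=(C[:,2]>160)&(C[:,0]<C[:,2]-40)&(W[:,1]>-430)&(W[:,1]<-320)&(W[:,0]<520)&(W[:,0]>380)
    Q=W[o]; print('handle',len(Q),Q.mean(0).round(1),np.median(Q,0),cv2.minAreaRect(Q[:,:2].astype(np.float32)))
    o=(W[:,2]>9)&(W[:,1]>-430)&(W[:,1]<-320)&(W[:,0]<640)&(W[:,0]>380)
    Q=W[o];print('drift all',len(Q),cv2.minAreaRect(Q[:,:2].astype(np.float32)))
    mk=(C.max(1)<60)&(W[:,1]>-430)&(W[:,1]<-310)&(W[:,0]<600)&(W[:,0]>370)&(abs(W[:,2])<10)
    Q=W[mk];print('mat',len(Q),cv2.minAreaRect(Q[:,:2].astype(np.float32)))
E
```

```text
scene 1266 [ 486.35580688 -195.17183908   59.54208219]
((492.85772705078125, -161.46820068359375), (152.691162109375, 128.73974609375), 10.753172874450684)
flap 547 [470.5 -91.7  56.2] [[-0.986, -0.166, -0.016], [0.126, -0.806, 0.578], [0.109, -0.568, -0.816]] [1089.22408584  325.08786617   24.96414417]
((479.5627746582031, -88.44263458251953), (149.35902404785156, 38.3990364074707), 10.980279922485352)
handle 260 [ 447.  -369.6   26. ] [ 447.00742637 -369.7771       26.35688329] ((449.9568786621094, -369.6000061035156), (21.365358352661133, 62.400962829589844), 87.645751953125)
drift all 530 ((503.6082763671875, -371.84075927734375), (23.89666748046875, 176.70834350585938), 87.69950103759766)
mat 2535 ((486.8959045410156, -371.7268981933594), (188.85203552246094, 87.7734603881836), 3.8593626022338867)
top 737 [ 490.8336372  -193.0076738    58.46920181]
((492.12188720703125, -161.59149169921875), (148.81680297851562, 128.5609588623047), 10.987354278564453)
flap 564 [477.4 -87.7  53. ] [[-0.982, -0.19, 0.002], [0.155, -0.793, 0.589], [0.11, -0.578, -0.808]] [1071.2998768   326.69024921   49.48313048]
((478.4039001464844, -88.07930755615234), (147.5364990234375, 38.1337890625), 10.7356538772583)
handle 115 [ 447.6 -367.7   24.3] [ 446.96870819 -367.18875732   24.30139619] ((448.3985290527344, -367.74017333984375), (17.703264236450195, 59.259254455566406), 87.12815856933594)
drift all 279 ((502.47100830078125, -369.9508361816406), (23.514894485473633, 172.55577087402344), 88.4877700805664)
mat 1291 ((486.56585693359375, -369.4725646972656), (185.985107421875, 88.17715454101562), 3.9727671146392822)
```

```bash
python3 - <<'E'
from h import *
from scipy.optimize import minimize
yaw=np.radians(10.9)
for c in ['scene','top']:
    im,d,K,E=load(c+'0'); W=cloud(d,K,E).reshape(-1,3)
    s=(W[:,0]>370)&(W[:,0]<600)&(W[:,1]>-270)&(W[:,1]<-110)&(W[:,2]>56)&(W[:,2]<67)
    P=W[s]
    for yd in [9.5,10.2,10.9,11.6,12.3]:
        y=np.radians(yd); X=np.array([np.cos(y),np.sin(y)]);Y=np.array([-np.sin(y),np.cos(y)])
        c0=np.array([486,-195.]); q=(P[:,:2]-c0); a=q@X; b=q@Y
        k=abs(b)<34; a=a[k]; b=b[k]
        la,ha=np.percentile(a,[.7,99.3]); lb,hb=np.percentile(b,[2,98])
        print(c,yd,'extent',ha-la,hb-lb,'origin',c0+X*(la+ha)/2+Y*((lb+hb)/2+30))
    T=W[(W[:,0]>300)&(W[:,0]<900)&(abs(W[:,1])<520)&(W[:,2]>110)]
    H,xe,ye=np.histogram2d(T[:,0],T[:,1],bins=[np.arange(300,901,50),np.arange(-500,501,50)])
    print(np.array2string(H.astype(int)))
E
```

```text
scene 9.5 extent 147.65430415599405 57.776749504212944 origin [ 493.70389037 -165.99301006]
scene 10.2 extent 147.56650329974485 57.697415269888666 origin [ 493.27660626 -165.87043016]
scene 10.9 extent 147.6066046426456 57.53925795347476 origin [ 492.78058445 -165.94076471]
scene 11.6 extent 147.62719511120224 57.73372860217185 origin [ 492.28604035 -165.98933495]
scene 12.3 extent 147.69856530802085 57.77545863727511 origin [ 492.02584174 -165.85937664]
[[   0    0    0    0    0    0    0    0    0    0    0    0    0    0
     0    0    0    0    0    0]
 [   0    0    0    0    0    0    0    0    0    0    0    0    0    0
     0    0    0    0    0    0]
 [   0    0    0    0    0    0    0    0    0    0    0    0    0    0
     0    0    0    0    0    0]
 [   0    0    0    0    0    0    0    0    0    0    0    0    0    0
     0    0    0    0    0    0]
 [   0    0    0    0    0    0    0    0    0    0    0    0    0    0
     0    0    0    0    0    0]
 [   0    0    0    0    0    0    0    0    0    0    0    0    0    0
     0    0    0    0    0    0]
 [   0    
[... 1390 characters left out ...]
   0   0
    0   0]
 [  0   0   0   0   0   0   0   0   0   0   0   0   0   0   0   0   0   0
    0   0]
 [  0   0   0   0   0   0   0   0   0   0   0   0   0   0   0   0   0   0
    0   0]
 [  0   0   0   0   0   0   0   0   0   0  51 288 141   0   0 213 280  59
    0   0]
 [  0   0   0   0   0   0 556 998  25  49 138 329 437 305 348 758 615  89
    0   0]
 [  0   0   0   0   0   0 334 744 373 467 436 433 402 418 430 401 240  49
    0   0]
 [  0   0   0   0   0   0  44  89   9   0   0   0   0   0  42 107   0   0
    0   0]
 [  0   0   0   0   0   0   0   0   0   0   0   0   0   0   0   0   0   0
    0   0]
 [  0   0   0   0   0   0   0   0  98 219   0   0   0   0   0   0   0   0
    0   0]]
```

```bash
cat >> h.py <<'E'
from scipy.spatial.transform import Rotation as Ro
SY=np.radians(10.9); SO=np.array([493.,-165.5,0])
SR=np.array([[np.cos(SY),-np.sin(SY),0],[np.sin(SY),np.cos(SY),0],[0,0,1]])
def s2w(p): return SO+SR@np.array(p,float)
def w2s(p): return SR.T@(np.array(p,float)-SO)
def rdown(az): # tool down, tool x azimuth in deg
    a=np.radians(az); x=np.array([np.cos(a),np.sin(a),0]); z=np.array([0,0,-1.]); return np.column_stack([x,np.cross(z,x),z])
def plan(p,R,n=1,rotfirst=False):
    """translation (in present tool axes, m) done first then rotation; n rows"""
    o=env.observe(); Rc=o['ee_rot']; pc=o['tcp_pos']
    rv=Ro.from_matrix(Rc.T@R).as_rotvec()
    A=R if rotfirst else Rc
    t=A.T@(np.array(p)-pc)/1000
    print('t',round(o['t'],2),'tcp',pc.round(1),'trans tool m',t.round(4),'rot',rv.round(4),'deg',np.degrees(np.linalg.norm(rv)).round(1),'rows>=',np.ceil(np.linalg.norm(t)/.0417),np.ceil(np.degrees(np.linalg.norm(rv))/7.16),'per %d:'%n,(t/n).round(4),(rv/n).round(4))
def st():
    o=env.observe(); R=o['ee_rot']; print('t',round(o['t'],2),'tcp',o['tcp_pos'].round(1),'stand',w2s(o['tcp_pos']).round(1),'F',o['ft_force'].round(1),'w',round(float(o['grip_width']),3),'xaz',np.degrees(np.arctan2(R[1,0],R[0,0])).round(2),'z',R[:,2].round(3),'q',o['joints'].round(0))
E
python3 - <<'E'
from h import *
c=load('wrist0'); o=env.observe(); Rc=o['ee_rot']
ct=Rc.T@(c[3][:3,3]-o['tcp_pos']); RCT=Rc.T@c[3][:3,:3]; print(ct,RCT.round(3))
R=rdown(10.9)@Ro.from_rotvec([np.radians(-25),0,0]).as_matrix()
cam=s2w([0,270,250]); p=cam-R@ct; print(p, w2s(p))
K=c[2]; E=np.eye(4); E[:3,:3]=R@RCT; E[:3,3]=cam
for x in (-60,60): print(proj(s2w([x,0,45]),K,E))
plan(p,R,12)
E
```

```text
[-1.46285654e-01 -8.02462835e+01 -1.74422943e+02] [[ 1.    -0.    -0.001]
 [ 0.     0.956  0.294]
 [ 0.    -0.294  0.956]]
[469.77942061 -44.14363342 125.83267312] [  0.14628565 123.55784725 125.83267312]
[253.519489   265.13025602]
[379.86650992 265.11560801]
t 0.95 tcp [190.3 647.6 208.7] trans tool m [-0.5849  0.4632  0.0828] rot [-0.3916 -0.2387  1.0766] deg 67.1 rows>= 19.0 10.0 per 12: [-0.0487  0.0386  0.0069] [-0.0326 -0.0199  0.0897]
```

```bash
python3 - <<'E'
from h import *
ct=np.array([-.146,-80.25,-174.4]); RCT=Ro.from_rotvec([-np.arcsin(.294),0,0]).as_matrix(); 
R=rdown(10.9)@Ro.from_rotvec([np.radians(-33),0,0]).as_matrix()
cam=s2w([0,270,240]); p=cam-R@ct; print(p, w2s(p))
c=load('wrist0');K=c[2]; E=np.eye(4); E[:3,:3]=R@RCT; E[:3,3]=cam
for x in (-60,60): print(proj(s2w([x,0,45]),K,E))
plan(p,R,12)
o=env.observe(); Rc=o['ee_rot']
# via: first lift+translate to mid with yaw
R1=rdown(10.9); print('yaw part'); plan([400,250,300],R1,12)
for q in ([400,250,300],[460,-20,200]): print(R1.T@(np.array(q)-[400,250,300]))
E
```

```text
[472.77558584 -59.70400948 137.44313551] [  0.146      107.71163922 137.44313551]
[253.12717764 223.6694027 ]
[379.80747428 223.6694027 ]
t 0.95 tcp [190.3 647.6 208.7] trans tool m [-0.599   0.4705  0.0712] rot [-0.5167 -0.315   1.0631] deg 70.1 rows>= 19.0 10.0 per 12: [-0.0499  0.0392  0.0059] [-0.0431 -0.0262  0.0886]
yaw part
t 0.95 tcp [190.3 647.6 208.7] trans tool m [-0.3224  0.3133 -0.0913] rot [-0.     -0.      1.0948] deg 62.7 rows>= 12.0 9.0 per 12: [-0.0269  0.0261 -0.0076] [-0.     -0.      0.0912]
[0. 0. 0.]
[  7.86175315 276.47457901 100.        ]
```

>>> servo_tool --motion '[{"dx":-0.027,"dy":0.026,"dz":-0.0076},{"dx":-0.027,"dy":0.026,"dz":-0.0076},{"dx":-0.027,"dy":0.026,"dz":-0.0076},{"dx":-0.027,"dy":0.026,"dz":-0.0076},{"dx":-0.027,"dy":0.026,"dz":-0.0076},{"dx":-0.027,"dy":0.026,"dz":-0.0076},{"dx":-0.027,"dy":0.026,"dz":-0.0076},{"dx":-0.027,"dy":0.026,"dz":-0.0076},{"dx":-0.027,"dy":0.026,"dz":-0.0076},{"dx":-0.027,"dy":0.026,"dz":-0.0076},{"dx":-0.027,"dy":0.026,"dz":-0.0076},{"dx":-0.027,"dy":0.026,"dz":-0.0076}]'

```text
schema error: expected keys dx, dy, dz, wx, wy, wz, grip
```

>>> servo_tool --motion '[{"wz":0.11},{"wz":0.11},{"wz":0.11},{"wz":0.11},{"wz":0.11},{"wz":0.11},{"wz":0.11},{"wz":0.11},{"wz":0.11},{"wz":0.105},{}]'

```text
schema error: expected keys dx, dy, dz, wx, wy, wz, grip
```

```bash
python3 - <<'E'
from h import *
st(); R=rdown(10.9)@Ro.from_rotvec([np.radians(-33),0,0]).as_matrix(); plan([472.8,-59.7,145],R,10)
E
```

```text
t 0.95 tcp [190.3 647.6 208.7] stand [-143.5  855.7  208.7] F [-0.6 -0.3 -0.2] w 1.003 xaz 73.63 z [ 0.  0. -1.] q [-75.  27.  -3.  88.   1.  65.  -5.]
t 0.95 tcp [190.3 647.6 208.7] trans tool m [-0.599   0.4705  0.0636] rot [-0.5167 -0.315   1.0631] deg 70.1 rows>= 19.0 10.0 per 10: [-0.0599  0.047   0.0064] [-0.0517 -0.0315  0.1063]
```

```bash
cat >> h.py <<'E'
def rows(p,R,n,grip=0.0,start=None,pr=True):
    if start is None:
        o=env.observe(); pc=o['tcp_pos'].copy(); Rc=o['ee_rot'].copy()
    else: pc,Rc=start
    p=np.array(p,float); out=[]
    R0=Rc.copy(); p0=pc.copy(); rv=Ro.from_matrix(R0.T@R).as_rotvec()
    for i in range(1,n+1):
        Ri=R0@Ro.from_rotvec(rv*i/n).as_matrix(); pi=p0+(p-p0)*i/n
        t=(Rc.T@(pi-pc)/1000).round(4); w=Ro.from_matrix(Rc.T@Ri).as_rotvec().round(3)
        t=t+0.;w=w+0.
        out.append(dict(dx=t[0],dy=t[1],dz=t[2],wx=w[0],wy=w[1],wz=w[2],grip=grip))
        pc=pc+Rc@t*1000; Rc=Rc@Ro.from_rotvec(w).as_matrix()
    if pr:
        import json; print('step mm',round(np.linalg.norm(p-p0)/n,1),'deg',round(np.degrees(np.linalg.norm(rv))/n,2)); print(json.dumps([{k:float(v) for k,v in r.items()} for r in out]))
    return pc,Rc
E
python3 - <<'E'
from h import *
rows([400,250,300],rdown(10.9),12)
E
```

```text
step mm 38.2 deg 5.23
[{"dx": -0.0269, "dy": 0.0261, "dz": -0.0076, "wx": 0.0, "wy": 0.0, "wz": 0.091, "grip": 0.0}, {"dx": -0.0243, "dy": 0.0285, "dz": -0.0076, "wx": 0.0, "wy": 0.0, "wz": 0.091, "grip": 0.0}, {"dx": -0.0217, "dy": 0.0305, "dz": -0.0076, "wx": 0.0, "wy": 0.0, "wz": 0.092, "grip": 0.0}, {"dx": -0.0188, "dy": 0.0324, "dz": -0.0076, "wx": 0.0, "wy": 0.0, "wz": 0.091, "grip": 0.0}, {"dx": -0.0158, "dy": 0.034, "dz": -0.0077, "wx": 0.0, "wy": 0.0, "wz": 0.091, "grip": 0.0}, {"dx": -0.0126, "dy": 0.0353, "dz": -0.0076, "wx": 0.0, "wy": 0.0, "wz": 0.091, "grip": 0.0}, {"dx": -0.0094, "dy": 0.0362, "dz": -0.0076, "wx": 0.0, "wy": 0.0, "wz": 0.092, "grip": 0.0}, {"dx": -0.006, "dy": 0.037, "dz": -0.0076, "wx": 0.0, "wy": 0.0, "wz": 0.091, "grip": 0.0}, {"dx": -0.0026, "dy": 0.0374, "dz": -0.0076, "wx": 0.0, "wy": 0.0, "wz": 0.091, "grip": 0.0}, {"dx": 0.0008, "dy": 0.0375, "dz": -0.0076, "wx": 0.0, "wy": 0.0, "wz": 0.091, "grip": 0.0}, {"dx": 0.0042, "dy": 0.0372, "dz": -0.0076, "wx": 0.0, "wy": 0.0, "wz": 0.092, "grip": 0.0}, {"dx": 0.0076, "dy": 0.0367, "dz": -0.0076, "wx": 0.0, "wy": 0.0, "wz": 0.091, "grip": 0.0}]
```

>>> servo_tool --motion '[{"dx":-0.027,"dy":0.026,"dz":-0.008,"wx":0,"wy":0,"wz":0.091,"grip":0},{"dx":-0.024,"dy":0.028,"dz":-0.008,"wx":0,"wy":0,"wz":0.091,"grip":0},{"dx":-0.022,"dy":0.03,"dz":-0.008,"wx":0,"wy":0,"wz":0.091,"grip":0},{"dx":-0.019,"dy":0.032,"dz":-0.008,"wx":0,"wy":0,"wz":0.091,"grip":0},{"dx":-0.016,"dy":0.034,"dz":-0.008,"wx":0,"wy":0,"wz":0.091,"grip":0},{"dx":-0.013,"dy":0.035,"dz":-0.008,"wx":0,"wy":0,"wz":0.091,"grip":0},{"dx":-0.009,"dy":0.036,"dz":-0.008,"wx":0,"wy":0,"wz":0.091,"grip":0},{"dx":-0.006,"dy":0.037,"dz":-0.008,"wx":0,"wy":0,"wz":0.091,"grip":0},{"dx":-0.003,"dy":0.037,"dz":-0.008,"wx":0,"wy":0,"wz":0.091,"grip":0},{"dx":0.001,"dy":0.037,"dz":-0.008,"wx":0,"wy":0,"wz":0.091,"grip":0},{"dx":0.004,"dy":0.037,"dz":-0.008,"wx":0,"wy":0,"wz":0.091,"grip":0},{"dx":0.008,"dy":0.037,"dz":-0.008,"wx":0,"wy":0,"wz":0.091,"grip":0}]'

```text
t: 1.95
tcp_pos: [398.6, 249.7, 305.4]
ee_rot: [[0.982, 0.188, 0.0], [0.188, -0.982, 0.001], [0.001, -0.001, -1.0]]
ft_force: [0.9, 0.7, -0.3]
grip_width: 0.999
```

```bash
python3 - <<'E'
from h import *
st(); R=rdown(10.9)@Ro.from_rotvec([np.radians(-33),0,0]).as_matrix(); rows([472.8,-59.7,145],R,10)
E
```

```text
t 1.95 tcp [398.6 249.7 305.4] stand [-14.2 425.6 305.4] F [ 0.9  0.7 -0.3] w 0.999 xaz 10.82 z [ 0.     0.001 -1.   ] q [-54.   2.  18. 108.  -1.  70. -25.]
step mm 35.6 deg 3.31
[{"dx": 0.0015, "dy": 0.0318, "dz": 0.016, "wx": -0.058, "wy": 0.0, "wz": 0.0, "grip": 0.0}, {"dx": 0.0014, "dy": 0.0308, "dz": 0.0178, "wx": -0.057, "wy": 0.0, "wz": 0.0, "grip": 0.0}, {"dx": 0.0015, "dy": 0.0298, "dz": 0.0196, "wx": -0.058, "wy": 0.0, "wz": 0.0, "grip": 0.0}, {"dx": 0.0015, "dy": 0.0285, "dz": 0.0212, "wx": -0.058, "wy": 0.0, "wz": -0.001, "grip": 0.0}, {"dx": 0.0014, "dy": 0.0273, "dz": 0.0229, "wx": -0.057, "wy": 0.0, "wz": 0.0, "grip": 0.0}, {"dx": 0.0015, "dy": 0.026, "dz": 0.0244, "wx": -0.058, "wy": 0.0, "wz": 0.0, "grip": 0.0}, {"dx": 0.0014, "dy": 0.0245, "dz": 0.0258, "wx": -0.058, "wy": 0.0, "wz": 0.0, "grip": 0.0}, {"dx": 0.0015, "dy": 0.0229, "dz": 0.0272, "wx": -0.058, "wy": 0.0, "wz": 0.0, "grip": 0.0}, {"dx": 0.0014, "dy": 0.0213, "dz": 0.0285, "wx": -0.057, "wy": 0.0, "wz": 0.0, "grip": 0.0}, {"dx": 0.0015, "dy": 0.0197, "dz": 0.0297, "wx": -0.058, "wy": 0.0, "wz": -0.001, "grip": 0.0}]
```

>>> servo_tool --motion '[{"dx":0.0015,"dy":0.032,"dz":0.016,"wx":-0.058,"wy":0,"wz":0,"grip":0},{"dx":0.0015,"dy":0.031,"dz":0.018,"wx":-0.058,"wy":0,"wz":0,"grip":0},{"dx":0.0015,"dy":0.03,"dz":0.0195,"wx":-0.058,"wy":0,"wz":0,"grip":0},{"dx":0.0015,"dy":0.0285,"dz":0.021,"wx":-0.058,"wy":0,"wz":0,"grip":0},{"dx":0.0015,"dy":0.0275,"dz":0.023,"wx":-0.058,"wy":0,"wz":0,"grip":0},{"dx":0.0015,"dy":0.026,"dz":0.0245,"wx":-0.058,"wy":0,"wz":0,"grip":0},{"dx":0.0015,"dy":0.0245,"dz":0.026,"wx":-0.058,"wy":0,"wz":0,"grip":0},{"dx":0.0015,"dy":0.023,"dz":0.027,"wx":-0.058,"wy":0,"wz":0,"grip":0},{"dx":0.0015,"dy":0.0215,"dz":0.0285,"wx":-0.058,"wy":0,"wz":0,"grip":0},{"dx":0.0015,"dy":0.02,"dz":0.0295,"wx":-0.055,"wy":0,"wz":0,"grip":0},{"dx":0,"dy":0,"dz":0,"wx":0,"wy":0,"wz":0,"grip":0},{"dx":0,"dy":0,"dz":0,"wx":0,"wy":0,"wz":0,"grip":0}]'

```text
t: 2.95
tcp_pos: [473.4, -60.2, 144.7]
ee_rot: [[0.982, 0.16, 0.102], [0.19, -0.822, -0.537], [-0.002, 0.546, -0.838]]
ft_force: [0.2, 1.1, 0.4]
grip_width: 1.001
```

```bash
python3 - <<'E'
from h import *
st(); shot('wrist','w1')
im=cv2.imread('pics/w1.png'); cv2.imwrite('pics/w1z.png',cv2.resize(im[80:300,210:430],None,fx=2.7,fy=2.7,interpolation=cv2.INTER_CUBIC))
E
```

```text
t 2.95 tcp [473.4 -60.2 144.7] stand [  0.6 107.1 144.7] F [0.2 1.1 0.4] w 1.001 xaz 10.95 z [ 0.102 -0.537 -0.838] q [-45.  17.  29. 125.  34.  49. -30.]
```

```bash
python3 - <<'E'
from h import *
im,d,K,E=load('w1')
for i,x in enumerate((125,233,341,449)):
    u,v=210+x/2.7,80+455/2.7
    w=ray(u,v,K,E,63); print(w.round(1),w2s(w).round(1))
W=cloud(d,K,E)
# knob from depth
g=im.max(2)<70
for (x0,x1,y0,y1) in [(240,335,282,342)]:
    pass
Q=W[185:206,299:335].reshape(-1,3); Q=Q[~np.isnan(Q[:,0])]; 
S=np.array([w2s(q) for q in Q]); S=S[(S[:,2]>60)]; print(len(S),S.min(0).round(1),S.max(0).round(1),np.median(S,0).round(1))
o=(im[:,:,2]>200)&(im[:,:,0]<80); Q=W[o]; S=np.array([w2s(q) for q in Q if q[2]>20 and q[2]<100]); m=S.mean(0); u,s,vt=np.linalg.svd(S-m); print(m.round(1),vt.round(3).tolist())
print('front edge',np.percentile(S,[1,99],axis=0).round(1))
print('sleeve tops z',[W[240,c].round(1) for c in (256,296,336,376)])
E
```

```text
[ 442.2 -201.7   63. ] [-56.8 -25.9  63. ]
[ 481.  -194.2   63. ] [-17.2 -25.9  63. ]
[ 519.9 -186.7   63. ] [ 22.4 -25.9  63. ]
[ 558.7 -179.2   63. ] [ 62.  -25.9  63. ]
750 [-11.3  64.6  61.5] [16.4 87.7 92.9] [ 2.2 84.5 88.2]
[ 2.5 80.6 52.6] [[1.0, -0.003, 0.003], [0.004, 0.891, -0.453], [-0.002, 0.453, 0.891]]
front edge [[-70.7  61.1  39.9]
 [ 75.5  98.5  66.5]]
sleeve tops z [array([ 440.9, -194.1,   58.1]), array([ 479.4, -186.8,   57.9]), array([ 517.8, -178.6,   58.5]), array([ 555.7, -169.7,   59.5])]
```

```bash
python3 - <<'E'
from h import *
im,d,K,E=load('top0')
for p in ((315,125),(328,193),(343,262),(358,332)):
    w=ray(320+p[0]/5.3333,165+p[1]/5.3333,K,E,63); print('top',w.round(1),w2s(w).round(1))
im,d,K,E=load('scene0')
for p in ((358,147),(337,199),(315,253),(291,310)):
    w=ray(310+p[0]/4,185+p[1]/4,K,E,63); print('sc',w.round(1),w2s(w).round(1))
print(ray(320+147/5.333,165+260/5.333,*load('top0')[2:],86),w2s(ray(320+147/5.333,165+260/5.333,*load('top0')[2:],86)))
E
```

```text
top [ 556.  -184.3   63. ] [ 58.3 -30.4  63. ]
top [ 517.2 -190.8   63. ] [ 19.  -29.4  63. ]
top [ 478.1 -198.3   63. ] [-20.8 -29.4  63. ]
top [ 438.8 -205.8   63. ] [-60.8 -29.3  63. ]
sc [ 557.8 -185.3   63. ] [ 59.9 -31.7  63. ]
sc [ 518.5 -193.    63. ] [ 19.9 -31.8  63. ]
sc [ 479.5 -200.5   63. ] [-19.9 -31.8  63. ]
sc [ 440.  -207.6   63. ] [-60.  -31.4  63. ]
[477.98737632 -86.50739266  86.        ] [ 0.19536546 80.40629775 86.        ]
```

```bash
cat >> h.py <<'E'
SO=SO+SR@np.array([.5,1,0])
E
python3 - <<'E'
from h import *
a=rows(s2w([0.5,79,140]),rdown(10.9),6)
rows(s2w([0.5,79,96]),rdown(10.9),4,start=a)
E
```

```text
step mm 4.8 deg 5.5
[{"dx": -0.0002, "dy": 0.0035, "dz": 0.0033, "wx": 0.096, "wy": 0.0, "wz": 0.0, "grip": 0.0}, {"dx": -0.0001, "dy": 0.0037, "dz": 0.003, "wx": 0.096, "wy": 0.0, "wz": 0.001, "grip": 0.0}, {"dx": -0.0002, "dy": 0.004, "dz": 0.0026, "wx": 0.096, "wy": 0.0, "wz": 0.0, "grip": 0.0}, {"dx": -0.0001, "dy": 0.0043, "dz": 0.0022, "wx": 0.096, "wy": -0.001, "wz": 0.001, "grip": 0.0}, {"dx": -0.0002, "dy": 0.0044, "dz": 0.0018, "wx": 0.096, "wy": 0.0, "wz": 0.0, "grip": 0.0}, {"dx": -0.0001, "dy": 0.0046, "dz": 0.0013, "wx": 0.096, "wy": 0.0, "wz": 0.0, "grip": 0.0}]
step mm 11.0 deg 0.01
[{"dx": 0.0, "dy": 0.0, "dz": 0.011, "wx": 0.0, "wy": 0.0, "wz": 0.0, "grip": 0.0}, {"dx": 0.0, "dy": 0.0, "dz": 0.011, "wx": 0.0, "wy": 0.0, "wz": 0.0, "grip": 0.0}, {"dx": 0.0, "dy": 0.0, "dz": 0.011, "wx": 0.0, "wy": 0.0, "wz": 0.0, "grip": 0.0}, {"dx": 0.0, "dy": 0.0, "dz": 0.011, "wx": 0.0, "wy": 0.0, "wz": 0.0, "grip": 0.0}]
```

>>> servo_tool --motion '[{"dx":0,"dy":0.0035,"dz":0.0033,"wx":0.096,"wy":0,"wz":0,"grip":0},{"dx":0,"dy":0.0037,"dz":0.003,"wx":0.096,"wy":0,"wz":0,"grip":0},{"dx":0,"dy":0.004,"dz":0.0026,"wx":0.096,"wy":0,"wz":0,"grip":0},{"dx":0,"dy":0.0043,"dz":0.0022,"wx":0.096,"wy":0,"wz":0,"grip":0},{"dx":0,"dy":0.0044,"dz":0.0018,"wx":0.096,"wy":0,"wz":0,"grip":0},{"dx":0,"dy":0.0046,"dz":0.0013,"wx":0.096,"wy":0,"wz":0,"grip":0},{"dx":0,"dy":0,"dz":0,"wx":0,"wy":0,"wz":0,"grip":0}]'

```text
t: 3.58
tcp_pos: [481.6, -92.4, 142.6]
ee_rot: [[0.983, 0.183, 0.006], [0.183, -0.983, 0.0], [0.006, 0.001, -1.0]]
ft_force: [-0.4, -0.1, -0.3]
grip_width: 1.003
```

```bash
python3 - <<'E'
from h import *
st(); im,d,K,E=shot('wrist','w2')
print(E.round(3).tolist())
print('fingertip proj', [proj(s2w([0.5+x,79,115]),K,E).round(0) for x in (-13,0,13)],'knob',[proj(s2w([x,78,84]),K,E).round(0) for x in (-13,0,13)])
E
```

```text
t 3.58 tcp [481.6 -92.4 142.6] stand [  2.2  72.9 142.6] F [-0.4 -0.1 -0.3] w 1.003 xaz 10.53 z [ 0.006  0.    -1.   ] q [-14.  14.  23. 118.  -8.  49.  24.]
[[0.983, 0.175, 0.059, 465.71], [0.185, -0.939, -0.289, -10.478], [0.005, 0.295, -0.956, 316.957], [0.0, 0.0, 0.0, 1.0]]
fingertip proj [array([292., 222.]), array([313., 222.]), array([334., 222.])] knob [array([294., 208.]), array([312., 208.]), array([331., 208.])]
```

```bash
python3 - <<'E'
from h import *
st();a=rows(s2w([0.3,79,140]),rdown(10.9),2)
rows(s2w([0.3,79,96]),rdown(10.9),4,start=a)
E
```

```text
t 3.63 tcp [480.9 -90.  141.8] stand [  1.9  75.4 141.8] F [0.5 0.8 0. ] w 0.997 xaz 10.68 z [ 0.004 -0.001 -1.   ] q [-14.  14.  23. 118.  -7.  49.  24.]
step mm 2.2 deg 0.17
[{"dx": -0.0008, "dy": -0.0018, "dz": 0.0009, "wx": 0.001, "wy": -0.002, "wz": -0.002, "grip": 0.0}, {"dx": -0.0009, "dy": -0.0018, "dz": 0.0009, "wx": 0.001, "wy": -0.002, "wz": -0.002, "grip": 0.0}]
step mm 11.0 deg 0.0
[{"dx": 0.0, "dy": 0.0, "dz": 0.011, "wx": 0.0, "wy": 0.0, "wz": 0.0, "grip": 0.0}, {"dx": 0.0, "dy": 0.0, "dz": 0.011, "wx": 0.0, "wy": 0.0, "wz": 0.0, "grip": 0.0}, {"dx": 0.0, "dy": 0.0, "dz": 0.011, "wx": 0.0, "wy": 0.0, "wz": 0.0, "grip": 0.0}, {"dx": 0.0, "dy": 0.0, "dz": 0.011, "wx": 0.0, "wy": 0.0, "wz": 0.0, "grip": 0.0}]
```

>>> servo_tool --motion '[{"dx":0,"dy":0,"dz":0,"wx":0,"wy":0,"wz":0,"grip":0},{"dx":0,"dy":0,"dz":0,"wx":0,"wy":0,"wz":0,"grip":0},{"dx":0,"dy":0,"dz":0,"wx":0,"wy":0,"wz":0,"grip":0},{"dx":0,"dy":0,"dz":0,"wx":0,"wy":0,"wz":0,"grip":0.3}]'

```text
t: 3.97
tcp_pos: [479.6, -84.9, 140.1]
ee_rot: [[0.981, 0.196, 0.0], [0.196, -0.981, -0.001], [0.0, 0.001, -1.0]]
ft_force: [0.2, -0.1, 0.2]
grip_width: 0.975
```

```bash
python3 - <<'E'
from h import *
st();rows(s2w([0.3,79,96]),rdown(10.9),4)
E
```

```text
t 3.97 tcp [479.6 -84.9 140.1] stand [  1.6  80.6 140.1] F [ 0.2 -0.1  0.2] w 0.975 xaz 11.27 z [ 0.    -0.001 -1.   ] q [-14.  14.  23. 118.  -7.  49.  24.]
step mm 11.0 deg 0.09
[{"dx": -0.0003, "dy": 0.0004, "dz": 0.011, "wx": 0.0, "wy": 0.0, "wz": 0.002, "grip": 0.0}, {"dx": -0.0004, "dy": 0.0004, "dz": 0.011, "wx": 0.0, "wy": 0.0, "wz": 0.001, "grip": 0.0}, {"dx": -0.0003, "dy": 0.0004, "dz": 0.0111, "wx": 0.001, "wy": 0.0, "wz": 0.002, "grip": 0.0}, {"dx": -0.0003, "dy": 0.0004, "dz": 0.011, "wx": 0.0, "wy": 0.0, "wz": 0.002, "grip": 0.0}]
```

>>> servo_tool --motion '[{"dx":-0.0003,"dy":0.0004,"dz":0.011,"wx":0,"wy":0,"wz":0.0015,"grip":0.4},{"dx":-0.0003,"dy":0.0004,"dz":0.011,"wx":0,"wy":0,"wz":0.0015,"grip":0.4},{"dx":-0.0003,"dy":0.0004,"dz":0.011,"wx":0,"wy":0,"wz":0.0015,"grip":0.4},{"dx":-0.0003,"dy":0.0004,"dz":0.011,"wx":0,"wy":0,"wz":0.0015,"grip":0.4},{"dx":0,"dy":0,"dz":0,"wx":0,"wy":0,"wz":0,"grip":0.6},{"dx":0,"dy":0,"dz":0,"wx":0,"wy":0,"wz":0,"grip":0.8},{"dx":0,"dy":0,"dz":0,"wx":0,"wy":0,"wz":0,"grip":0.8},{"dx":0,"dy":0,"dz":0,"wx":0,"wy":0,"wz":0,"grip":0.8},{"dx":0,"dy":0,"dz":0,"wx":0,"wy":0,"wz":0,"grip":0.8},{"dx":0,"dy":0,"dz":0,"wx":0,"wy":0,"wz":0,"grip":0.8}]' --squeeze 15

```text
t: 4.8
tcp_pos: [479.1, -88.7, 96.5]
ee_rot: [[0.983, 0.186, 0.001], [0.186, -0.983, -0.001], [0.001, 0.001, -1.0]]
ft_force: [-0.1, 0.2, 0.4]
grip_width: 0.258
```

```bash
python3 - <<'E'
from h import *
st(); shot('wrist','w3')
E
```

```text
t 4.8 tcp [479.1 -88.7  96.5] stand [ 0.3 77.1 96.5] F [-0.1  0.2  0.4] w 0.258 xaz 10.73 z [ 0.001 -0.001 -1.   ] q [-13.  18.  22. 121. -10.  43.  26.]
```

>>> servo_tool --motion '[{"dx":0,"dy":0,"dz":0,"wx":0,"wy":0,"wz":0,"grip":0.85},{"dx":0,"dy":0,"dz":0,"wx":0,"wy":0,"wz":0,"grip":0.85},{"dx":0,"dy":0,"dz":0,"wx":0,"wy":0,"wz":0,"grip":0.85}]'

```text
t: 5.1
tcp_pos: [478.7, -88.8, 96.1]
ee_rot: [[0.983, 0.186, 0.0], [0.186, -0.983, -0.001], [0.0, 0.001, -1.0]]
ft_force: [-0.6, 0.4, 0.6]
grip_width: 0.155
```

```bash
python3 - <<'E'
from h import *
st()
im=cv2.imread('pics/w3.png'); cv2.imwrite('pics/w3z.png',cv2.resize(im[200:300,240:400],None,fx=5,fy=5,interpolation=cv2.INTER_CUBIC))
E
```

```text
t 5.1 tcp [478.7 -88.8  96.1] stand [-0.  77.  96.1] F [-0.6  0.4  0.6] w 0.155 xaz 10.71 z [ 0.    -0.001 -1.   ] q [-13.  18.  22. 121. -10.  43.  26.]
```

```bash
python3 - <<'E'
from h import *
im,d,K,E=load('w3'); W=cloud(d,K,E)
for v in range(224,262,4): print(v,[ (d[v,u].round(0),w2s(W[v,u]).round(1).tolist()) for u in (300,316,330)])
print([ (d[v,u].round(0),w2s(W[v,u]).round(1).tolist()) for v,u in ((245,282),(245,278),(250,345),(242,350))])
E
```

```text
224 [(np.float32(203.0), [-8.6, 84.2, 81.6]), (np.float32(203.0), [0.6, 84.2, 81.5]), (np.float32(203.0), [8.7, 84.3, 81.9])]
228 [(np.float32(200.0), [-8.5, 83.4, 85.6]), (np.float32(199.0), [0.6, 83.5, 86.2]), (np.float32(199.0), [8.6, 83.5, 86.2])]
232 [(np.float32(198.0), [-8.4, 82.0, 88.3]), (np.float32(196.0), [0.6, 82.4, 89.3]), (np.float32(198.0), [8.5, 81.9, 88.3])]
236 [(np.float32(196.0), [-8.3, 80.4, 90.2]), (np.float32(197.0), [0.6, 80.1, 89.5]), (np.float32(196.0), [8.4, 80.2, 90.0])]
240 [(np.float32(195.0), [-8.3, 78.7, 91.8]), (np.float32(196.0), [0.6, 78.3, 91.1]), (np.float32(196.0), [8.4, 78.2, 90.9])]
244 [(np.float32(196.0), [-8.4, 76.1, 91.6]), (np.float32(196.0), [0.6, 76.0, 91.3]), (np.float32(197.0), [8.4, 75.8, 91.0])]
248 [(np.float32(198.0), [-8.4, 73.2, 90.5]), (np.float32(197.0), [0.6, 73.4, 91.1]), (np.float32(198.0), [8.5, 73.2, 90.8])]
252 [(np.float32(225.0), [-9.7, 59.3, 66.8]), (np.float32(223.0), [0.5, 60.1, 68.5]), (np.float32(226.0), [9.6, 58.7, 65.7])]
256 [(np.float32(268.0), [-11.8, 37.4, 28.3]), (np.float32(267.0), [0.5, 37.8, 29.2]), (np.float32(266.0), [11.1, 38.2, 30.1])]
260 [(np.float32(268.0), [-11.8, 34.7, 29.6]), (np.float32(267.0), [0.5, 34.9, 30.0]), (np.float32(268.0), [11.1, 34.5, 29.4])]
[(np.float32(166.0), [-15.4, 88.3, 119.5]), (np.float32(166.0), [-17.3, 88.4, 119.7]), (np.float32(164.0), [14.2, 86.5, 121.5]), (np.float32(169.0), [17.0, 88.1, 116.0])]
```

```bash
python3 - <<'E'
from h import *
st()
im,d,K,E=shot('wrist','w4');im=cv2.imread('pics/w4.png'); cv2.imwrite('pics/w4z.png',cv2.resize(im[180:320,220:420],None,fx=4,fy=4,interpolation=cv2.INTER_CUBIC))
st()
E
```

```text
t 5.1 tcp [478.7 -88.8  96.1] stand [-0.  77.  96.1] F [-0.6  0.4  0.6] w 0.155 xaz 10.71 z [ 0.    -0.001 -1.   ] q [-13.  18.  22. 121. -10.  43.  26.]
t 5.15 tcp [478.7 -88.8  96.1] stand [-0.  77.  96.1] F [ 0.3  0.2 -0.2] w 0.154 xaz 10.71 z [ 0.    -0.001 -1.   ] q [-13.  18.  22. 121. -10.  43.  26.]
```

```bash
python3 - <<'E'
from h import *
im,d,K,E=load('w4'); W=cloud(d,K,E)
for v in range(222,290,5): print(v,[ (u,int(d[v,u]),w2s(W[v,u]).round(0).tolist()) for u in (289,299,316,335,345)])
print(proj(s2w([-6,77,71]),K,E),proj(s2w([-6,77,96]),K,E), proj(s2w([-6,86.5,71]),K,E), w2s(E[:3,3]))
E
```

```text
222 [(289, 231, [-18.0, 75.0, 54.0]), (299, 231, [-11.0, 75.0, 54.0]), (316, 230, [0.0, 76.0, 55.0]), (335, 231, [13.0, 75.0, 54.0]), (345, 231, [19.0, 75.0, 55.0])]
227 [(289, 230, [-17.0, 73.0, 57.0]), (299, 199, [-9.0, 84.0, 85.0]), (316, 199, [0.0, 84.0, 85.0]), (335, 198, [11.0, 84.0, 86.0]), (345, 230, [19.0, 72.0, 57.0])]
232 [(289, 227, [-17.0, 70.0, 60.0]), (299, 198, [-9.0, 82.0, 87.0]), (316, 195, [0.0, 83.0, 90.0]), (335, 196, [11.0, 82.0, 89.0]), (345, 228, [19.0, 70.0, 60.0])]
237 [(289, 175, [-13.0, 88.0, 109.0]), (299, 195, [-9.0, 80.0, 91.0]), (316, 196, [0.0, 80.0, 90.0]), (335, 195, [11.0, 80.0, 91.0]), (345, 176, [15.0, 88.0, 108.0])]
242 [(289, 169, [-13.0, 88.0, 115.0]), (299, 172, [-8.0, 87.0, 113.0]), (316, 194, [0.0, 78.0, 92.0]), (335, 172, [10.0, 87.0, 112.0]), (345, 168, [14.0, 88.0, 116.0])]
247 [(289, 163, [-12.0, 89.0, 122.0]), (299, 168, [-8.0, 86.0, 117.0]), (316, 197, [0.0, 74.0, 90.0]), (335, 167, [9.0, 87.0, 118.0]), (345, 165, [14.0, 88.0, 120.0])]
252 [(289, 158, [-12.0, 88.0, 127.0]), (299, 162, [-8.0, 87.0, 123.0]), (316, 220, [0.0, 61.0, 71.0]
[... 660 characters left out ...]
29.0]), (335, 144, [8.0, 87.0, 142.0]), (345, 143, [12.0, 87.0, 143.0])]
277 [(289, 141, [-10.0, 86.0, 146.0]), (299, 139, [-6.0, 87.0, 147.0]), (316, 271, [0.0, 20.0, 29.0]), (335, 140, [8.0, 87.0, 147.0]), (345, 139, [12.0, 87.0, 147.0])]
282 [(289, 137, [-10.0, 86.0, 150.0]), (299, 138, [-6.0, 86.0, 148.0]), (316, 273, [0.0, 16.0, 29.0]), (335, 136, [8.0, 87.0, 150.0]), (345, 136, [12.0, 87.0, 150.0])]
287 [(289, 89, [-6.0, 110.0, 192.0]), (299, 89, [-4.0, 110.0, 192.0]), (316, 88, [0.0, 111.0, 193.0]), (335, 88, [5.0, 110.0, 193.0]), (345, 89, [8.0, 110.0, 192.0])]
[305.72104832 228.95294309] [304.41721784 246.17555002] [305.52191419 214.35129768] [  0.72152583 157.80816003 271.26128164]
```

```bash
python3 - <<'E'
from h import *
for c in ('scene','top'):
    im,d,K,E=shot(c,c+'1'); print(c,[proj(s2w([x,77,z]),K,E).round(1).tolist() for x,z in ((0,71),(0,96),(0,83),(0,108))])
im=cv2.imread('pics/scene1.png'); cv2.imwrite('pics/s1z.png',cv2.resize(im[120:280,280:440],None,fx=3.7,fy=3.7,interpolation=cv2.INTER_CUBIC))
E
```

```text
scene [[347.4, 223.1], [347.9, 216.9], [347.6, 220.1], [348.2, 213.9]]
top [[348.0, 213.9], [348.6, 213.2], [348.3, 213.6], [348.9, 212.9]]
```

```bash
python3 - <<'E'
from h import *
im,d,K,E=load('scene1'); W=cloud(d,K,E)
for x,y in ((150,300),(150,340),(150,355),(200,350),(200,372),(265,340),(265,375),(265,398),(240,250),(285,335)):
    u,v=int(280+x/3.7),int(120+y/3.7); print((x,y),w2s(W[v,u]).round(0))
m=(W[...,2]>95)&(W[...,2]<230); S=(W-SO)@SR; m&=(abs(S[...,0])<120)&(abs(S[...,1]-77)<80)
q=S[m]; 
for z0 in range(95,230,15):
    k=q[(q[:,2]>=z0)&(q[:,2]<z0+15)]; 
    if len(k): print(z0,len(k),k.min(0).round(0),k.max(0).round(0))
E
```

```text
(150, 300) [-73. 114. 223.]
(150, 340) [-93. 104. 221.]
(150, 355) [-91. 105. 204.]
(200, 350) [-90.  76. 223.]
(200, 372) [-91.  75. 204.]
(265, 340) [-70.  48. 224.]
(265, 375) [-89.  41. 218.]
(265, 398) [-86.  41. 193.]
(240, 250) [-49.  73. 261.]
(285, 335) [-43.  45. 195.]
170 54 [-87.  40. 179.] [ 83. 115. 185.]
185 272 [-89.  39. 185.] [ 85. 115. 200.]
200 318 [-95.  39. 200.] [ 92. 115. 215.]
215 910 [-96.  40. 215.] [ 95. 115. 230.]
```

>>> servo_tool --motion '[{"dx":0,"dy":0,"dz":0,"wx":0,"wy":0,"wz":0,"grip":0.4},{"dx":0,"dy":0,"dz":0,"wx":0,"wy":0,"wz":0,"grip":0.4},{"dx":0,"dy":0,"dz":0,"wx":0,"wy":0,"wz":0,"grip":0.4},{"dx":0,"dy":0,"dz":0,"wx":0,"wy":0,"wz":0,"grip":0.4},{"dx":0,"dy":0,"dz":0,"wx":0,"wy":0,"wz":0,"grip":0.4},{"dx":0,"dy":0,"dz":0.003,"wx":0,"wy":0,"wz":0,"grip":0.4},{"dx":0,"dy":0,"dz":0.003,"wx":0,"wy":0,"wz":0,"grip":0.4},{"dx":0,"dy":0,"dz":0.003,"wx":0,"wy":0,"wz":0,"grip":0.4},{"dx":0,"dy":0,"dz":0.003,"wx":0,"wy":0,"wz":0,"grip":0.4}]'

```text
t: 6.0
tcp_pos: [478.5, -88.7, 83.6]
ee_rot: [[0.983, 0.186, -0.0], [0.186, -0.983, -0.001], [-0.0, 0.001, -1.0]]
ft_force: [-0.1, 1.1, -0.8]
grip_width: 0.592
```

```bash
python3 - <<'E'
from h import *
st()
im,d,K,E=shot('wrist','w5');im=cv2.imread('pics/w5.png'); cv2.imwrite('pics/w5z.png',cv2.resize(im[180:320,220:420],None,fx=4,fy=4,interpolation=cv2.INTER_CUBIC))
E
```

```text
t 6.0 tcp [478.5 -88.7  83.6] stand [-0.2 77.1 83.6] F [-0.1  1.1 -0.8] w 0.592 xaz 10.72 z [-0.    -0.001 -1.   ] q [-12.  19.  22. 121. -11.  41.  27.]
```

>>> servo_tool --motion '[{"dx":0,"dy":0,"dz":0.004,"wx":0,"wy":0,"wz":0,"grip":0.4},{"dx":0,"dy":0,"dz":0.004,"wx":0,"wy":0,"wz":0,"grip":0.4},{"dx":0,"dy":0,"dz":0.004,"wx":0,"wy":0,"wz":0,"grip":0.4},{"dx":0,"dy":0,"dz":0.004,"wx":0,"wy":0,"wz":0,"grip":0.4},{"dx":0,"dy":0,"dz":0.003,"wx":0,"wy":0,"wz":0,"grip":0.4},{"dx":0,"dy":0,"dz":0,"wx":0,"wy":0,"wz":0,"grip":0.4}]'

```text
t: 6.55
tcp_pos: [478.2, -88.7, 64.3]
ee_rot: [[0.983, 0.186, -0.001], [0.186, -0.983, -0.001], [-0.001, 0.001, -1.0]]
ft_force: [-0.0, 0.2, 0.3]
grip_width: 0.598
```

```bash
python3 - <<'E'
from h import *
st()
im,d,K,E=shot('wrist','w6');im=cv2.imread('pics/w6.png'); cv2.imwrite('pics/w6z.png',cv2.resize(im[180:320,220:420],None,fx=4,fy=4,interpolation=cv2.INTER_CUBIC))
W=cloud(d,K,E); S=(W-SO)@SR
for v in range(225,275,5): print(v,[ (u,int(d[v,u]),S[v,u].round(0).tolist()) for u in (250,262,316,375)])
E
```

```text
t 6.55 tcp [478.2 -88.7  64.3] stand [-0.5 77.2 64.3] F [-0.   0.2  0.3] w 0.598 xaz 10.71 z [-0.001 -0.001 -1.   ] q [-12.  21.  21. 122. -12.  39.  28.]
225 [(250, 205, [-39.0, 83.0, 48.0]), (262, 204, [-31.0, 83.0, 49.0]), (316, 203, [0.0, 84.0, 50.0]), (375, 202, [34.0, 84.0, 50.0])]
230 [(250, 202, [-38.0, 81.0, 51.0]), (262, 201, [-31.0, 82.0, 52.0]), (316, 202, [0.0, 81.0, 51.0]), (375, 202, [34.0, 81.0, 52.0])]
235 [(250, 202, [-38.0, 78.0, 52.0]), (262, 202, [-31.0, 79.0, 52.0]), (316, 202, [0.0, 78.0, 52.0]), (375, 202, [34.0, 78.0, 53.0])]
240 [(250, 172, [-32.0, 88.0, 81.0]), (262, 174, [-27.0, 87.0, 79.0]), (316, 201, [0.0, 76.0, 54.0]), (375, 175, [30.0, 87.0, 78.0])]
245 [(250, 167, [-31.0, 88.0, 86.0]), (262, 168, [-26.0, 87.0, 85.0]), (316, 201, [0.0, 73.0, 55.0]), (375, 169, [29.0, 87.0, 84.0])]
250 [(250, 162, [-30.0, 88.0, 92.0]), (262, 170, [-26.0, 84.0, 84.0]), (316, 170, [0.0, 84.0, 85.0]), (375, 164, [28.0, 86.0, 89.0])]
255 [(250, 158, [-30.0, 87.0, 96.0]), (262, 168, [-26.0, 83.0, 87.0]), (316, 167, [0.0, 83.0, 88.0]), (375, 158, [27.0, 87.0, 95.0])]
260 [(250, 154, [-29.0, 87.0, 100.0]), (262, 168, [-26.0, 81.0, 88.0]), (316, 165, [0.0, 82.0, 90.0]), (375, 156, [26.0, 86.0, 98.0])]
265 [(250, 150, [-28.0, 87.0, 104.0]), (262, 168, [-26.0, 78.0, 89.0]), (316, 165, [0.0, 79.0, 91.0]), (375, 155, [26.0, 84.0, 100.0])]
270 [(250, 146, [-27.0, 87.0, 109.0]), (262, 167, [-26.0, 76.0, 89.0]), (316, 165, [0.0, 77.0, 92.0]), (375, 156, [26.0, 82.0, 100.0])]
```

>>> servo_tool --motion '[{"dx":0.0005,"dy":0,"dz":0.003,"wx":0,"wy":0,"wz":0,"grip":0.4},{"dx":0,"dy":0,"dz":0.003,"wx":0,"wy":0,"wz":0,"grip":0.5},{"dx":0,"dy":0,"dz":0,"wx":0,"wy":0,"wz":0,"grip":0.8},{"dx":0,"dy":0,"dz":0,"wx":0,"wy":0,"wz":0,"grip":0.8},{"dx":0,"dy":0,"dz":0,"wx":0,"wy":0,"wz":0,"grip":0.8},{"dx":0,"dy":0,"dz":0,"wx":0,"wy":0,"wz":0,"grip":0.8},{"dx":0,"dy":0,"dz":0,"wx":0,"wy":0,"wz":0,"grip":0.8},{"dx":0,"dy":0,"dz":0,"wx":0,"wy":0,"wz":0,"grip":0.8},{"dx":0,"dy":0,"dz":0,"wx":0,"wy":0,"wz":0,"grip":0.8}]' --squeeze 15

```text
t: 7.35
tcp_pos: [478.3, -88.9, 59.0]
ee_rot: [[0.983, 0.186, -0.002], [0.186, -0.983, -0.001], [-0.002, 0.001, -1.0]]
ft_force: [-3.5, -0.8, 3.9]
grip_width: 0.295
```

```bash
python3 - <<'E'
from h import *
st()
E
```

```text
t 7.35 tcp [478.3 -88.9  59. ] stand [-0.5 77.  59. ] F [-3.5 -0.8  3.9] w 0.295 xaz 10.71 z [-0.002 -0.001 -1.   ] q [-11.  22.  21. 122. -12.  38.  28.]
```

```bash
python3 - <<'E'
import numpy as np
ph=np.radians(np.linspace(63.4,120.5,13)); y=-52*np.cos(ph); z=52*np.sin(ph)
for a,b in zip(-np.diff(y)/1000,-np.diff(z)/1000): print(round(a,4),round(b,4))
E
```

```text
-0.0039 -0.0018
-0.0041 -0.0014
-0.0042 -0.0011
-0.0043 -0.0007
-0.0043 -0.0004
-0.0043 -0.0
-0.0043 0.0003
-0.0043 0.0007
-0.0042 0.001
-0.0041 0.0014
-0.004 0.0017
-0.0038 0.002
```

>>> servo_tool --motion '[{"dx":0,"dy":-0.0039,"dz":-0.0018,"wx":0,"wy":0,"wz":0,"grip":0.8},{"dx":0,"dy":-0.0041,"dz":-0.0014,"wx":0,"wy":0,"wz":0,"grip":0.8},{"dx":0,"dy":-0.0042,"dz":-0.0011,"wx":0,"wy":0,"wz":0,"grip":0.8},{"dx":0,"dy":-0.0043,"dz":-0.0007,"wx":0,"wy":0,"wz":0,"grip":0.8},{"dx":0,"dy":-0.0043,"dz":-0.0004,"wx":0,"wy":0,"wz":0,"grip":0.8},{"dx":0,"dy":-0.0043,"dz":0,"wx":0,"wy":0,"wz":0,"grip":0.8}]'

```text
t: 7.85
tcp_pos: [473.8, -65.3, 64.3]
ee_rot: [[0.983, 0.185, -0.001], [0.185, -0.983, -0.003], [-0.001, 0.003, -1.0]]
ft_force: [-2.7, -6.5, -0.7]
grip_width: 0.298
```

```bash
python3 - <<'E'
from h import *
st()
E
```

```text
t 7.85 tcp [473.8 -65.3  64.3] stand [ -0.4 101.   64.3] F [-2.7 -6.5 -0.7] w 0.298 xaz 10.67 z [-0.001 -0.003 -1.   ] q [-15.  20.  21. 123. -11.  38.  25.]
```

>>> servo_tool --motion '[{"dx":0,"dy":-0.0043,"dz":0.0003,"wx":0,"wy":0,"wz":0,"grip":0.8},{"dx":0,"dy":-0.0043,"dz":0.0007,"wx":0,"wy":0,"wz":0,"grip":0.8},{"dx":0,"dy":-0.0042,"dz":0.001,"wx":0,"wy":0,"wz":0,"grip":0.8},{"dx":0,"dy":-0.0041,"dz":0.0014,"wx":0,"wy":0,"wz":0,"grip":0.8},{"dx":0,"dy":-0.004,"dz":0.0017,"wx":0,"wy":0,"wz":0,"grip":0.8},{"dx":0,"dy":-0.0038,"dz":0.002,"wx":0,"wy":0,"wz":0,"grip":0.8},{"dx":0,"dy":0,"dz":0,"wx":0,"wy":0,"wz":0,"grip":0.8},{"dx":0,"dy":0,"dz":0,"wx":0,"wy":0,"wz":0,"grip":0.8}]'

```text
t: 8.52
tcp_pos: [468.9, -39.4, 57.2]
ee_rot: [[0.983, 0.186, -0.002], [0.186, -0.983, -0.001], [-0.002, 0.0, -1.0]]
ft_force: [-4.3, -2.2, 1.4]
grip_width: 0.293
```

```bash
python3 - <<'E'
from h import *
st(); shot('scene','s2'); im,d,K,E=shot('wrist','w7')
im=cv2.imread('pics/s2.png'); cv2.imwrite('pics/s2z.png',cv2.resize(im[120:280,280:440],None,fx=3.7,fy=3.7,interpolation=cv2.INTER_CUBIC))
E
```

```text
t 8.52 tcp [468.9 -39.4  57.2] stand [ -0.4 127.3  57.2] F [-4.3 -2.2  1.4] w 0.293 xaz 10.72 z [-0.002 -0.001 -1.   ] q [-17.  21.  20. 124. -12.  37.  22.]
```

>>> servo_tool --motion '[{"dx":0,"dy":0,"dz":0,"wx":0,"wy":0,"wz":0,"grip":0.5},{"dx":0,"dy":0,"dz":0,"wx":0,"wy":0,"wz":0,"grip":0.45},{"dx":0,"dy":0,"dz":0,"wx":0,"wy":0,"wz":0,"grip":0.45},{"dx":0,"dy":0,"dz":0,"wx":0,"wy":0,"wz":0,"grip":0.45},{"dx":0,"dy":0,"dz":-0.01,"wx":0,"wy":0,"wz":0,"grip":0.4},{"dx":0,"dy":0,"dz":-0.02,"wx":0,"wy":0,"wz":0,"grip":0.3},{"dx":0,"dy":0,"dz":-0.03,"wx":0,"wy":0,"wz":0,"grip":0.1},{"dx":0,"dy":0,"dz":-0.03,"wx":0,"wy":0,"wz":0,"grip":0},{"dx":0,"dy":0.02,"dz":-0.035,"wx":0,"wy":0,"wz":0,"grip":0},{"dx":0,"dy":0.03,"dz":-0.035,"wx":0,"wy":0,"wz":0,"grip":0},{"dx":0,"dy":0.03,"dz":-0.035,"wx":0,"wy":0,"wz":0,"grip":0}]'

```text
t: 9.53
tcp_pos: [484.0, -112.9, 248.6]
ee_rot: [[0.982, 0.188, 0.003], [0.188, -0.982, -0.0], [0.003, 0.001, -1.0]]
ft_force: [1.0, 0.3, -0.3]
grip_width: 0.949
```

```bash
python3 - <<'E'
from h import *
st(); 
for cam,n in (('scene','s3'),('wrist','w8'),('top','t3')):
    im,d,K,E=shot(cam,n); im=cv2.imread(f'pics/{n}.png').astype(int)
    W=cloud(d,K,E); S=(W-SO)@SR
    o=(im[...,2]>120)&(im[...,0]<70)&(im[...,1]<130)&(abs(S[...,0])<82)&(abs(S[...,1]-95)<50)
    q=S[o]; print(n,len(q))
    if len(q)>30:
        m=q.mean(0); vt=np.linalg.svd(q-m)[2]; print(m.round(1),vt.round(3).tolist(),np.percentile(q,[2,98],axis=0).round(0).tolist())
im=cv2.imread('pics/s3.png'); cv2.imwrite('pics/s3z.png',cv2.resize(im[180:340,320:500],None,fx=3.7,fy=3.7,interpolation=cv2.INTER_CUBIC))
E
```

```text
t 9.53 tcp [ 484.  -112.9  248.6] stand [  0.6  52.4 248.6] F [ 1.   0.3 -0.3] w 0.949 xaz 10.83 z [ 0.003 -0.    -1.   ] q [-16.   8.  27. 110.  -4.  63.  24.]
s3 67
[-12.8  95.6  81.2] [[-0.998, 0.004, -0.067], [0.067, 0.027, -0.997], [-0.002, -1.0, -0.027]] [[-75.0, 95.0, 57.0], [68.0, 98.0, 88.0]]
w8 1164
[  1.1  96.1 120. ] [[0.03, -0.071, 0.997], [1.0, -0.002, -0.03], [-0.004, -0.998, -0.07]] [[-69.0, 73.0, 26.0], [70.0, 103.0, 356.0]]
t3 93
[ 1.7 98.7 78.7] [[-1.0, 0.004, -0.006], [-0.006, -0.094, 0.996], [-0.004, -0.996, -0.094]] [[-69.0, 96.0, 58.0], [71.0, 100.0, 90.0]]
```

```bash
python3 - <<'E'
from h import *
a=rows([475,-240,230],rdown(-41),8)
rows([456,-369,170],rdown(-92.5),8,start=a)
E
```

```text
step mm 15.9 deg 6.43
[{"dx": -0.0042, "dy": 0.0151, "dz": 0.0024, "wx": 0.0, "wy": -0.001, "wz": 0.112, "grip": 0.0}, {"dx": -0.0024, "dy": 0.0155, "dz": 0.0024, "wx": 0.0, "wy": -0.001, "wz": 0.113, "grip": 0.0}, {"dx": -0.0007, "dy": 0.0157, "dz": 0.0024, "wx": 0.0, "wy": -0.001, "wz": 0.112, "grip": 0.0}, {"dx": 0.0011, "dy": 0.0156, "dz": 0.0024, "wx": 0.0, "wy": -0.001, "wz": 0.112, "grip": 0.0}, {"dx": 0.0028, "dy": 0.0154, "dz": 0.0024, "wx": 0.0, "wy": -0.001, "wz": 0.112, "grip": 0.0}, {"dx": 0.0046, "dy": 0.015, "dz": 0.0024, "wx": -0.001, "wy": -0.001, "wz": 0.113, "grip": 0.0}, {"dx": 0.0062, "dy": 0.0144, "dz": 0.0025, "wx": 0.0, "wy": -0.001, "wz": 0.112, "grip": 0.0}, {"dx": 0.0077, "dy": 0.0136, "dz": 0.0024, "wx": 0.0, "wy": -0.001, "wz": 0.112, "grip": 0.0}]
step mm 17.9 deg 6.44
[{"dx": 0.0088, "dy": 0.0137, "dz": 0.0075, "wx": 0.0, "wy": 0.0, "wz": 0.112, "grip": 0.0}, {"dx": 0.0103, "dy": 0.0127, "dz": 0.0075, "wx": 0.0, "wy": 0.0, "wz": 0.113, "grip": 0.0}, {"dx": 0.0116, "dy": 0.0114, "dz": 0.0075, "wx": 0.0, "wy": 0.0, "wz": 0.112, "grip": 0.0}, {"dx": 0.0128, "dy": 0.0101, "dz": 0.0075, "wx": 0.0, "wy": 0.0, "wz": 0.112, "grip": 0.0}, {"dx": 0.0139, "dy": 0.0085, "dz": 0.0075, "wx": 0.0, "wy": 0.0, "wz": 0.113, "grip": 0.0}, {"dx": 0.0147, "dy": 0.007, "dz": 0.0075, "wx": 0.0, "wy": 0.0, "wz": 0.112, "grip": 0.0}, {"dx": 0.0155, "dy": 0.0052, "dz": 0.0075, "wx": 0.0, "wy": 0.0, "wz": 0.113, "grip": 0.0}, {"dx": 0.0159, "dy": 0.0035, "dz": 0.0075, "wx": 0.0, "wy": 0.0, "wz": 0.112, "grip": 0.0}]
```

>>> servo_tool --motion '[{"dx":-0.004,"dy":0.015,"dz":0.0025,"wx":0,"wy":0,"wz":0.112,"grip":0},{"dx":-0.0025,"dy":0.0155,"dz":0.0025,"wx":0,"wy":0,"wz":0.112,"grip":0},{"dx":-0.0005,"dy":0.0155,"dz":0.0025,"wx":0,"wy":0,"wz":0.112,"grip":0},{"dx":0.001,"dy":0.0155,"dz":0.0025,"wx":0,"wy":0,"wz":0.112,"grip":0},{"dx":0.003,"dy":0.0155,"dz":0.0025,"wx":0,"wy":0,"wz":0.112,"grip":0},{"dx":0.0045,"dy":0.015,"dz":0.0025,"wx":0,"wy":0,"wz":0.112,"grip":0},{"dx":0.006,"dy":0.0145,"dz":0.0025,"wx":0,"wy":0,"wz":0.112,"grip":0},{"dx":0.008,"dy":0.0135,"dz":0.0025,"wx":0,"wy":0,"wz":0.112,"grip":0}]'

```text
t: 10.35
tcp_pos: [473.4, -236.1, 224.5]
ee_rot: [[0.756, -0.654, -0.002], [-0.654, -0.756, 0.001], [-0.002, 0.001, -1.0]]
ft_force: [-0.5, 0.2, -0.2]
grip_width: 1.0
```

>>> servo_tool --motion '[{"dx":0.009,"dy":0.0135,"dz":0.0075,"wx":0,"wy":0,"wz":0.112,"grip":0},{"dx":0.0105,"dy":0.0125,"dz":0.0075,"wx":0,"wy":0,"wz":0.112,"grip":0},{"dx":0.0115,"dy":0.0115,"dz":0.0075,"wx":0,"wy":0,"wz":0.112,"grip":0},{"dx":0.013,"dy":0.01,"dz":0.0075,"wx":0,"wy":0,"wz":0.112,"grip":0},{"dx":0.014,"dy":0.0085,"dz":0.0075,"wx":0,"wy":0,"wz":0.112,"grip":0},{"dx":0.0145,"dy":0.007,"dz":0.0075,"wx":0,"wy":0,"wz":0.112,"grip":0},{"dx":0.0155,"dy":0.005,"dz":0.0075,"wx":0,"wy":0,"wz":0.112,"grip":0},{"dx":0.016,"dy":0.0035,"dz":0.0075,"wx":0,"wy":0,"wz":0.112,"grip":0},{"dx":0,"dy":0,"dz":0,"wx":0,"wy":0,"wz":0,"grip":0},{"dx":0,"dy":0,"dz":0,"wx":0,"wy":0,"wz":0,"grip":0},{"dx":0,"dy":0,"dz":0,"wx":0,"wy":0,"wz":0,"grip":0}]'

```text
t: 11.27
tcp_pos: [457.2, -364.7, 165.3]
ee_rot: [[-0.031, -1.0, -0.001], [-1.0, 0.031, 0.001], [-0.001, 0.001, -1.0]]
ft_force: [0.2, -0.3, -0.1]
grip_width: 0.999
```

```bash
python3 - <<'E'
from h import *
st(); im,d,K,E=shot('wrist','w9')
E
```

```text
t 11.27 tcp [ 457.2 -364.7  165.3] stand [ -73.3 -189.9  165.3] F [ 0.2 -0.3 -0.1] w 0.999 xaz -91.78 z [-0.001  0.001 -1.   ] q [ -1.  27.  48. 105. -23.  58. -35.]
```

```bash
python3 - <<'E'
from h import *
im,d,K,E=load('w9')
g=cv2.imread('pics/w9.png').astype(int)
# handle mask: brownish
h=(g[...,2]-g[...,0]>50)&(np.mgrid[:400,:640][0]>140)&(np.mgrid[:400,:640][0]<230)&(abs(np.mgrid[:400,:640][1]-320)<30)
ys,xs=np.nonzero(h); print(len(xs),xs.min(),xs.max(),ys.min(),ys.max())
for (u,v,z) in ((325,28,17),(324.5,90,17),(323.5,150,17)): print(ray(u,v,K,E,z).round(1))
pts=np.array([ray(u,v,K,E,26)[:2] for u,v in zip(xs,ys)],np.float32); print(cv2.minAreaRect(pts),pts.mean(0))
for r in range(30,155,12):
    row=g[r,300:350].min(1); b=np.nonzero(row>95)[0]; print(r,300+b.min() if len(b) else None,300+b.max() if len(b) else None)
# bosses
for p in ((73,72),(94.5,125),(115,174),(132.5,218)):
    w=ray(*p,K,E,63); print(w2s(w).round(1))
E
```

```text
1587 311 335 154 221
[ 589.6 -375.7   17. ]
[ 539.8 -374.1   17. ]
[ 486.8 -371.9   17. ]
((452.3023681640625, -370.41204833984375), (22.40155601501465, 64.64390563964844), 87.94977569580078) [ 451.9881 -370.1509]
30 300 349
42 300 329
54 319 329
66 319 329
78 319 329
90 319 329
102 319 328
114 319 328
126 319 328
138 319 327
150 319 327
[ 59.8 -33.2  63. ]
[ 20.  -33.3  63. ]
[-20.2 -33.9  63. ]
[-59.1 -33.8  63. ]
```

```bash
sed -i 's/    im,d=env.get_image(cam); cv2/    c=env.calibration(cam); im,d=env.get_image(cam); cv2/; s/^    c=env.calibration(cam); np.savez/    np.savez/' h.py; sed -n 3,8p h.py; python3 - <<'E'
from h import *
env.get_image('wrist');env.get_image('wrist');env.get_image('wrist')
st(); im,d,K,E=shot('wrist','w10');st()
g=cv2.imread('pics/w10.png').astype(int)
V,U=np.mgrid[:400,:640]
h=(g[...,2]-g[...,0]>50)&(V>140)&(V<235)&(abs(U-320)<35)
ys,xs=np.nonzero(h); print(len(xs),xs.min(),xs.max(),ys.min(),ys.max())
pts=np.array([ray(u,v,K,E,26)[:2] for u,v in zip(xs,ys)],np.float32); print(cv2.minAreaRect(pts),pts.mean(0))
cv2.imwrite('pics/w10z.png',cv2.resize(cv2.imread('pics/w10.png')[0:240,20:380],None,fx=2.2,fy=2.2,interpolation=cv2.INTER_CUBIC))
E
```

```text
def shot(cam,name):
    c=env.calibration(cam); im,d=env.get_image(cam); cv2.imwrite(f'pics/{name}.png',cv2.cvtColor(im,cv2.COLOR_RGB2BGR)); np.save(f'pics/{name}_d.npy',d)
    np.savez(f'pics/{name}_c.npz',K=c['camera_matrix'],E=c['extrinsics'])
    return im,d,np.array(c['camera_matrix']),np.array(c['extrinsics'])
def load(name):
    c=np.load(f'pics/{name}_c.npz'); return cv2.imread(f'pics/{name}.png'),np.load(f'pics/{name}_d.npy'),c['K'],c['E']
t 11.47 tcp [ 457.4 -365.5  166.1] stand [ -73.2 -190.6  166.1] F [ 0.1 -0.2 -0.4] w 0.998 xaz -91.83 z [ 0.001 -0.    -1.   ] q [ -1.  27.  48. 105. -23.  58. -35.]
t 11.52 tcp [ 457.4 -365.7  166.2] stand [ -73.4 -190.8  166.2] F [ 0.4 -0.5 -0.2] w 1.003 xaz -91.86 z [ 0.001 -0.    -1.   ] q [ -1.  27.  48. 105. -23.  58. -35.]
1587 310 334 155 222
((451.3291320800781, -370.2672119140625), (22.497085571289062, 64.85507202148438), 87.8402099609375) [ 451.35437 -370.00208]
```

```bash
python3 - <<'E'
from h import *
im,d,K,E=load('w10')
for p in ((118,162),(164,278),(207,383),(247,482)):
    w=ray(20+p[0]/2.2,p[1]/2.2,K,E,63); print(w2s(w).round(1))
# rep z: tip = rep+13. 
rows([456.5,-370.2,30],rdown(-92.1),6)
E
```

```text
[ 58.9 -33.8  63. ]
[ 19.1 -33.5  63. ]
[-20.1 -33.7  63. ]
[-60.  -33.8  63. ]
step mm 22.7 deg 0.04
[{"dx": 0.0007, "dy": 0.0001, "dz": 0.0227, "wx": 0.0, "wy": 0.0, "wz": 0.001, "grip": 0.0}, {"dx": 0.0008, "dy": 0.0002, "dz": 0.0227, "wx": 0.0, "wy": 0.0, "wz": 0.0, "grip": 0.0}, {"dx": 0.0007, "dy": 0.0001, "dz": 0.0227, "wx": -0.001, "wy": 0.0, "wz": 0.001, "grip": 0.0}, {"dx": 0.0008, "dy": 0.0001, "dz": 0.0227, "wx": 0.0, "wy": 0.0, "wz": 0.001, "grip": 0.0}, {"dx": 0.0007, "dy": 0.0002, "dz": 0.0227, "wx": 0.0, "wy": 0.0, "wz": 0.001, "grip": 0.0}, {"dx": 0.0008, "dy": 0.0001, "dz": 0.0227, "wx": 0.0, "wy": 0.0, "wz": 0.0, "grip": 0.0}]
```

>>> servo_tool --motion '[{"dx":0.0008,"dy":0.0001,"dz":0.023,"wx":0,"wy":0,"wz":0.0005,"grip":0.2},{"dx":0.0008,"dy":0.0001,"dz":0.023,"wx":0,"wy":0,"wz":0.0005,"grip":0.3},{"dx":0.0008,"dy":0.0001,"dz":0.023,"wx":0,"wy":0,"wz":0.0005,"grip":0.4},{"dx":0.0008,"dy":0.0001,"dz":0.023,"wx":0,"wy":0,"wz":0.0005,"grip":0.4},{"dx":0.0008,"dy":0.0001,"dz":0.023,"wx":0,"wy":0,"wz":0.0005,"grip":0.4},{"dx":0.0008,"dy":0.0001,"dz":0.02,"wx":0,"wy":0,"wz":0.0005,"grip":0.4},{"dx":0,"dy":0,"dz":0.01,"wx":0,"wy":0,"wz":0,"grip":0.4},{"dx":0,"dy":0,"dz":0.01,"wx":0,"wy":0,"wz":0,"grip":0.4},{"dx":0,"dy":0,"dz":0,"wx":0,"wy":0,"wz":0,"grip":0.4},{"dx":0,"dy":0,"dz":0,"wx":0,"wy":0,"wz":0,"grip":0.4}]'

```text
t: 12.35
tcp_pos: [456.4, -371.6, 11.3]
ee_rot: [[-0.037, -0.999, 0.001], [-0.999, 0.037, -0.001], [0.001, -0.001, -1.0]]
ft_force: [0.3, -0.5, 0.2]
grip_width: 0.601
```

```bash
python3 - <<'E'
from h import *
st(); im,d,K,E=shot('wrist','w11'); W=cloud(d,K,E)
for v in range(225,285,6): print(v,[ (u,int(d[v,u]),W[v,u].round(0).tolist()) for u in (262,290,316,375)])
E
```

```text
t 12.35 tcp [ 456.4 -371.6   11.3] stand [ -75.4 -196.5   11.3] F [ 0.3 -0.5  0.2] w 0.601 xaz -92.12 z [ 0.001 -0.001 -1.   ] q [  7.  38.  39. 111. -34.  43. -26.]
225 [(262, 198, [467.0, -341.0, 1.0]), (290, 198, [466.0, -357.0, 1.0]), (316, 172, [475.0, -372.0, 25.0]), (375, 198, [464.0, -405.0, 1.0])]
231 [(262, 199, [463.0, -341.0, 1.0]), (290, 199, [462.0, -357.0, 1.0]), (316, 172, [472.0, -372.0, 26.0]), (375, 200, [460.0, -405.0, 1.0])]
237 [(262, 199, [460.0, -341.0, 2.0]), (290, 200, [459.0, -356.0, 1.0]), (316, 174, [469.0, -372.0, 25.0]), (375, 200, [457.0, -405.0, 1.0])]
243 [(262, 171, [468.0, -345.0, 29.0]), (290, 202, [455.0, -356.0, 0.0]), (316, 174, [466.0, -372.0, 26.0]), (375, 171, [466.0, -401.0, 29.0])]
249 [(262, 168, [466.0, -346.0, 32.0]), (290, 202, [451.0, -356.0, 2.0]), (316, 176, [462.0, -371.0, 25.0]), (375, 164, [466.0, -399.0, 36.0])]
255 [(262, 169, [463.0, -345.0, 33.0]), (290, 204, [447.0, -356.0, 1.0]), (316, 178, [458.0, -371.0, 25.0]), (375, 158, [466.0, -398.0, 42.0])]
261 [(262, 168, [461.0, -346.0, 34.0]), (290, 204, [444.0, -356.0, 1.0]), (316, 178, [455.0, -371.0, 25.0]), (375, 156, [464.0, -398.0, 45.0])]
267 [(262, 167, [458.0, -346.0, 36.0]), (290, 206, [439.0, -355.0, 0.0]), (316, 179, [452.0, -371.0, 25.0]), (375, 156, [462.0, -398.0, 46.0])]
273 [(262, 168, [455.0, -345.0, 36.0]), (290, 207, [436.0, -355.0, 1.0]), (316, 180, [448.0, -371.0, 25.0]), (375, 157, [459.0, -398.0, 46.0])]
279 [(262, 168, [453.0, -345.0, 37.0]), (290, 208, [432.0, -355.0, 1.0]), (316, 181, [445.0, -371.0, 25.0]), (375, 156, [457.0, -398.0, 47.0])]
```

>>> servo_tool --motion '[{"dx":0,"dy":0,"dz":0.006,"wx":0,"wy":0,"wz":0,"grip":0.4},{"dx":0,"dy":0,"dz":0.006,"wx":0,"wy":0,"wz":0,"grip":0.4},{"dx":0,"dy":0,"dz":0.004,"wx":0,"wy":0,"wz":0,"grip":0.4},{"dx":0,"dy":0,"dz":0.002,"wx":0,"wy":0,"wz":0,"grip":0.4},{"dx":0,"dy":0,"dz":0,"wx":0,"wy":0,"wz":0,"grip":0.5},{"dx":0,"dy":0,"dz":0,"wx":0,"wy":0,"wz":0,"grip":0.5}]'

```text
t: 12.9
tcp_pos: [456.0, -371.5, -7.3]
ee_rot: [[-0.037, -0.999, -0.0], [-0.999, 0.037, -0.001], [0.001, 0.0, -1.0]]
ft_force: [0.7, -1.2, -0.6]
grip_width: 0.534
```

>>> servo_tool --motion '[{"dx":0,"dy":0,"dz":0,"wx":0,"wy":0,"wz":0,"grip":0.9},{"dx":0,"dy":0,"dz":0,"wx":0,"wy":0,"wz":0,"grip":0.9},{"dx":0,"dy":0,"dz":0,"wx":0,"wy":0,"wz":0,"grip":0.9},{"dx":0,"dy":0,"dz":0,"wx":0,"wy":0,"wz":0,"grip":0.9},{"dx":0,"dy":0,"dz":0,"wx":0,"wy":0,"wz":0,"grip":0.9},{"dx":0,"dy":0,"dz":0,"wx":0,"wy":0,"wz":0,"grip":0.9}]' --squeeze 55

```text
t: 13.4
tcp_pos: [456.2, -371.4, -7.0]
ee_rot: [[-0.037, -0.999, 0.0], [-0.999, 0.037, -0.001], [0.001, -0.0, -1.0]]
ft_force: [0.7, 0.4, 0.3]
grip_width: 0.272
```

```bash
python3 - <<'E'
from h import *
st()
E
```

```text
t 13.4 tcp [ 456.2 -371.4   -7. ] stand [ -75.6 -196.3   -7. ] F [0.7 0.4 0.3] w 0.272 xaz -92.13 z [ 0.    -0.001 -1.   ] q [  8.  39.  37. 111. -36.  41. -25.]
```

```bash
python3 - <<'E'
from h import *
a=rows([470,-375,75],rdown(-92.1),3,grip=.9)
a=rows(s2w([-20,-232,75]),rdown(10.9),16,grip=.9,start=a)
print(s2w([-20,-232,75]))
E
```

```text
step mm 27.7 deg 0.02
[{"dx": 0.001, "dy": -0.0047, "dz": -0.0273, "wx": 0.0, "wy": 0.0, "wz": 0.0, "grip": 0.9}, {"dx": 0.0011, "dy": -0.0046, "dz": -0.0274, "wx": 0.0, "wy": -0.001, "wz": 0.0, "grip": 0.9}, {"dx": 0.001, "dy": -0.0047, "dz": -0.0273, "wx": 0.0, "wy": 0.0, "wz": -0.001, "grip": 0.9}]
step mm 3.2 deg 6.44
[{"dx": 0.0012, "dy": -0.003, "dz": 0.0, "wx": 0.0, "wy": 0.0, "wz": -0.112, "grip": 0.9}, {"dx": 0.0015, "dy": -0.0029, "dz": 0.0, "wx": 0.0, "wy": 0.0, "wz": -0.113, "grip": 0.9}, {"dx": 0.0019, "dy": -0.0026, "dz": 0.0, "wx": 0.0, "wy": 0.0, "wz": -0.112, "grip": 0.9}, {"dx": 0.0021, "dy": -0.0025, "dz": 0.0, "wx": 0.0, "wy": 0.0, "wz": -0.112, "grip": 0.9}, {"dx": 0.0024, "dy": -0.0022, "dz": 0.0, "wx": 0.0, "wy": 0.0, "wz": -0.113, "grip": 0.9}, {"dx": 0.0026, "dy": -0.0019, "dz": 0.0, "wx": 0.0, "wy": 0.0, "wz": -0.112, "grip": 0.9}, {"dx": 0.0029, "dy": -0.0016, "dz": 0.0, "wx": 0.0, "wy": 0.0, "wz": -0.112, "grip": 0.9}, {"dx": 0.0029, "dy": -0.0013, "dz": 0.0, "wx": 0.0, "wy": 0.0, "wz": -0.113, "grip": 0.9}, {"dx": 0.0032, "dy": -0.0009, "dz": 0.0, "wx": 0.0, "wy": 0.0, "wz": -0.112, "grip": 0.9}, {"dx": 0.0032, "dy": -0.0006, "dz": 0.0, "wx": 0.0, "wy": 0.0, "wz": -0.112, "grip": 0.9}, {"dx": 0.0032, "dy": -0.0002, "dz": 0.0, "wx": 0.0, "wy": 0.0, "wz": -0.113, "grip": 0.9}, {"dx": 0.0032, "dy": 0.0001, "dz": 0.0, "wx": 0.0, "wy": 0.0, "wz": -0.112, "grip": 0.9}, {"dx": 0.0033, "dy": 0.0005, "dz": 0.0, "wx": 0.0, "wy": 0.0, "wz": -0.112, "grip": 0.9}, {"dx": 0.0031, "dy": 0.0009, "dz": 0.0, "wx": 0.0, "wy": 0.0, "wz": -0.113, "grip": 0.9}, {"dx": 0.003, "dy": 0.0012, "dz": 0.0, "wx": 0.0, "wy": 0.0, "wz": -0.112, "grip": 0.9}, {"dx": 0.0029, "dy": 0.0015, "dz": 0.0, "wx": 0.0, "wy": 0.0, "wz": -0.112, "grip": 0.9}]
[ 517.53285243 -396.01982377   75.        ]
```

>>> servo_tool --motion '[{"dx":0,"dy":0,"dz":-0.01,"wx":0,"wy":0,"wz":0,"grip":0.9},{"dx":0.001,"dy":-0.0045,"dz":-0.024,"wx":0,"wy":0,"wz":0,"grip":0.9},{"dx":0.001,"dy":-0.0045,"dz":-0.024,"wx":0,"wy":0,"wz":0,"grip":0.9},{"dx":0.001,"dy":-0.0045,"dz":-0.024,"wx":0,"wy":0,"wz":0,"grip":0.9},{"dx":0.001,"dy":-0.003,"dz":0,"wx":0,"wy":0,"wz":-0.112,"grip":0.9},{"dx":0.0015,"dy":-0.003,"dz":0,"wx":0,"wy":0,"wz":-0.112,"grip":0.9},{"dx":0.002,"dy":-0.0025,"dz":0,"wx":0,"wy":0,"wz":-0.112,"grip":0.9},{"dx":0.002,"dy":-0.0025,"dz":0,"wx":0,"wy":0,"wz":-0.112,"grip":0.9},{"dx":0.0025,"dy":-0.002,"dz":0,"wx":0,"wy":0,"wz":-0.112,"grip":0.9},{"dx":0.0025,"dy":-0.002,"dz":0,"wx":0,"wy":0,"wz":-0.112,"grip":0.9}]'

```text
t: 14.23
tcp_pos: [487.0, -382.7, 75.4]
ee_rot: [[0.597, -0.802, 0.0], [-0.802, -0.597, -0.001], [0.001, 0.001, -1.0]]
ft_force: [0.2, -1.0, -0.6]
grip_width: 0.27
```

>>> servo_tool --motion '[{"dx":0.003,"dy":-0.0015,"dz":0,"wx":0,"wy":0,"wz":-0.112,"grip":0.9},{"dx":0.003,"dy":-0.0015,"dz":0,"wx":0,"wy":0,"wz":-0.112,"grip":0.9},{"dx":0.003,"dy":-0.001,"dz":0,"wx":0,"wy":0,"wz":-0.112,"grip":0.9},{"dx":0.003,"dy":-0.0005,"dz":0,"wx":0,"wy":0,"wz":-0.112,"grip":0.9},{"dx":0.003,"dy":0,"dz":0,"wx":0,"wy":0,"wz":-0.112,"grip":0.9},{"dx":0.003,"dy":0,"dz":0,"wx":0,"wy":0,"wz":-0.112,"grip":0.9},{"dx":0.003,"dy":0.0005,"dz":0,"wx":0,"wy":0,"wz":-0.112,"grip":0.9},{"dx":0.003,"dy":0.001,"dz":0,"wx":0,"wy":0,"wz":-0.112,"grip":0.9},{"dx":0.003,"dy":0.001,"dz":0,"wx":0,"wy":0,"wz":-0.112,"grip":0.9},{"dx":0.003,"dy":0.0015,"dz":0,"wx":0,"wy":0,"wz":-0.112,"grip":0.9},{"dx":0,"dy":0,"dz":0,"wx":0,"wy":0,"wz":0,"grip":0.9},{"dx":0,"dy":0,"dz":0,"wx":0,"wy":0,"wz":0,"grip":0.9}]'

```text
t: 15.23
tcp_pos: [515.7, -395.7, 75.2]
ee_rot: [[0.984, 0.18, 0.0], [0.18, -0.984, -0.001], [-0.0, 0.001, -1.0]]
ft_force: [-0.5, -0.1, -1.5]
grip_width: 0.269
```

```bash
python3 - <<'E'
from h import *
env.get_image('wrist');env.get_image('wrist');st(); im,d,K,E=shot('wrist','w12'); shot('scene','s12');st()
im=cv2.imread('pics/s12.png'); cv2.imwrite('pics/s12z.png',cv2.resize(im[160:330,330:510],None,fx=3.5,fy=3.5,interpolation=cv2.INTER_CUBIC))
E
```

```text
t 15.33 tcp [ 515.6 -395.5   75. ] stand [ -21.8 -231.1   75. ] F [ 0.1 -0.4 -0.4] w 0.272 xaz 10.39 z [-0.    -0.001 -1.   ] q [ 23.  33.  16.  99. -11.  50.  53.]
t 15.43 tcp [ 515.7 -395.3   74.9] stand [ -21.7 -231.    74.9] F [ 0.4 -0.7 -0.4] w 0.269 xaz 10.46 z [-0.    -0.001 -1.   ] q [ 23.  33.  16.  99. -11.  50.  53.]
```

```bash
python3 - <<'E'
from h import *
im,d,K,E=load('w12'); W=cloud(d,K,E); S=(W-SO)@SR
for v in (5,30,60,90,120,150,180,205,240,250): 
    print(v,S[v,313:321].mean(0).round(1))
g=im.astype(int)
for v in (5,60,120,180):
    r=g[v,290:345].sum(1); print(v,[290+i for i in range(1,55) if abs(r[i]-r[i-1])>80])
im,d,K,E=load('s12'); W=cloud(d,K,E); S=(W-SO)@SR
m=(abs(S[...,0]+21)<15)&(S[...,2]>75)&(S[...,2]<115)&(S[...,1]<-60)&(S[...,1]>-180)
q=S[m]; print(len(q))
for y0 in range(-110,-170,-10):
    k=q[abs(q[:,1]-y0)<5]; print(y0,len(k),k.mean(0).round(1) if len(k) else '')
print(q[:,1].max())
E
```

```text
5 [ -20.2 -118.8  100.2]
30 [ -20.3 -127.4   99.5]
60 [ -20.4 -138.4  100.1]
90 [nan nan nan]
120 [ -20.6 -161.9   99.5]
150 [ -20.7 -174.6   99.6]
180 [ -20.8 -187.9   99.5]
205 [ -20.9 -199.4   99.8]
240 [ -21.1 -213.8  106. ]
250 [ -21.1 -218.2  107.1]
5 [303, 304, 305, 328, 329]
60 [304, 305, 309, 329]
120 [305, 306, 327, 328]
180 [306, 307, 327, 328]
192
-110 22 [ -22.1 -109.9   99.4]
-120 23 [ -21.8 -119.9   98.9]
-130 23 [ -22.  -130.4   99.5]
-140 21 [ -22.2 -140.    99.2]
-150 24 [ -22.4 -150.1   99.5]
-160 23 [ -22.1 -160.1   99.3]
-95.81208241111871
```

```bash
python3 - <<'E'
from h import *
st();a=rows(s2w([-20.6,-231,24.5]),rdown(10.9),3,grip=.9)
E
```

```text
t 15.43 tcp [ 515.7 -395.3   74.9] stand [ -21.7 -231.    74.9] F [ 0.4 -0.7 -0.4] w 0.269 xaz 10.46 z [-0.    -0.001 -1.   ] q [ 23.  33.  16.  99. -11.  50.  53.]
step mm 16.8 deg 0.15
[{"dx": 0.0004, "dy": 0.0, "dz": 0.0168, "wx": 0.0, "wy": 0.0, "wz": -0.003, "grip": 0.9}, {"dx": 0.0003, "dy": 0.0, "dz": 0.0168, "wx": 0.001, "wy": 0.0, "wz": -0.002, "grip": 0.9}, {"dx": 0.0004, "dy": 0.0, "dz": 0.0168, "wx": 0.0, "wy": 0.0, "wz": -0.003, "grip": 0.9}]
```

>>> servo_tool --motion '[{"dx":0.0004,"dy":0,"dz":0.017,"wx":0,"wy":0,"wz":-0.003,"grip":0.9},{"dx":0.0004,"dy":0,"dz":0.017,"wx":0,"wy":0,"wz":-0.002,"grip":0.9},{"dx":0.0004,"dy":0,"dz":0.0165,"wx":0,"wy":0,"wz":-0.003,"grip":0.9},{"dx":0,"dy":-0.01,"dz":0,"wx":0,"wy":0,"wz":0,"grip":0.9},{"dx":0,"dy":-0.01,"dz":0,"wx":0,"wy":0,"wz":0,"grip":0.9},{"dx":0,"dy":-0.005,"dz":0,"wx":0,"wy":0,"wz":0,"grip":0.9},{"dx":0,"dy":0,"dz":0,"wx":0,"wy":0,"wz":0,"grip":0.9},{"dx":0,"dy":0,"dz":0,"wx":0,"wy":0,"wz":0,"grip":0.9},{"dx":0,"dy":0,"dz":0,"wx":0,"wy":0,"wz":0,"grip":0.9}]'

```text
t: 16.18
tcp_pos: [513.1, -371.2, 25.5]
ee_rot: [[0.982, 0.191, 0.002], [0.191, -0.982, -0.002], [0.001, 0.003, -1.0]]
ft_force: [0.6, -0.3, -2.0]
grip_width: 0.268
```

```bash
python3 - <<'E'
from h import *
st(); shot('scene','s13');shot('top','t13')
im=cv2.imread('pics/s13.png'); cv2.imwrite('pics/s13z.png',cv2.resize(im[190:300,350:490],None,fx=5,fy=5,interpolation=cv2.INTER_CUBIC))
for n in ('s13','t13'):
    im,d,K,E=load(n); W=cloud(d,K,E); S=(W-SO)@SR
    m=(abs(S[...,0]+20)<15)&(S[...,2]>38)&(S[...,2]<58)&(S[...,1]<-66)&(S[...,1]>-170)
    q=S[m]; print(n,len(q),q.max(0))
    for y0 in range(-75,-140,-15):
        k=q[abs(q[:,1]-y0)<7]; print(y0,len(k),k.mean(0).round(1) if len(k) else '')
E
```

```text
t 16.18 tcp [ 513.1 -371.2   25.5] stand [ -19.7 -206.8   25.5] F [ 0.6 -0.3 -2. ] w 0.268 xaz 11.0 z [ 0.002 -0.002 -1.   ] q [ 22.  35.  14. 103. -12.  43.  53.]
s13 202 [-13.78413015 -71.95821634  54.87002189]
-75 22 [-21.1 -76.9  49.6]
-90 28 [-21.2 -89.8  49.9]
-105 27 [ -21.4 -105.4   50.2]
-120 29 [ -21.  -120.2   49.7]
-135 30 [ -20.8 -135.3   49.8]
t13 107 [-14.95183953 -71.79757273  55.59583568]
-75 12 [-20.1 -76.2  49.1]
-90 16 [-20.1 -90.1  48.9]
-105 13 [ -20.1 -104.9   48.2]
-120 15 [ -19.7 -119.1   48.4]
-135 17 [ -19.9 -134.5   48.9]
```

>>> servo_tool --motion '[{"dx":0,"dy":-0.003,"dz":0,"wx":0,"wy":0,"wz":0,"grip":0.9},{"dx":0,"dy":-0.003,"dz":0,"wx":0,"wy":0,"wz":0,"grip":0.9},{"dx":0,"dy":-0.003,"dz":0,"wx":0,"wy":0,"wz":0,"grip":0.9},{"dx":0,"dy":-0.003,"dz":0,"wx":0,"wy":0,"wz":0,"grip":0.9},{"dx":0,"dy":-0.003,"dz":0,"wx":0,"wy":0,"wz":0,"grip":0.9},{"dx":0,"dy":-0.003,"dz":0,"wx":0,"wy":0,"wz":0,"grip":0.9},{"dx":0,"dy":0,"dz":0,"wx":0,"wy":0,"wz":0,"grip":0.9},{"dx":0,"dy":0,"dz":0,"wx":0,"wy":0,"wz":0,"grip":0.9}]' --squeeze 60

```text
t: 16.95
tcp_pos: [509.1, -352.8, 24.4]
ee_rot: [[0.982, 0.191, 0.0], [0.191, -0.982, -0.001], [0.0, 0.001, -1.0]]
ft_force: [0.3, -0.5, -1.3]
grip_width: 0.27
```

```bash
python3 - <<'E'
from h import *
st()
E
```

```text
t 16.95 tcp [ 509.1 -352.8   24.4] stand [ -20.1 -187.9   24.4] F [ 0.3 -0.5 -1.3] w 0.27 xaz 11.02 z [ 0.    -0.001 -1.   ] q [ 20.  34.  14. 105. -12.  42.  52.]
```

>>> servo_tool --motion '[{"dx":0,"dy":-0.003,"dz":0,"wx":0,"wy":0,"wz":0,"grip":0.9},{"dx":0,"dy":-0.003,"dz":0,"wx":0,"wy":0,"wz":0,"grip":0.9},{"dx":0,"dy":-0.003,"dz":0,"wx":0,"wy":0,"wz":0,"grip":0.9},{"dx":0,"dy":-0.003,"dz":0,"wx":0,"wy":0,"wz":0,"grip":0.9},{"dx":0,"dy":-0.003,"dz":0,"wx":0,"wy":0,"wz":0,"grip":0.9},{"dx":0,"dy":-0.003,"dz":0,"wx":0,"wy":0,"wz":0,"grip":0.9},{"dx":0,"dy":-0.003,"dz":0,"wx":0,"wy":0,"wz":0,"grip":0.9},{"dx":0,"dy":-0.003,"dz":0,"wx":0,"wy":0,"wz":0,"grip":0.9}]'

```text
t: 17.62
tcp_pos: [505.5, -333.7, 25.6]
ee_rot: [[0.982, 0.189, 0.004], [0.189, -0.982, -0.008], [0.003, 0.009, -1.0]]
ft_force: [1.4, -7.3, -0.7]
grip_width: 0.271
```

```bash
python3 - <<'E'
from h import *
st()
E
```

```text
t 17.62 tcp [ 505.5 -333.7   25.6] stand [ -20.1 -168.5   25.6] F [ 1.4 -7.3 -0.7] w 0.271 xaz 10.9 z [ 0.004 -0.008 -1.   ] q [ 19.  33.  14. 107. -12.  41.  51.]
```

>>> servo_tool --motion '[{"dx":0,"dy":-0.003,"dz":0,"wx":0,"wy":0,"wz":0,"grip":0.9},{"dx":0,"dy":-0.003,"dz":0,"wx":0,"wy":0,"wz":0,"grip":0.9},{"dx":0,"dy":-0.003,"dz":0,"wx":0,"wy":0,"wz":0,"grip":0.9},{"dx":0,"dy":-0.003,"dz":0,"wx":0,"wy":0,"wz":0,"grip":0.9},{"dx":0,"dy":-0.003,"dz":0,"wx":0,"wy":0,"wz":0,"grip":0.9},{"dx":0,"dy":-0.003,"dz":0,"wx":0,"wy":0,"wz":0,"grip":0.9},{"dx":0,"dy":-0.003,"dz":0,"wx":0,"wy":0,"wz":0,"grip":0.9},{"dx":0,"dy":-0.003,"dz":0,"wx":0,"wy":0,"wz":0,"grip":0.9},{"dx":0,"dy":-0.003,"dz":0,"wx":0,"wy":0,"wz":0,"grip":0.9},{"dx":0,"dy":-0.003,"dz":0,"wx":0,"wy":0,"wz":0,"grip":0.9},{"dx":0,"dy":-0.003,"dz":0,"wx":0,"wy":0,"wz":0,"grip":0.9},{"dx":0,"dy":-0.003,"dz":0,"wx":0,"wy":0,"wz":0,"grip":0.9}]'

```text
t: 18.62
tcp_pos: [497.5, -293.8, 24.3]
ee_rot: [[0.982, 0.191, 0.0], [0.191, -0.982, -0.001], [0.0, 0.001, -1.0]]
ft_force: [-0.5, 0.8, -1.6]
grip_width: 0.273
```

```bash
python3 - <<'E'
from h import *
st();  shot('scene','s14')
im=cv2.imread('pics/s14.png'); cv2.imwrite('pics/s14z.png',cv2.resize(im[190:300,320:460],None,fx=5,fy=5,interpolation=cv2.INTER_CUBIC))
E
```

```text
t 18.62 tcp [ 497.5 -293.8   24.3] stand [ -20.3 -127.9   24.3] F [-0.5  0.8 -1.6] w 0.273 xaz 11.0 z [ 0.    -0.001 -1.   ] q [ 16.  31.  14. 111. -12.  39.  48.]
```

>>> servo_tool --motion '[{"dx":0,"dy":-0.004,"dz":0,"wx":0,"wy":0,"wz":0,"grip":0.9},{"dx":0,"dy":-0.004,"dz":0,"wx":0,"wy":0,"wz":0,"grip":0.9},{"dx":0,"dy":-0.004,"dz":0,"wx":0,"wy":0,"wz":0,"grip":0.9},{"dx":0,"dy":-0.004,"dz":0,"wx":0,"wy":0,"wz":0,"grip":0.9},{"dx":0,"dy":-0.004,"dz":0,"wx":0,"wy":0,"wz":0,"grip":0.9},{"dx":0,"dy":-0.003,"dz":0,"wx":0,"wy":0,"wz":0,"grip":0.9},{"dx":0,"dy":-0.002,"dz":0,"wx":0,"wy":0,"wz":0,"grip":0.9},{"dx":0,"dy":0,"dz":0,"wx":0,"wy":0,"wz":0,"grip":0.9},{"dx":0,"dy":0,"dz":0,"wx":0,"wy":0,"wz":0,"grip":0.9}]'

```text
t: 19.42
tcp_pos: [492.8, -269.5, 24.3]
ee_rot: [[0.982, 0.191, 0.0], [0.191, -0.982, -0.001], [0.0, 0.001, -1.0]]
ft_force: [-0.7, -0.1, 0.2]
grip_width: 0.267
```

>>> servo_tool --motion '[{"dx":0,"dy":0.005,"dz":0,"wx":0,"wy":0,"wz":0,"grip":0.9},{"dx":0,"dy":0.01,"dz":0,"wx":0,"wy":0,"wz":0,"grip":0.9},{"dx":0,"dy":0.012,"dz":0,"wx":0,"wy":0,"wz":0,"grip":0.9},{"dx":0,"dy":0.012,"dz":0,"wx":0,"wy":0,"wz":0,"grip":0.9},{"dx":0,"dy":0.012,"dz":0,"wx":0,"wy":0,"wz":0,"grip":0.9},{"dx":0,"dy":0.012,"dz":0,"wx":0,"wy":0,"wz":0,"grip":0.9},{"dx":0,"dy":0.012,"dz":0,"wx":0,"wy":0,"wz":0,"grip":0.9},{"dx":0,"dy":0.012,"dz":0,"wx":0,"wy":0,"wz":0,"grip":0.9},{"dx":0,"dy":0.012,"dz":0,"wx":0,"wy":0,"wz":0,"grip":0.9},{"dx":0,"dy":0.012,"dz":0,"wx":0,"wy":0,"wz":0,"grip":0.9},{"dx":0,"dy":0,"dz":0,"wx":0,"wy":0,"wz":0,"grip":0.9},{"dx":0,"dy":0,"dz":0,"wx":0,"wy":0,"wz":0,"grip":0.9}]'

```text
t: 20.42
tcp_pos: [513.7, -379.3, 24.2]
ee_rot: [[0.982, 0.19, -0.0], [0.19, -0.982, -0.001], [-0.0, 0.001, -1.0]]
ft_force: [-0.8, 0.7, -1.5]
grip_width: 0.273
```

```bash
python3 - <<'E'
from h import *
st();  shot('scene','s15');shot('top','t15')
im=cv2.imread('pics/s15.png'); cv2.imwrite('pics/s15z.png',cv2.resize(im[190:300,320:460],None,fx=5,fy=5,interpolation=cv2.INTER_CUBIC))
rows(s2w([19.8,-212,24.5]),rdown(10.9),4,grip=.9)
for n in ('s15','t15'):
    im,d,K,E=load(n); W=cloud(d,K,E); S=(W-SO)@SR
    m=(abs(S[...,0]+20)<15)&(S[...,2]>38)&(S[...,2]<58)&(S[...,1]<-66)&(S[...,1]>-170)
    q=S[m]; print(n,len(q),q.max(0))
    for y0 in range(-75,-140,-15):
        k=q[abs(q[:,1]-y0)<7]; print(y0,len(k),k.mean(0).round(1) if len(k) else '')
E
```

```text
t 20.42 tcp [ 513.7 -379.3   24.2] stand [ -20.6 -214.9   24.2] F [-0.8  0.7 -1.5] w 0.273 xaz 10.93 z [-0.    -0.001 -1.   ] q [ 22.  35.  14. 102. -12.  44.  54.]
step mm 10.0 deg 0.04
[{"dx": 0.01, "dy": -0.0003, "dz": -0.0001, "wx": 0.0, "wy": 0.0, "wz": 0.001, "grip": 0.9}, {"dx": 0.0099, "dy": -0.0003, "dz": -0.0001, "wx": 0.0, "wy": 0.0, "wz": 0.0, "grip": 0.9}, {"dx": 0.01, "dy": -0.0002, "dz": -0.0001, "wx": 0.0, "wy": 0.0, "wz": 0.001, "grip": 0.9}, {"dx": 0.01, "dy": -0.0003, "dz": -0.0001, "wx": 0.0, "wy": 0.0, "wz": 0.0, "grip": 0.9}]
s15 189 [-14.89948015 -79.66360003  54.2834432 ]
-75 6 [-21.6 -80.8  48.5]
-90 29 [-22.1 -89.9  49. ]
-105 28 [ -22.3 -104.8   49.6]
-120 29 [ -21.5 -120.1   48.3]
-135 29 [ -21.7 -135.1   48.6]
t15 96 [-15.39451158 -79.09717357  55.00187586]
-75 6 [-20.3 -80.2  48.2]
-90 16 [-20.3 -90.6  47.9]
-105 14 [ -20.1 -105.8   47.4]
-120 13 [ -20.1 -119.9   47.5]
-135 15 [ -20.1 -135.2   48.1]
```

>>> servo_tool --motion '[{"dx":0.01,"dy":0,"dz":-0.0003,"wx":0,"wy":0,"wz":0,"grip":0.9},{"dx":0.01,"dy":0,"dz":-0.0003,"wx":0,"wy":0,"wz":0,"grip":0.9},{"dx":0.01,"dy":0,"dz":0,"wx":0,"wy":0,"wz":0,"grip":0.9},{"dx":0.0103,"dy":0,"dz":0,"wx":0,"wy":0,"wz":0,"grip":0.9},{"dx":0,"dy":0,"dz":0,"wx":0,"wy":0,"wz":0,"grip":0.9},{"dx":0,"dy":0,"dz":0,"wx":0,"wy":0,"wz":0,"grip":0.9},{"dx":0,"dy":0,"dz":0,"wx":0,"wy":0,"wz":0,"grip":0.9}]'

```text
t: 21.1
tcp_pos: [553.2, -370.8, 24.8]
ee_rot: [[0.982, 0.191, -0.001], [0.191, -0.982, -0.001], [-0.001, 0.001, -1.0]]
ft_force: [-0.5, -0.9, -1.2]
grip_width: 0.269
```

```bash
python3 - <<'E'
from h import *
st();  shot('scene','s16');shot('top','t16')
for n in ('s16','t16'):
    im,d,K,E=load(n); W=cloud(d,K,E); S=(W-SO)@SR
    m=(abs(S[...,0]-20)<15)&(S[...,2]>38)&(S[...,2]<58)&(S[...,1]<-66)&(S[...,1]>-170)
    q=S[m]; print(n,len(q),q.max(0))
    for y0 in range(-75,-140,-15):
        k=q[abs(q[:,1]-y0)<7]; print(y0,len(k),k.mean(0).round(1) if len(k) else '')
E
```

```text
t 21.1 tcp [ 553.2 -370.8   24.8] stand [  19.7 -214.    24.8] F [-0.5 -0.9 -1.2] w 0.269 xaz 11.01 z [-0.001 -0.001 -1.   ] q [ 20.  37.  14.  98. -12.  46.  51.]
s16 179 [ 25.12570201 -78.79162445  54.09195046]
-75 7 [ 17.9 -80.3  49.2]
-90 27 [ 18.  -89.6  49.8]
-105 28 [  18.2 -105.1   49.2]
-120 26 [  18.1 -120.1   49.6]
-135 28 [  18.3 -134.8   49.4]
t16 100 [ 24.45651477 -78.75851668  54.02213419]
-75 5 [ 19.9 -79.6  47.4]
-90 16 [ 19.2 -90.3  48.8]
-105 14 [  19.5 -105.4   47. ]
-120 16 [  19.7 -119.9   47.7]
-135 14 [  19.4 -135.4   48.8]
```

Aligned with the +20 sleeve. Insert first, then push.

>>> servo_tool --motion '[{"dx":0,"dy":-0.003,"dz":0,"wx":0,"wy":0,"wz":0,"grip":0.9},{"dx":0,"dy":-0.003,"dz":0,"wx":0,"wy":0,"wz":0,"grip":0.9},{"dx":0,"dy":-0.003,"dz":0,"wx":0,"wy":0,"wz":0,"grip":0.9},{"dx":0,"dy":-0.003,"dz":0,"wx":0,"wy":0,"wz":0,"grip":0.9},{"dx":0,"dy":-0.003,"dz":0,"wx":0,"wy":0,"wz":0,"grip":0.9},{"dx":0,"dy":-0.003,"dz":0,"wx":0,"wy":0,"wz":0,"grip":0.9},{"dx":0,"dy":-0.003,"dz":0,"wx":0,"wy":0,"wz":0,"grip":0.9},{"dx":0,"dy":-0.003,"dz":0,"wx":0,"wy":0,"wz":0,"grip":0.9}]'

```text
t: 21.87
tcp_pos: [548.9, -346.9, 25.0]
ee_rot: [[0.982, 0.191, 0.0], [0.191, -0.982, -0.001], [0.0, 0.001, -1.0]]
ft_force: [-0.4, 0.2, -1.5]
grip_width: 0.271
```

>>> servo_tool --motion '[{"dx":0,"dy":-0.003,"dz":0,"wx":0,"wy":0,"wz":0,"grip":0.9},{"dx":0,"dy":-0.003,"dz":0,"wx":0,"wy":0,"wz":0,"grip":0.9},{"dx":0,"dy":-0.003,"dz":0,"wx":0,"wy":0,"wz":0,"grip":0.9},{"dx":0,"dy":-0.003,"dz":0,"wx":0,"wy":0,"wz":0,"grip":0.9},{"dx":0,"dy":-0.003,"dz":0,"wx":0,"wy":0,"wz":0,"grip":0.9},{"dx":0,"dy":-0.003,"dz":0,"wx":0,"wy":0,"wz":0,"grip":0.9},{"dx":0,"dy":-0.003,"dz":0,"wx":0,"wy":0,"wz":0,"grip":0.9},{"dx":0,"dy":-0.003,"dz":0,"wx":0,"wy":0,"wz":0,"grip":0.9}]'

```text
t: 22.53
tcp_pos: [545.3, -328.3, 26.2]
ee_rot: [[0.982, 0.189, 0.004], [0.189, -0.982, -0.008], [0.003, 0.009, -1.0]]
ft_force: [0.4, -7.5, -1.4]
grip_width: 0.275
```

>>> servo_tool --motion '[{"dx":0,"dy":-0.003,"dz":0,"wx":0,"wy":0,"wz":0,"grip":0.9},{"dx":0,"dy":-0.003,"dz":0,"wx":0,"wy":0,"wz":0,"grip":0.9},{"dx":0,"dy":-0.003,"dz":0,"wx":0,"wy":0,"wz":0,"grip":0.9},{"dx":0,"dy":-0.003,"dz":0,"wx":0,"wy":0,"wz":0,"grip":0.9},{"dx":0,"dy":-0.003,"dz":0,"wx":0,"wy":0,"wz":0,"grip":0.9},{"dx":0,"dy":-0.003,"dz":0,"wx":0,"wy":0,"wz":0,"grip":0.9},{"dx":0,"dy":-0.003,"dz":0,"wx":0,"wy":0,"wz":0,"grip":0.9},{"dx":0,"dy":-0.003,"dz":0,"wx":0,"wy":0,"wz":0,"grip":0.9},{"dx":0,"dy":-0.003,"dz":0,"wx":0,"wy":0,"wz":0,"grip":0.9},{"dx":0,"dy":-0.003,"dz":0,"wx":0,"wy":0,"wz":0,"grip":0.9}]'

```text
t: 23.37
tcp_pos: [538.6, -293.8, 24.8]
ee_rot: [[0.982, 0.191, 0.0], [0.191, -0.982, -0.001], [-0.0, 0.001, -1.0]]
ft_force: [0.3, 0.8, -0.9]
grip_width: 0.267
```

```bash
python3 - <<'E'
from h import *
st();  shot('scene','s17')
im=cv2.imread('pics/s17.png'); cv2.imwrite('pics/s17z.png',cv2.resize(im[190:300,320:460],None,fx=5,fy=5,interpolation=cv2.INTER_CUBIC))
E
```

```text
t 23.37 tcp [ 538.6 -293.8   24.8] stand [  20.  -135.6   24.8] F [ 0.3  0.8 -0.9] w 0.267 xaz 11.02 z [ 0.    -0.001 -1.   ] q [ 14.  34.  14. 106. -12.  42.  46.]
```

>>> servo_tool --motion '[{"dx":0,"dy":-0.003,"dz":0,"wx":0,"wy":0,"wz":0,"grip":0.9},{"dx":0,"dy":-0.004,"dz":0,"wx":0,"wy":0,"wz":0,"grip":0.9},{"dx":0,"dy":-0.004,"dz":0,"wx":0,"wy":0,"wz":0,"grip":0.9},{"dx":0,"dy":-0.004,"dz":0,"wx":0,"wy":0,"wz":0,"grip":0.9},{"dx":0,"dy":-0.004,"dz":0,"wx":0,"wy":0,"wz":0,"grip":0.9},{"dx":0,"dy":-0.004,"dz":0,"wx":0,"wy":0,"wz":0,"grip":0.9},{"dx":0,"dy":-0.004,"dz":0,"wx":0,"wy":0,"wz":0,"grip":0.9},{"dx":0,"dy":-0.003,"dz":0,"wx":0,"wy":0,"wz":0,"grip":0.9},{"dx":0,"dy":-0.002,"dz":0,"wx":0,"wy":0,"wz":0,"grip":0.9},{"dx":0,"dy":0,"dz":0,"wx":0,"wy":0,"wz":0,"grip":0.9},{"dx":0,"dy":0,"dz":0,"wx":0,"wy":0,"wz":0,"grip":0.9}]'

```text
t: 24.33
tcp_pos: [532.6, -262.9, 24.9]
ee_rot: [[0.982, 0.191, 0.0], [0.191, -0.982, -0.001], [0.0, 0.001, -1.0]]
ft_force: [0.1, 0.3, -1.6]
grip_width: 0.266
```

>>> servo_tool --motion '[{"dx":0,"dy":0.005,"dz":0,"wx":0,"wy":0,"wz":0,"grip":0.9},{"dx":0,"dy":0.01,"dz":0,"wx":0,"wy":0,"wz":0,"grip":0.9},{"dx":0,"dy":0.012,"dz":0,"wx":0,"wy":0,"wz":0,"grip":0.9},{"dx":0,"dy":0.012,"dz":0,"wx":0,"wy":0,"wz":0,"grip":0.9},{"dx":0,"dy":0.012,"dz":0,"wx":0,"wy":0,"wz":0,"grip":0.9},{"dx":0,"dy":0.012,"dz":0,"wx":0,"wy":0,"wz":0,"grip":0.9},{"dx":0,"dy":0.012,"dz":0,"wx":0,"wy":0,"wz":0,"grip":0.9},{"dx":0,"dy":0.012,"dz":0,"wx":0,"wy":0,"wz":0,"grip":0.9},{"dx":0,"dy":0.012,"dz":0,"wx":0,"wy":0,"wz":0,"grip":0.9},{"dx":0,"dy":0.015,"dz":0,"wx":0,"wy":0,"wz":0,"grip":0.9},{"dx":0,"dy":0.015,"dz":0,"wx":0,"wy":0,"wz":0,"grip":0.9},{"dx":0,"dy":0,"dz":0,"wx":0,"wy":0,"wz":0,"grip":0.9}]'

```text
t: 25.33
tcp_pos: [556.9, -394.2, 25.3]
ee_rot: [[0.982, 0.187, 0.001], [0.187, -0.982, -0.005], [0.0, 0.005, -1.0]]
ft_force: [-0.5, -1.3, -1.4]
grip_width: 0.271
```

```bash
python3 - <<'E'
from h import *
env.get_image('top')
st();  shot('scene','s18');shot('top','t18')
im=cv2.imread('pics/s18.png'); cv2.imwrite('pics/s18z.png',cv2.resize(im[160:330,240:510],None,fx=2.9,fy=2.9,interpolation=cv2.INTER_CUBIC))
for n in ('s18','t18'):
    g,d,K,E=load(n); g=g.astype(int); W=cloud(d,K,E); S=(W-SO)@SR
    m=(g[...,2]-g[...,0]>40)&(S[...,1]>5)&(S[...,1]<90)&(abs(S[...,0])<80)&(S[...,2]>46)
    nn,l,stt,cc=cv2.connectedComponentsWithStats(m.astype(np.uint8))
    for i in range(1,nn):
        if stt[i,4]>10: q=S[l==i]; print(n,stt[i,4],np.nanmedian(q,0).round(1),cv2.minAreaRect(q[:,:2].astype(np.float32)))
    k=(g[...,2]>40)
    mk=(g.max(2)<60)&(W[...,1]>-430)&(W[...,1]<-310)&(W[...,0]<600)&(W[...,0]>370)&(abs(W[...,2])<10)
    print(cv2.minAreaRect(W[mk][:,:2].astype(np.float32)))
rows([515,-395,80],rdown(10.9),6,grip=.9)
E
```

```text
t 25.38 tcp [ 556.6 -391.9   25. ] stand [  19.2 -235.3   25. ] F [ 1.1 -0.1 -0.4] w 0.269 xaz 10.85 z [ 0.    -0.002 -1.   ] q [ 22.  39.  14.  96. -12.  47.  52.]
s18 86 [18.3 43.6 50.7] ((18.2229061126709, 44.2945671081543), (29.352203369140625, 20.763883590698242), 85.28295135498047)
s18 90 [-21.9  46.1  50.2] ((-20.925235748291016, 46.33611297607422), (28.26030158996582, 19.709341049194336), 87.16967010498047)
((484.4444580078125, -371.672119140625), (184.59164428710938, 88.26611328125), 3.905565023422241)
t18 52 [18.1 45.3 49.4] ((18.323375701904297, 45.53403091430664), (27.48395347595215, 18.834747314453125), 89.42334747314453)
t18 49 [-21.6  48.   49.7] ((-20.880552291870117, 47.66459655761719), (18.997791290283203, 26.571256637573242), 0.05034864321351051)
((486.9752197265625, -364.4198303222656), (185.63584899902344, 78.21435546875), 3.666693925857544)
step mm 11.6 deg 0.02
[{"dx": -0.0071, "dy": -0.0003, "dz": -0.0092, "wx": 0.0, "wy": 0.0, "wz": 0.0, "grip": 0.9}, {"dx": -0.007, "dy": -0.0003, "dz": -0.0092, "wx": 0.0, "wy": 0.0, "wz": 0.001, "grip": 0.9}, {"dx": -0.0071, "dy": -0.0004, "dz": -0.0093, "wx": 0.0, "wy": 0.0, "wz": 0.0, "grip": 0.9}, {"dx": -0.0071, "dy": -0.0003, "dz": -0.0092, "wx": 0.0, "wy": 0.0, "wz": 0.0, "grip": 0.9}, {"dx": -0.007, "dy": -0.0003, "dz": -0.0092, "wx": 0.0, "wy": 0.0, "wz": 0.001, "grip": 0.9}, {"dx": -0.0071, "dy": -0.0003, "dz": -0.0092, "wx": 0.0, "wy": 0.0, "wz": 0.0, "grip": 0.9}]
```

```bash
python3 - <<'E'
from h import *
a=rows([545,-393,80],rdown(10.9),3,grip=.9)
a=rows([438.1,-374.1,80],rdown(-86.1),14,grip=.9,start=a)
E
```

```text
step mm 18.9 deg 0.04
[{"dx": -0.0042, "dy": 0.0006, "dz": -0.0184, "wx": 0.0, "wy": 0.0, "wz": 0.001, "grip": 0.9}, {"dx": -0.0042, "dy": 0.0006, "dz": -0.0185, "wx": 0.0, "wy": 0.0, "wz": 0.0, "grip": 0.9}, {"dx": -0.0042, "dy": 0.0006, "dz": -0.0184, "wx": 0.0, "wy": 0.0, "wz": 0.001, "grip": 0.9}]
step mm 7.7 deg 6.93
[{"dx": -0.0072, "dy": -0.0028, "dz": 0.0, "wx": 0.0, "wy": 0.0, "wz": 0.121, "grip": 0.9}, {"dx": -0.0076, "dy": -0.0018, "dz": 0.0, "wx": 0.0, "wy": 0.0, "wz": 0.121, "grip": 0.9}, {"dx": -0.0077, "dy": -0.001, "dz": 0.0, "wx": 0.0, "wy": 0.0, "wz": 0.121, "grip": 0.9}, {"dx": -0.0077, "dy": 0.0, "dz": 0.0, "wx": 0.0, "wy": 0.0, "wz": 0.121, "grip": 0.9}, {"dx": -0.0077, "dy": 0.0009, "dz": 0.0, "wx": 0.0, "wy": 0.0, "wz": 0.121, "grip": 0.9}, {"dx": -0.0075, "dy": 0.0019, "dz": 0.0, "wx": 0.0, "wy": 0.0, "wz": 0.12, "grip": 0.9}, {"dx": -0.0073, "dy": 0.0027, "dz": 0.0, "wx": 0.0, "wy": 0.0, "wz": 0.121, "grip": 0.9}, {"dx": -0.0068, "dy": 0.0036, "dz": 0.0, "wx": 0.0, "wy": 0.0, "wz": 0.121, "grip": 0.9}, {"dx": -0.0064, "dy": 0.0044, "dz": 0.0, "wx": 0.0, "wy": 0.0, "wz": 0.121, "grip": 0.9}, {"dx": -0.0058, "dy": 0.0051, "dz": 0.0, "wx": 0.0, "wy": 0.0, "wz": 0.121, "grip": 0.9}, {"dx": -0.0052, "dy": 0.0058, "dz": 0.0, "wx": 0.0, "wy": 0.0, "wz": 0.121, "grip": 0.9}, {"dx": -0.0044, "dy": 0.0064, "dz": 0.0, "wx": 0.0, "wy": 0.0, "wz": 0.121, "grip": 0.9}, {"dx": -0.0036, "dy": 0.0068, "dz": 0.0, "wx": 0.0, "wy": 0.0, "wz": 0.121, "grip": 0.9}, {"dx": -0.0028, "dy": 0.0073, "dz": 0.0, "wx": 0.0, "wy": 0.0, "wz": 0.121, "grip": 0.9}]
```

>>> servo_tool --motion '[{"dx":-0.004,"dy":0.0006,"dz":-0.0185,"wx":0,"wy":0,"wz":0,"grip":0.9},{"dx":-0.004,"dy":0.0006,"dz":-0.0185,"wx":0,"wy":0,"wz":0,"grip":0.9},{"dx":-0.004,"dy":0.0006,"dz":-0.0185,"wx":0,"wy":0,"wz":0,"grip":0.9},{"dx":-0.007,"dy":-0.003,"dz":0,"wx":0,"wy":0,"wz":0.12,"grip":0.9},{"dx":-0.0075,"dy":-0.002,"dz":0,"wx":0,"wy":0,"wz":0.12,"grip":0.9},{"dx":-0.0075,"dy":-0.001,"dz":0,"wx":0,"wy":0,"wz":0.12,"grip":0.9},{"dx":-0.0075,"dy":0,"dz":0,"wx":0,"wy":0,"wz":0.12,"grip":0.9},{"dx":-0.0075,"dy":0.001,"dz":0,"wx":0,"wy":0,"wz":0.12,"grip":0.9},{"dx":-0.0075,"dy":0.002,"dz":0,"wx":0,"wy":0,"wz":0.12,"grip":0.9},{"dx":-0.0075,"dy":0.003,"dz":0,"wx":0,"wy":0,"wz":0.12,"grip":0.9}]'

```text
t: 26.32
tcp_pos: [492.6, -382.4, 80.4]
ee_rot: [[0.795, -0.607, 0.0], [-0.607, -0.795, 0.001], [-0.0, -0.001, -1.0]]
ft_force: [-0.4, 0.0, -1.5]
grip_width: 0.267
```

>>> servo_tool --motion '[{"dx":-0.007,"dy":0.0035,"dz":0,"wx":0,"wy":0,"wz":0.12,"grip":0.9},{"dx":-0.0065,"dy":0.0045,"dz":0,"wx":0,"wy":0,"wz":0.12,"grip":0.9},{"dx":-0.006,"dy":0.005,"dz":0,"wx":0,"wy":0,"wz":0.12,"grip":0.9},{"dx":-0.005,"dy":0.006,"dz":0,"wx":0,"wy":0,"wz":0.12,"grip":0.9},{"dx":-0.0045,"dy":0.0065,"dz":0,"wx":0,"wy":0,"wz":0.12,"grip":0.9},{"dx":-0.0035,"dy":0.007,"dz":0,"wx":0,"wy":0,"wz":0.12,"grip":0.9},{"dx":-0.003,"dy":0.0075,"dz":0,"wx":0,"wy":0,"wz":0.12,"grip":0.9},{"dx":0,"dy":0,"dz":0,"wx":0,"wy":0,"wz":0,"grip":0.9},{"dx":0,"dy":0,"dz":0,"wx":0,"wy":0,"wz":0,"grip":0.9},{"dx":0,"dy":0,"dz":0,"wx":0,"wy":0,"wz":0,"grip":0.9},{"dx":0,"dy":0,"dz":0,"wx":0,"wy":0,"wz":0,"grip":0.9}]'

```text
t: 27.23
tcp_pos: [439.1, -374.8, 80.5]
ee_rot: [[0.086, -0.996, 0.001], [-0.996, -0.086, -0.001], [0.001, -0.001, -1.0]]
ft_force: [0.3, -1.0, -0.7]
grip_width: 0.27
```

```bash
python3 - <<'E'
from h import *
st(); shot('wrist','w20'); a=rows([438.1,-374.1,10],rdown(-86.1),4,grip=.9)
E
```

```text
t 27.23 tcp [ 439.1 -374.8   80.5] stand [ -93.  -196.3   80.5] F [ 0.3 -1.  -0.7] w 0.27 xaz -85.08 z [ 0.001 -0.001 -1.   ] q [  6.  31.  41. 110. -27.  49. -23.]
step mm 17.6 deg 0.24
[{"dx": -0.0003, "dy": 0.0002, "dz": 0.0176, "wx": 0.0, "wy": 0.0, "wz": 0.004, "grip": 0.9}, {"dx": -0.0002, "dy": 0.0002, "dz": 0.0177, "wx": 0.0, "wy": 0.0, "wz": 0.005, "grip": 0.9}, {"dx": -0.0003, "dy": 0.0003, "dz": 0.0176, "wx": -0.001, "wy": -0.001, "wz": 0.004, "grip": 0.9}, {"dx": -0.0002, "dy": 0.0002, "dz": 0.0176, "wx": 0.0, "wy": 0.0, "wz": 0.004, "grip": 0.9}]
```

>>> servo_tool --motion '[{"dx":-0.0003,"dy":0,"dz":0.02,"wx":0,"wy":0,"wz":0.004,"grip":0.9},{"dx":-0.0003,"dy":0,"dz":0.02,"wx":0,"wy":0,"wz":0.004,"grip":0.9},{"dx":0,"dy":0,"dz":0.02,"wx":0,"wy":0,"wz":0.004,"grip":0.9},{"dx":0,"dy":0,"dz":0.014,"wx":0,"wy":0,"wz":0.004,"grip":0.9},{"dx":0,"dy":0,"dz":0.006,"wx":0,"wy":0,"wz":0,"grip":0.9},{"dx":0,"dy":0,"dz":0.003,"wx":0,"wy":0,"wz":0,"grip":0.9},{"dx":0,"dy":0,"dz":0,"wx":0,"wy":0,"wz":0,"grip":0.9},{"dx":0,"dy":0,"dz":0,"wx":0,"wy":0,"wz":0,"grip":0.9}]'

```text
t: 27.95
tcp_pos: [438.7, -375.4, -1.8]
ee_rot: [[0.067, -0.998, 0.001], [-0.998, -0.067, -0.002], [0.002, -0.001, -1.0]]
ft_force: [-0.0, -0.4, -1.1]
grip_width: 0.271
```

```bash
python3 - <<'E'
from h import *
st()
E
```

```text
t 27.95 tcp [ 438.7 -375.4   -1.8] stand [ -93.5 -196.8   -1.8] F [-0.  -0.4 -1.1] w 0.271 xaz -86.17 z [ 0.001 -0.002 -1.   ] q [ 10.  38.  36. 113. -34.  40. -19.]
```

>>> servo_tool --motion '[{"dx":0,"dy":0,"dz":0.002,"wx":0,"wy":0,"wz":0,"grip":0.9},{"dx":0,"dy":0,"dz":0.002,"wx":0,"wy":0,"wz":0,"grip":0.9},{"dx":0,"dy":0,"dz":0.0008,"wx":0,"wy":0,"wz":0,"grip":0.9},{"dx":0,"dy":0,"dz":0,"wx":0,"wy":0,"wz":0,"grip":0.9},{"dx":0,"dy":0,"dz":0,"wx":0,"wy":0,"wz":0,"grip":0.9}]'

```text
t: 28.37
tcp_pos: [438.5, -374.8, -7.0]
ee_rot: [[0.067, -0.998, 0.001], [-0.998, -0.067, -0.001], [0.001, -0.001, -1.0]]
ft_force: [-0.9, 0.3, 0.7]
grip_width: 0.268
```

```bash
python3 - <<'E'
from h import *
st()
E
```

```text
t 28.37 tcp [ 438.5 -374.8   -7. ] stand [ -93.6 -196.2   -7. ] F [-0.9  0.3  0.7] w 0.268 xaz -86.16 z [ 0.001 -0.001 -1.   ] q [ 10.  38.  36. 113. -34.  40. -19.]
```

Open slightly and lift away.

>>> servo_tool --motion '[{"dx":0,"dy":0,"dz":0,"wx":0,"wy":0,"wz":0,"grip":0.5},{"dx":0,"dy":0,"dz":0,"wx":0,"wy":0,"wz":0,"grip":0.4},{"dx":0,"dy":0,"dz":0,"wx":0,"wy":0,"wz":0,"grip":0.4},{"dx":0,"dy":0,"dz":-0.01,"wx":0,"wy":0,"wz":0,"grip":0.4},{"dx":0,"dy":0,"dz":-0.025,"wx":0,"wy":0,"wz":0,"grip":0.4},{"dx":0,"dy":0,"dz":-0.04,"wx":0,"wy":0,"wz":0,"grip":0.4},{"dx":0,"dy":0,"dz":-0.04,"wx":0,"wy":0,"wz":0,"grip":0.4},{"dx":0,"dy":0,"dz":-0.04,"wx":0,"wy":0,"wz":0,"grip":0.4}]' --squeeze 20

```text
t: 29.03
tcp_pos: [437.5, -374.6, 149.8]
ee_rot: [[0.066, -0.998, -0.001], [-0.998, -0.066, -0.001], [0.001, 0.001, -1.0]]
ft_force: [1.1, -1.3, 0.3]
grip_width: 0.597
```

```bash
python3 - <<'E'
from h import *
st(); shot('scene','s21'); shot('wrist','w21'); 
# next: above tray, tool x along stand y (az -79.1)
print(s2w([-20.9,47,0]),s2w([18.5,45,0]))
rows(s2w([-20.9,47,110]),rdown(-79.1),11,grip=.4)
E
```

```text
t 29.03 tcp [ 437.5 -374.6  149.8] stand [ -94.5 -195.8  149.8] F [ 1.1 -1.3  0.3] w 0.597 xaz -86.22 z [-0.001 -0.001 -1.   ] q [  2.  26.  46. 107. -23.  56. -28.]
[ 463.891461   -122.22352883    0.        ] [ 502.95882516 -116.7370858     0.        ]
step mm 23.7 deg 0.65
[{"dx": -0.0231, "dy": -0.0036, "dz": 0.0039, "wx": -0.001, "wy": -0.001, "wz": -0.011, "grip": 0.4}, {"dx": -0.0231, "dy": -0.0038, "dz": 0.0039, "wx": -0.001, "wy": -0.001, "wz": -0.012, "grip": 0.4}, {"dx": -0.0231, "dy": -0.0041, "dz": 0.004, "wx": -0.001, "wy": -0.001, "wz": -0.011, "grip": 0.4}, {"dx": -0.023, "dy": -0.0044, "dz": 0.0039, "wx": -0.001, "wy": 0.0, "wz": -0.011, "grip": 0.4}, {"dx": -0.0229, "dy": -0.0046, "dz": 0.004, "wx": 0.0, "wy": -0.001, "wz": -0.012, "grip": 0.4}, {"dx": -0.0229, "dy": -0.0049, "dz": 0.004, "wx": -0.001, "wy": -0.001, "wz": -0.011, "grip": 0.4}, {"dx": -0.0228, "dy": -0.0052, "dz": 0.004, "wx": -0.001, "wy": -0.001, "wz": -0.011, "grip": 0.4}, {"dx": -0.0228, "dy": -0.0054, "dz": 0.004, "wx": -0.001, "wy": -0.001, "wz": -0.011, "grip": 0.4}, {"dx": -0.0227, "dy": -0.0057, "dz": 0.004, "wx": -0.001, "wy": -0.001, "wz": -0.012, "grip": 0.4}, {"dx": -0.0226, "dy": -0.0059, "dz": 0.0041, "wx": -0.001, "wy": -0.001, "wz": -0.011, "grip": 0.4}, {"dx": -0.0226, "dy": -0.0062, "dz": 0.0041, "wx": -0.001, "wy": -0.001, "wz": -0.011, "grip": 0.4}]
```

>>> servo_tool --motion '[{"dx":-0.023,"dy":-0.0035,"dz":0.004,"wx":0,"wy":0,"wz":-0.011,"grip":0.5},{"dx":-0.023,"dy":-0.004,"dz":0.004,"wx":0,"wy":0,"wz":-0.011,"grip":0.5},{"dx":-0.023,"dy":-0.004,"dz":0.004,"wx":0,"wy":0,"wz":-0.011,"grip":0.5},{"dx":-0.023,"dy":-0.0045,"dz":0.004,"wx":0,"wy":0,"wz":-0.011,"grip":0.5},{"dx":-0.023,"dy":-0.0045,"dz":0.004,"wx":0,"wy":0,"wz":-0.011,"grip":0.5},{"dx":-0.023,"dy":-0.005,"dz":0.004,"wx":0,"wy":0,"wz":-0.011,"grip":0.5},{"dx":-0.023,"dy":-0.005,"dz":0.004,"wx":0,"wy":0,"wz":-0.011,"grip":0.5},{"dx":-0.023,"dy":-0.0055,"dz":0.004,"wx":0,"wy":0,"wz":-0.011,"grip":0.5},{"dx":-0.0225,"dy":-0.0055,"dz":0.004,"wx":0,"wy":0,"wz":-0.011,"grip":0.5},{"dx":-0.0225,"dy":-0.006,"dz":0.004,"wx":0,"wy":0,"wz":-0.011,"grip":0.5},{"dx":-0.0225,"dy":-0.006,"dz":0.004,"wx":0,"wy":0,"wz":-0.011,"grip":0.5},{"dx":0,"dy":0,"dz":0,"wx":0,"wy":0,"wz":0,"grip":0.5}]'

```text
t: 30.13
tcp_pos: [460.3, -113.3, 102.5]
ee_rot: [[0.194, -0.981, -0.003], [-0.981, -0.194, 0.002], [-0.003, 0.002, -1.0]]
ft_force: [0.2, -0.0, -0.1]
grip_width: 0.501
```

>>> servo_tool --motion '[{"dx":0,"dy":0,"dz":0,"wx":0,"wy":0,"wz":0,"grip":0.5},{"dx":0,"dy":0,"dz":0,"wx":0,"wy":0,"wz":0,"grip":0.5},{"dx":0,"dy":0,"dz":0,"wx":0,"wy":0,"wz":0,"grip":0.5}]'

```text
t: 30.38
tcp_pos: [460.7, -119.6, 103.8]
ee_rot: [[0.185, -0.983, 0.001], [-0.983, -0.185, -0.001], [0.002, -0.001, -1.0]]
ft_force: [-0.8, 0.0, 0.2]
grip_width: 0.502
```

```bash
python3 - <<'E'
from h import *
st(); shot('wrist','w22');st()
g,d,K,E=load('w22'); g=g.astype(int); W=cloud(d,K,E); S=(W-SO)@SR
m=(g[...,2]-g[...,0]>40)&(S[...,1]>5)&(S[...,1]<90)&(abs(S[...,0])<80)&(S[...,2]>45)&(S[...,2]<56)
nn,l,stt,cc=cv2.connectedComponentsWithStats(m.astype(np.uint8))
for i in range(1,nn):
    if stt[i,4]>50: q=S[l==i]; print(stt[i],np.nanmedian(q,0).round(1),cv2.minAreaRect(q[:,:2].astype(np.float32)))
E
```

```text
t 30.38 tcp [ 460.7 -119.6  103.8] stand [-23.5  50.2 103.8] F [-0.8  0.   0.2] w 0.502 xaz -79.35 z [ 0.001 -0.001 -1.   ] q [-26.  20.  44. 122. -19.  45. -50.]
t 30.43 tcp [ 460.7 -119.6  103.7] stand [-23.6  50.2 103.7] F [-0.2 -0.  -0.5] w 0.497 xaz -79.37 z [ 0.001 -0.001 -1.   ] q [-26.  20.  44. 122. -19.  45. -50.]
[ 304  136   43   32 1276] [19.7 44.3 49. ] ((19.199283599853516, 44.20726776123047), (20.153696060180664, 27.761743545532227), 2.1790308952331543)
[ 302  194   40   29 1130] [-19.5  46.3  49. ] ((-20.14923667907715, 46.55247116088867), (27.36760139465332, 20.35599708557129), 89.4212417602539)
```

```bash
python3 - <<'E'
from h import *
rows(s2w([-20.2,46.5,45]),rdown(-79.1),5,grip=.5)
E
```

```text
step mm 11.8 deg 0.06
[{"dx": 0.0007, "dy": -0.0007, "dz": 0.0118, "wx": 0.0, "wy": 0.0, "wz": -0.001, "grip": 0.5}, {"dx": 0.0007, "dy": -0.0006, "dz": 0.0117, "wx": 0.0, "wy": -0.001, "wz": -0.001, "grip": 0.5}, {"dx": 0.0008, "dy": -0.0007, "dz": 0.0118, "wx": 0.0, "wy": 0.0, "wz": -0.001, "grip": 0.5}, {"dx": 0.0007, "dy": -0.0007, "dz": 0.0117, "wx": 0.0, "wy": 0.0, "wz": -0.001, "grip": 0.5}, {"dx": 0.0007, "dy": -0.0006, "dz": 0.0117, "wx": 0.0, "wy": 0.0, "wz": -0.001, "grip": 0.5}]
```

>>> servo_tool --motion '[{"dx":0.0007,"dy":-0.0007,"dz":0.0118,"wx":0,"wy":0,"wz":-0.001,"grip":0.5},{"dx":0.0007,"dy":-0.0007,"dz":0.0118,"wx":0,"wy":0,"wz":-0.001,"grip":0.5},{"dx":0.0007,"dy":-0.0007,"dz":0.0118,"wx":0,"wy":0,"wz":-0.001,"grip":0.5},{"dx":0.0007,"dy":-0.0007,"dz":0.0118,"wx":0,"wy":0,"wz":-0.001,"grip":0.5},{"dx":0.0007,"dy":-0.0007,"dz":0.0118,"wx":0,"wy":0,"wz":-0.001,"grip":0.5},{"dx":0,"dy":0,"dz":0.006,"wx":0,"wy":0,"wz":0,"grip":0.5},{"dx":0,"dy":0,"dz":0.006,"wx":0,"wy":0,"wz":0,"grip":0.5},{"dx":0,"dy":0,"dz":0.006,"wx":0,"wy":0,"wz":0,"grip":0.5},{"dx":0,"dy":0,"dz":0,"wx":0,"wy":0,"wz":0,"grip":0.5},{"dx":0,"dy":0,"dz":0,"wx":0,"wy":0,"wz":0,"grip":0.5}]'

```text
t: 31.27
tcp_pos: [464.8, -121.3, 26.3]
ee_rot: [[0.192, -0.981, -0.0], [-0.981, -0.192, -0.001], [0.001, 0.0, -1.0]]
ft_force: [0.2, 0.7, 0.2]
grip_width: 0.501
```

```bash
python3 - <<'E'
from h import *
st(); shot('wrist','w23')
E
```

```text
t 31.27 tcp [ 464.8 -121.3   26.3] stand [-19.8  47.7  26.3] F [0.2 0.7 0.2] w 0.501 xaz -78.96 z [-0.    -0.001 -1.   ] q [-19.  28.  37. 125. -28.  36. -42.]
```

>>> servo_tool --motion '[{"dx":0.001,"dy":0,"dz":0.002,"wx":0,"wy":0,"wz":0,"grip":0.5},{"dx":0,"dy":0,"dz":0.002,"wx":0,"wy":0,"wz":0,"grip":0.6},{"dx":0,"dy":0,"dz":0,"wx":0,"wy":0,"wz":0,"grip":0.9},{"dx":0,"dy":0,"dz":0,"wx":0,"wy":0,"wz":0,"grip":0.9},{"dx":0,"dy":0,"dz":0,"wx":0,"wy":0,"wz":0,"grip":0.9},{"dx":0,"dy":0,"dz":0,"wx":0,"wy":0,"wz":0,"grip":0.9},{"dx":0,"dy":0,"dz":0,"wx":0,"wy":0,"wz":0,"grip":0.9}]' --squeeze 25

```text
t: 31.9
tcp_pos: [465.1, -122.2, 22.5]
ee_rot: [[0.192, -0.981, 0.0], [-0.981, -0.192, -0.001], [0.001, -0.0, -1.0]]
ft_force: [0.1, 0.8, -0.3]
grip_width: 0.321
```

```bash
python3 - <<'E'
from h import *
st(); g,d,K,E=shot('top','t24'); W=cloud(d,K,E)
r=env.trace('top','bowl')
for x in r[:2]:
    w=W[x['mask']]; print(x['confidence'],np.round(x['pixel']),np.nanmedian(w,0).round(0)); q=w[w[:,2]>50]; print(cv2.minEnclosingCircle(q[:,:2].astype(np.float32)))
E
```

```text
t 31.9 tcp [ 465.1 -122.2   22.5] stand [-19.7  46.8  22.5] F [ 0.1  0.8 -0.3] w 0.321 xaz -78.95 z [ 0.    -0.001 -1.   ] q [-19.  28.  36. 125. -29.  35. -41.]
0.65 [271. 222.] [459. 142.  29.]
((457.47509765625, 137.35736083984375), 62.44784927368164)
0.19 [363. 190.] [ 543. -143.   32.]
((489.961181640625, -144.66107177734375), 107.1795883178711)
```

```bash
python3 - <<'E'
from h import *
a=rows([465,-122,115],rdown(-79),4,grip=.9)
a=rows([443.5,137.4,115],rdown(-85),8,grip=.9,start=a)
E
```

```text
step mm 23.1 deg 0.02
[{"dx": 0.0, "dy": 0.0, "dz": -0.0231, "wx": 0.0, "wy": 0.0, "wz": 0.0, "grip": 0.9}, {"dx": -0.0001, "dy": 0.0, "dz": -0.0231, "wx": 0.0, "wy": 0.0, "wz": 0.0, "grip": 0.9}, {"dx": 0.0, "dy": 0.0001, "dz": -0.0231, "wx": 0.0, "wy": -0.001, "wz": 0.001, "grip": 0.9}, {"dx": -0.0001, "dy": 0.0, "dz": -0.0232, "wx": 0.0, "wy": 0.0, "wz": 0.0, "grip": 0.9}]
step mm 32.5 deg 0.75
[{"dx": -0.0323, "dy": -0.0035, "dz": 0.0, "wx": 0.0, "wy": 0.0, "wz": 0.013, "grip": 0.9}, {"dx": -0.0324, "dy": -0.0032, "dz": 0.0, "wx": 0.0, "wy": 0.0, "wz": 0.013, "grip": 0.9}, {"dx": -0.0324, "dy": -0.0027, "dz": 0.0, "wx": 0.0, "wy": 0.0, "wz": 0.013, "grip": 0.9}, {"dx": -0.0325, "dy": -0.0022, "dz": 0.0, "wx": 0.0, "wy": 0.0, "wz": 0.013, "grip": 0.9}, {"dx": -0.0325, "dy": -0.0019, "dz": 0.0, "wx": 0.0, "wy": 0.0, "wz": 0.013, "grip": 0.9}, {"dx": -0.0325, "dy": -0.0014, "dz": 0.0001, "wx": 0.0, "wy": 0.0, "wz": 0.013, "grip": 0.9}, {"dx": -0.0325, "dy": -0.0011, "dz": 0.0, "wx": 0.0, "wy": 0.0, "wz": 0.013, "grip": 0.9}, {"dx": -0.0325, "dy": -0.0005, "dz": 0.0, "wx": 0.0, "wy": 0.0, "wz": 0.014, "grip": 0.9}]
```

>>> servo_tool --motion '[{"dx":0,"dy":0,"dz":-0.013,"wx":0,"wy":0,"wz":0,"grip":0.9},{"dx":0,"dy":0,"dz":-0.02,"wx":0,"wy":0,"wz":0,"grip":0.9},{"dx":0,"dy":0,"dz":-0.02,"wx":0,"wy":0,"wz":0,"grip":0.9},{"dx":0,"dy":0,"dz":-0.02,"wx":0,"wy":0,"wz":0,"grip":0.9},{"dx":0,"dy":0,"dz":-0.02,"wx":0,"wy":0,"wz":0,"grip":0.9},{"dx":0,"dy":0,"dz":0,"wx":0,"wy":0,"wz":0,"grip":0.9},{"dx":0,"dy":0,"dz":0,"wx":0,"wy":0,"wz":0,"grip":0.9}]'

```text
t: 32.58
tcp_pos: [465.7, -122.0, 116.0]
ee_rot: [[0.192, -0.981, 0.002], [-0.981, -0.192, -0.0], [0.001, -0.002, -1.0]]
ft_force: [-0.5, 0.2, -0.5]
grip_width: 0.318
```

>>> servo_tool --motion '[{"dx":-0.0325,"dy":-0.0035,"dz":0,"wx":0,"wy":0,"wz":0.013,"grip":0.9},{"dx":-0.0325,"dy":-0.003,"dz":0,"wx":0,"wy":0,"wz":0.013,"grip":0.9},{"dx":-0.0325,"dy":-0.0025,"dz":0,"wx":0,"wy":0,"wz":0.013,"grip":0.9},{"dx":-0.0325,"dy":-0.002,"dz":0,"wx":0,"wy":0,"wz":0.013,"grip":0.9},{"dx":-0.0325,"dy":-0.002,"dz":0,"wx":0,"wy":0,"wz":0.013,"grip":0.9},{"dx":-0.0325,"dy":-0.0015,"dz":0,"wx":0,"wy":0,"wz":0.013,"grip":0.9},{"dx":-0.0325,"dy":-0.001,"dz":0,"wx":0,"wy":0,"wz":0.013,"grip":0.9},{"dx":-0.0325,"dy":-0.0005,"dz":0,"wx":0,"wy":0,"wz":0.013,"grip":0.9},{"dx":0,"dy":0,"dz":0,"wx":0,"wy":0,"wz":0,"grip":0.9},{"dx":0,"dy":0,"dz":0,"wx":0,"wy":0,"wz":0,"grip":0.9},{"dx":0,"dy":0,"dz":0,"wx":0,"wy":0,"wz":0,"grip":0.9},{"dx":0,"dy":0,"dz":0,"wx":0,"wy":0,"wz":0,"grip":0.9}]'

```text
t: 33.58
tcp_pos: [442.3, 136.0, 114.6]
ee_rot: [[0.086, -0.996, -0.001], [-0.996, -0.086, -0.002], [0.002, 0.001, -1.0]]
ft_force: [0.2, -0.5, 0.3]
grip_width: 0.322
```

```bash
python3 - <<'E'
from h import *
st(); g,d,K,E=shot('wrist','w25'); W=cloud(d,K,E)
im=cv2.imread('pics/w25.png')
q=W[(W[...,2]>52)&(W[...,2]<70)&(abs(W[...,0]-457)<90)&(abs(W[...,1]-137)<90)]; print(len(q),q.min(0),q.max(0))
rows([443.5,137.4,30],rdown(-85),6,grip=.9)
E
```

```text
t 33.58 tcp [442.3 136.  114.6] stand [  6.8 304.6 114.6] F [ 0.2 -0.5  0.3] w 0.322 xaz -85.04 z [-0.001 -0.002 -1.   ] q [-59.  17.  44. 123. -16.  46. -90.]
3725 [406.26645431  74.52683283  52.00207605] [520.04868891 199.33852175  63.97812438]
step mm 14.1 deg 0.02
[{"dx": -0.0002, "dy": -0.0002, "dz": 0.0141, "wx": 0.0, "wy": 0.0, "wz": 0.0, "grip": 0.9}, {"dx": -0.0003, "dy": -0.0002, "dz": 0.0142, "wx": 0.0, "wy": 0.0, "wz": 0.0, "grip": 0.9}, {"dx": -0.0002, "dy": -0.0002, "dz": 0.0141, "wx": 0.0, "wy": -0.001, "wz": -0.001, "grip": 0.9}, {"dx": -0.0003, "dy": -0.0002, "dz": 0.0142, "wx": 0.0, "wy": 0.0, "wz": 0.0, "grip": 0.9}, {"dx": -0.0002, "dy": -0.0002, "dz": 0.0141, "wx": 0.001, "wy": 0.0, "wz": 0.0, "grip": 0.9}, {"dx": -0.0002, "dy": -0.0002, "dz": 0.0141, "wx": 0.0, "wy": 0.0, "wz": 0.0, "grip": 0.9}]
```

>>> servo_tool --motion '[{"dx":0,"dy":0,"dz":0.016,"wx":0,"wy":0,"wz":0,"grip":0.9},{"dx":0,"dy":0,"dz":0.016,"wx":0,"wy":0,"wz":0,"grip":0.9},{"dx":0,"dy":0,"dz":0.016,"wx":0,"wy":0,"wz":0,"grip":0.9},{"dx":0,"dy":0,"dz":0.016,"wx":0,"wy":0,"wz":0,"grip":0.9},{"dx":0,"dy":0,"dz":0.014,"wx":0,"wy":0,"wz":0,"grip":0.9},{"dx":0,"dy":0,"dz":0.012,"wx":0,"wy":0,"wz":0,"grip":0.9},{"dx":0,"dy":0,"dz":0.007,"wx":0,"wy":0,"wz":0,"grip":0.9},{"dx":0,"dy":0,"dz":0,"wx":0,"wy":0,"wz":0,"grip":0.9},{"dx":0,"dy":0,"dz":0,"wx":0,"wy":0,"wz":0,"grip":0.9}]'

```text
t: 34.38
tcp_pos: [442.9, 136.6, 18.3]
ee_rot: [[0.087, -0.996, 0.0], [-0.996, -0.087, -0.001], [0.001, 0.0, -1.0]]
ft_force: [-0.3, -0.6, 0.4]
grip_width: 0.319
```

```bash
python3 - <<'E'
from h import *
st()
E
```

```text
t 34.38 tcp [442.9 136.6  18.3] stand [  7.4 305.1  18.3] F [-0.3 -0.6  0.4] w 0.319 xaz -85.0 z [ 0.    -0.001 -1.   ] q [-50.  27.  35. 127. -28.  34. -80.]
```

Lower 8 mm more, open a little, lift.

>>> servo_tool --motion '[{"dx":0,"dy":0,"dz":0.004,"wx":0,"wy":0,"wz":0,"grip":0.9},{"dx":0,"dy":0,"dz":0.004,"wx":0,"wy":0,"wz":0,"grip":0.9},{"dx":0,"dy":0,"dz":0,"wx":0,"wy":0,"wz":0,"grip":0.9},{"dx":0,"dy":0,"dz":0,"wx":0,"wy":0,"wz":0,"grip":0.6},{"dx":0,"dy":0,"dz":0,"wx":0,"wy":0,"wz":0,"grip":0.58},{"dx":0,"dy":0,"dz":0,"wx":0,"wy":0,"wz":0,"grip":0.58},{"dx":0,"dy":0,"dz":-0.015,"wx":0,"wy":0,"wz":0,"grip":0.58},{"dx":0,"dy":0,"dz":-0.025,"wx":0,"wy":0,"wz":0,"grip":0.58},{"dx":0,"dy":0,"dz":-0.03,"wx":0,"wy":0,"wz":0,"grip":0.5},{"dx":0,"dy":0,"dz":-0.035,"wx":0,"wy":0,"wz":0,"grip":0.5},{"dx":0,"dy":0,"dz":0,"wx":0,"wy":0,"wz":0,"grip":0.5}]'

```text
t: 35.3
tcp_pos: [446.7, 138.6, 120.3]
ee_rot: [[0.088, -0.996, 0.009], [-0.996, -0.088, 0.005], [-0.004, -0.01, -1.0]]
ft_force: [0.1, 0.4, -0.2]
grip_width: 0.488
```

```bash
python3 - <<'E'
from h import *
st(); shot('wrist','w26')
a=rows(s2w([19.5,45,115]),rdown(-79.1),8,grip=.5)
E
```

```text
t 35.3 tcp [446.7 138.6 120.3] stand [ 11.5 306.4 120.3] F [ 0.1  0.4 -0.2] w 0.488 xaz -84.93 z [ 0.009  0.005 -1.   ] q [-59.  17.  45. 123. -16.  46. -90.]
step mm 32.7 deg 0.72
[{"dx": 0.0324, "dy": -0.0045, "dz": 0.0003, "wx": -0.001, "wy": 0.0, "wz": -0.013, "grip": 0.5}, {"dx": 0.0325, "dy": -0.0041, "dz": 0.0003, "wx": -0.001, "wy": 0.001, "wz": -0.012, "grip": 0.5}, {"dx": 0.0326, "dy": -0.0036, "dz": 0.0004, "wx": 0.0, "wy": 0.0, "wz": -0.013, "grip": 0.5}, {"dx": 0.0326, "dy": -0.0033, "dz": 0.0003, "wx": -0.001, "wy": 0.0, "wz": -0.012, "grip": 0.5}, {"dx": 0.0326, "dy": -0.0029, "dz": 0.0004, "wx": -0.001, "wy": 0.001, "wz": -0.013, "grip": 0.5}, {"dx": 0.0326, "dy": -0.0024, "dz": 0.0004, "wx": -0.001, "wy": 0.0, "wz": -0.013, "grip": 0.5}, {"dx": 0.0327, "dy": -0.002, "dz": 0.0003, "wx": -0.001, "wy": 0.0, "wz": -0.012, "grip": 0.5}, {"dx": 0.0327, "dy": -0.0016, "dz": 0.0004, "wx": 0.0, "wy": 0.001, "wz": -0.013, "grip": 0.5}]
```

>>> servo_tool --motion '[{"dx":0.0325,"dy":-0.0045,"dz":0,"wx":0,"wy":0,"wz":-0.0125,"grip":0.5},{"dx":0.0325,"dy":-0.004,"dz":0,"wx":0,"wy":0,"wz":-0.0125,"grip":0.5},{"dx":0.0325,"dy":-0.004,"dz":0,"wx":0,"wy":0,"wz":-0.0125,"grip":0.5},{"dx":0.0325,"dy":-0.0035,"dz":0,"wx":0,"wy":0,"wz":-0.0125,"grip":0.5},{"dx":0.0325,"dy":-0.003,"dz":0,"wx":0,"wy":0,"wz":-0.0125,"grip":0.5},{"dx":0.0325,"dy":-0.0025,"dz":0,"wx":0,"wy":0,"wz":-0.0125,"grip":0.5},{"dx":0.0325,"dy":-0.002,"dz":0,"wx":0,"wy":0,"wz":-0.0125,"grip":0.5},{"dx":0.0325,"dy":-0.0015,"dz":0,"wx":0,"wy":0,"wz":-0.0125,"grip":0.5},{"dx":0,"dy":0,"dz":0,"wx":0,"wy":0,"wz":0,"grip":0.5},{"dx":0,"dy":0,"dz":0,"wx":0,"wy":0,"wz":0,"grip":0.5},{"dx":0,"dy":0,"dz":0,"wx":0,"wy":0,"wz":0,"grip":0.5},{"dx":0,"dy":0,"dz":0,"wx":0,"wy":0,"wz":0,"grip":0.5}]'

```text
t: 36.35
tcp_pos: [501.3, -115.4, 114.7]
ee_rot: [[0.19, -0.982, -0.002], [-0.982, -0.19, 0.0], [-0.0, 0.001, -1.0]]
ft_force: [-0.1, 0.8, 0.3]
grip_width: 0.5
```

```bash
python3 - <<'E'
from h import *
env.get_image('wrist'); st(); g,d,K,E=shot('wrist','w27'); st(); g=cv2.imread('pics/w27.png').astype(int);W=cloud(d,K,E); S=(W-SO)@SR
m=(g[...,2]-g[...,0]>40)&(S[...,1]>5)&(S[...,1]<90)&(abs(S[...,0])<80)&(S[...,2]>45)&(S[...,2]<56)
nn,l,stt,cc=cv2.connectedComponentsWithStats(m.astype(np.uint8))
for i in range(1,nn):
    if stt[i,4]>50: q=S[l==i]; print(stt[i],np.nanmedian(q,0).round(1),cv2.minAreaRect(q[:,:2].astype(np.float32)))
rows(s2w([19.6,44.7,40]),rdown(-79.1),6,grip=.5)
E
```

```text
t 36.4 tcp [ 501.5 -115.3  114.9] stand [ 17.3  46.7 114.9] F [ 0.1  0.5 -0. ] w 0.503 xaz -79.04 z [-0.001 -0.    -1.   ] q [-26.  22.  43. 117. -21.  48. -50.]
t 36.45 tcp [ 501.6 -115.3  115.1] stand [ 17.4  46.6 115.1] F [0.6 0.  0.4] w 0.502 xaz -79.04 z [-0.001 -0.    -1.   ] q [-26.  22.  43. 117. -21.  48. -50.]
[ 301  191   39   29 1027] [20.1 44.2 49. ] ((19.53067398071289, 44.21970748901367), (19.92828369140625, 27.727087020874023), 1.8604661226272583)
step mm 12.5 deg 0.01
[{"dx": 0.0003, "dy": -0.0004, "dz": 0.0125, "wx": 0.0, "wy": 0.0, "wz": 0.0, "grip": 0.5}, {"dx": 0.0003, "dy": -0.0003, "dz": 0.0125, "wx": 0.0, "wy": 0.0, "wz": 0.0, "grip": 0.5}, {"dx": 0.0004, "dy": -0.0004, "dz": 0.0125, "wx": 0.0, "wy": 0.0, "wz": 0.001, "grip": 0.5}, {"dx": 0.0003, "dy": -0.0004, "dz": 0.0125, "wx": 0.0, "wy": 0.0, "wz": 0.0, "grip": 0.5}, {"dx": 0.0003, "dy": -0.0003, "dz": 0.0126, "wx": 0.001, "wy": 0.0, "wz": 0.0, "grip": 0.5}, {"dx": 0.0003, "dy": -0.0004, "dz": 0.0125, "wx": 0.0, "wy": 0.0, "wz": 0.0, "grip": 0.5}]
```

>>> servo_tool --motion '[{"dx":0.0004,"dy":-0.0004,"dz":0.0125,"wx":0,"wy":0,"wz":0,"grip":0.5},{"dx":0.0004,"dy":-0.0004,"dz":0.0125,"wx":0,"wy":0,"wz":0,"grip":0.5},{"dx":0.0004,"dy":-0.0004,"dz":0.0125,"wx":0,"wy":0,"wz":0,"grip":0.5},{"dx":0.0004,"dy":-0.0004,"dz":0.0125,"wx":0,"wy":0,"wz":0,"grip":0.5},{"dx":0.0004,"dy":-0.0004,"dz":0.0125,"wx":0,"wy":0,"wz":0,"grip":0.5},{"dx":0.0004,"dy":-0.0004,"dz":0.0125,"wx":0,"wy":0,"wz":0,"grip":0.5},{"dx":0,"dy":0,"dz":0.008,"wx":0,"wy":0,"wz":0,"grip":0.5},{"dx":0,"dy":0,"dz":0.006,"wx":0,"wy":0,"wz":0,"grip":0.5},{"dx":0,"dy":0,"dz":0.003,"wx":0,"wy":0,"wz":0,"grip":0.5},{"dx":0,"dy":0,"dz":0,"wx":0,"wy":0,"wz":0,"grip":0.5},{"dx":0,"dy":0,"dz":0,"wx":0,"wy":0,"wz":0,"grip":0.5}]'

```text
t: 37.37
tcp_pos: [504.9, -119.2, 23.6]
ee_rot: [[0.187, -0.982, 0.001], [-0.982, -0.187, -0.001], [0.001, -0.001, -1.0]]
ft_force: [-0.7, -0.1, 0.1]
grip_width: 0.503
```

```bash
python3 - <<'E'
from h import *
st()
E
```

```text
t 37.37 tcp [ 504.9 -119.2   23.6] stand [20.  42.2 23.6] F [-0.7 -0.1  0.1] w 0.503 xaz -79.2 z [ 0.001 -0.001 -1.   ] q [-19.  31.  36. 120. -29.  38. -42.]
```

>>> servo_tool --motion '[{"dx":-0.002,"dy":0,"dz":0.001,"wx":0,"wy":0,"wz":0,"grip":0.5},{"dx":0,"dy":0,"dz":0,"wx":0,"wy":0,"wz":0,"grip":0.6},{"dx":0,"dy":0,"dz":0,"wx":0,"wy":0,"wz":0,"grip":0.9},{"dx":0,"dy":0,"dz":0,"wx":0,"wy":0,"wz":0,"grip":0.9},{"dx":0,"dy":0,"dz":0,"wx":0,"wy":0,"wz":0,"grip":0.9},{"dx":0,"dy":0,"dz":0,"wx":0,"wy":0,"wz":0,"grip":0.9},{"dx":0,"dy":0,"dz":0,"wx":0,"wy":0,"wz":0,"grip":0.9}]' --squeeze 25

```text
t: 37.95
tcp_pos: [504.5, -117.0, 22.7]
ee_rot: [[0.188, -0.982, 0.001], [-0.982, -0.188, -0.001], [0.001, -0.0, -1.0]]
ft_force: [-0.6, 1.2, 2.8]
grip_width: 0.317
```

>>> servo_tool --motion '[{"dx":0,"dy":0,"dz":-0.013,"wx":0,"wy":0,"wz":0,"grip":0.9},{"dx":0,"dy":0,"dz":-0.02,"wx":0,"wy":0,"wz":0,"grip":0.9},{"dx":0,"dy":0,"dz":-0.02,"wx":0,"wy":0,"wz":0,"grip":0.9},{"dx":0,"dy":0,"dz":-0.02,"wx":0,"wy":0,"wz":0,"grip":0.9},{"dx":0,"dy":0,"dz":-0.02,"wx":0,"wy":0,"wz":0,"grip":0.9},{"dx":0,"dy":0,"dz":0,"wx":0,"wy":0,"wz":0,"grip":0.9},{"dx":0,"dy":0,"dz":0,"wx":0,"wy":0,"wz":0,"grip":0.9}]'

```text
t: 38.53
tcp_pos: [504.8, -116.9, 116.0]
ee_rot: [[0.188, -0.982, 0.002], [-0.982, -0.188, -0.001], [0.001, -0.002, -1.0]]
ft_force: [-1.0, 0.2, -0.9]
grip_width: 0.322
```

```bash
python3 - <<'E'
from h import *
st(); g,d,K,E=shot('top','t28'); W=cloud(d,K,E)
r=env.trace('top','bowl'); x=r[0]; w=W[x['mask']]; print(x['confidence'],np.round(x['pixel'])); q=w[w[:,2]>50]; print(cv2.minEnclosingCircle(q[:,:2].astype(np.float32)))
rows([472,137.4,115],rdown(-85),8,grip=.9)
E
```

```text
t 38.53 tcp [ 504.8 -116.9  116. ] stand [ 20.3  44.5 116. ] F [-1.   0.2 -0.9] w 0.322 xaz -79.17 z [ 0.002 -0.001 -1.   ] q [-26.  23.  44. 117. -21.  48. -50.]
0.87 [271. 222.]
((456.5461120605469, 138.5364532470703), 62.322654724121094)
step mm 32.0 deg 0.73
[{"dx": -0.0319, "dy": -0.0021, "dz": -0.0001, "wx": 0.0, "wy": 0.0, "wz": 0.013, "grip": 0.9}, {"dx": -0.032, "dy": -0.0017, "dz": 0.0, "wx": 0.0, "wy": 0.0, "wz": 0.012, "grip": 0.9}, {"dx": -0.0319, "dy": -0.0013, "dz": -0.0001, "wx": 0.001, "wy": 0.0, "wz": 0.013, "grip": 0.9}, {"dx": -0.032, "dy": -0.0009, "dz": -0.0001, "wx": 0.0, "wy": 0.0, "wz": 0.013, "grip": 0.9}, {"dx": -0.032, "dy": -0.0004, "dz": 0.0, "wx": 0.0, "wy": 0.0, "wz": 0.013, "grip": 0.9}, {"dx": -0.032, "dy": -0.0001, "dz": -0.0001, "wx": 0.0, "wy": 0.0, "wz": 0.012, "grip": 0.9}, {"dx": -0.032, "dy": 0.0003, "dz": -0.0001, "wx": 0.0, "wy": 0.0, "wz": 0.013, "grip": 0.9}, {"dx": -0.0319, "dy": 0.0008, "dz": 0.0, "wx": 0.001, "wy": 0.0, "wz": 0.013, "grip": 0.9}]
```

>>> servo_tool --motion '[{"dx":-0.032,"dy":-0.002,"dz":0,"wx":0,"wy":0,"wz":0.013,"grip":0.9},{"dx":-0.032,"dy":-0.0015,"dz":0,"wx":0,"wy":0,"wz":0.013,"grip":0.9},{"dx":-0.032,"dy":-0.0015,"dz":0,"wx":0,"wy":0,"wz":0.013,"grip":0.9},{"dx":-0.032,"dy":-0.001,"dz":0,"wx":0,"wy":0,"wz":0.013,"grip":0.9},{"dx":-0.032,"dy":-0.0005,"dz":0,"wx":0,"wy":0,"wz":0.013,"grip":0.9},{"dx":-0.032,"dy":0,"dz":0,"wx":0,"wy":0,"wz":0.013,"grip":0.9},{"dx":-0.032,"dy":0,"dz":0,"wx":0,"wy":0,"wz":0.013,"grip":0.9},{"dx":-0.032,"dy":0.001,"dz":0,"wx":0,"wy":0,"wz":0.013,"grip":0.9},{"dx":0,"dy":0,"dz":0,"wx":0,"wy":0,"wz":0,"grip":0.9},{"dx":0,"dy":0,"dz":0,"wx":0,"wy":0,"wz":0,"grip":0.9},{"dx":0,"dy":0,"dz":0,"wx":0,"wy":0,"wz":0,"grip":0.9},{"dx":0,"dy":0,"dz":0,"wx":0,"wy":0,"wz":0,"grip":0.9}]'

```text
t: 39.63
tcp_pos: [472.9, 135.7, 114.7]
ee_rot: [[0.082, -0.997, -0.001], [-0.997, -0.082, -0.002], [0.002, 0.001, -1.0]]
ft_force: [0.2, -0.1, 0.2]
grip_width: 0.32
```

```bash
python3 - <<'E'
from h import *
st(); g,d,K,E=shot('wrist','w29'); st();rows([471,138,17],rdown(-85),8,grip=.9)
E
```

```text
t 39.63 tcp [472.9 135.7 114.7] stand [ 36.7 298.6 114.7] F [ 0.2 -0.1  0.2] w 0.32 xaz -85.28 z [-0.001 -0.002 -1.   ] q [-57.  20.  44. 120. -19.  47. -86.]
t 39.68 tcp [473.1 135.6 114.9] stand [ 36.9 298.5 114.9] F [ 0.5  0.1 -0.4] w 0.319 xaz -85.3 z [-0.    -0.002 -1.   ] q [-57.  20.  44. 120. -19.  47. -86.]
step mm 12.2 deg 0.04
[{"dx": -0.0003, "dy": 0.0002, "dz": 0.0122, "wx": 0.0, "wy": 0.0, "wz": -0.001, "grip": 0.9}, {"dx": -0.0004, "dy": 0.0002, "dz": 0.0123, "wx": 0.0, "wy": 0.0, "wz": 0.0, "grip": 0.9}, {"dx": -0.0003, "dy": 0.0003, "dz": 0.0122, "wx": 0.0, "wy": -0.001, "wz": -0.001, "grip": 0.9}, {"dx": -0.0003, "dy": 0.0002, "dz": 0.0122, "wx": 0.0, "wy": 0.0, "wz": -0.001, "grip": 0.9}, {"dx": -0.0003, "dy": 0.0002, "dz": 0.0123, "wx": 0.0, "wy": 0.0, "wz": 0.0, "grip": 0.9}, {"dx": -0.0004, "dy": 0.0002, "dz": 0.0122, "wx": 0.0, "wy": 0.0, "wz": -0.001, "grip": 0.9}, {"dx": -0.0003, "dy": 0.0003, "dz": 0.0122, "wx": 0.001, "wy": 0.0, "wz": -0.001, "grip": 0.9}, {"dx": -0.0003, "dy": 0.0002, "dz": 0.0123, "wx": 0.0, "wy": -0.001, "wz": 0.0, "grip": 0.9}]
```

```bash
python3 - <<'E'
from h import *
g,d,K,E=load('w26'); 
for p in ((300,188),(334,190),(299,212),(333,213)): print(ray(*p,K,E,29).round(0))
g,d,K,E=load('w29'); print(ray(310,220,K,E,29).round(0))
E
```

```text
[455. 153.  29.]
[456. 126.  29.]
[435. 152.  29.]
[437. 125.  29.]
[456. 139.  29.]
```

>>> servo_tool --motion '[{"dx":-0.0003,"dy":0,"dz":0.0125,"wx":0,"wy":0,"wz":0,"grip":0.9},{"dx":-0.0003,"dy":0,"dz":0.0125,"wx":0,"wy":0,"wz":0,"grip":0.9},{"dx":-0.0003,"dy":0,"dz":0.0125,"wx":0,"wy":0,"wz":0,"grip":0.9},{"dx":-0.0003,"dy":0,"dz":0.0125,"wx":0,"wy":0,"wz":0,"grip":0.9},{"dx":-0.0003,"dy":0,"dz":0.0125,"wx":0,"wy":0,"wz":0,"grip":0.9},{"dx":-0.0003,"dy":0,"dz":0.0125,"wx":0,"wy":0,"wz":0,"grip":0.9},{"dx":0,"dy":0,"dz":0.012,"wx":0,"wy":0,"wz":0,"grip":0.9},{"dx":0,"dy":0,"dz":0.01,"wx":0,"wy":0,"wz":0,"grip":0.9},{"dx":0,"dy":0,"dz":0.005,"wx":0,"wy":0,"wz":0,"grip":0.9},{"dx":0,"dy":0,"dz":0,"wx":0,"wy":0,"wz":0,"grip":0.9},{"dx":0,"dy":0,"dz":0,"wx":0,"wy":0,"wz":0,"grip":0.9}]'

```text
t: 40.6
tcp_pos: [473.2, 138.7, 13.2]
ee_rot: [[0.084, -0.996, 0.0], [-0.996, -0.084, -0.001], [0.001, -0.0, -1.0]]
ft_force: [-0.1, -0.1, -0.0]
grip_width: 0.32
```

>>> servo_tool --motion '[{"dx":0,"dy":0,"dz":0,"wx":0,"wy":0,"wz":0,"grip":0.6},{"dx":0,"dy":0,"dz":0,"wx":0,"wy":0,"wz":0,"grip":0.58},{"dx":0,"dy":0,"dz":0,"wx":0,"wy":0,"wz":0,"grip":0.58},{"dx":0,"dy":0,"dz":-0.015,"wx":0,"wy":0,"wz":0,"grip":0.58},{"dx":0,"dy":0,"dz":-0.025,"wx":0,"wy":0,"wz":0,"grip":0.58},{"dx":0,"dy":0,"dz":-0.03,"wx":0,"wy":0,"wz":0,"grip":0.5},{"dx":0,"dy":0,"dz":-0.035,"wx":0,"wy":0,"wz":0,"grip":0.5},{"dx":0,"dy":0,"dz":-0.03,"wx":0,"wy":0,"wz":0,"grip":0.4},{"dx":0,"dy":0,"dz":0,"wx":0,"wy":0,"wz":0,"grip":0.4},{"dx":0,"dy":0,"dz":0,"wx":0,"wy":0,"wz":0,"grip":0.4}]'

```text
t: 41.43
tcp_pos: [474.1, 139.8, 150.0]
ee_rot: [[0.085, -0.996, 0.004], [-0.996, -0.085, 0.002], [-0.002, -0.004, -1.0]]
ft_force: [-0.2, -0.4, -0.5]
grip_width: 0.578
```

```bash
python3 - <<'E'
from h import *
st(); g,d,K,E=shot('wrist','w30'); st()
rows(s2w([0,127,150]),rdown(10.9),14,grip=.4)
E
```

```text
t 41.43 tcp [474.1 139.8 150. ] stand [ 38.7 302.3 150. ] F [-0.2 -0.4 -0.5] w 0.578 xaz -85.11 z [ 0.004  0.002 -1.   ] q [-60.  17.  47. 118. -16.  51. -89.]
t 41.48 tcp [472.9 139.5 148.6] stand [ 37.4 302.3 148.6] F [-0.8 -0.6 -0.1] w 0.587 xaz -85.11 z [ 0.001  0.    -1.   ] q [-60.  17.  47. 118. -16.  51. -89.]
step mm 12.8 deg 6.86
[{"dx": 0.0127, "dy": 0.0013, "dz": -0.0001, "wx": 0.0, "wy": 0.0, "wz": -0.12, "grip": 0.4}, {"dx": 0.0125, "dy": 0.0029, "dz": -0.0001, "wx": 0.0, "wy": 0.0, "wz": -0.119, "grip": 0.4}, {"dx": 0.0121, "dy": 0.0043, "dz": -0.0001, "wx": 0.0, "wy": 0.0, "wz": -0.12, "grip": 0.4}, {"dx": 0.0114, "dy": 0.0058, "dz": -0.0001, "wx": 0.0, "wy": 0.0, "wz": -0.12, "grip": 0.4}, {"dx": 0.0107, "dy": 0.007, "dz": -0.0001, "wx": 0.0, "wy": 0.0, "wz": -0.119, "grip": 0.4}, {"dx": 0.0097, "dy": 0.0083, "dz": -0.0001, "wx": 0.0, "wy": 0.0, "wz": -0.12, "grip": 0.4}, {"dx": 0.0087, "dy": 0.0094, "dz": -0.0001, "wx": 0.0, "wy": 0.0, "wz": -0.12, "grip": 0.4}, {"dx": 0.0075, "dy": 0.0104, "dz": -0.0001, "wx": 0.0, "wy": -0.001, "wz": -0.12, "grip": 0.4}, {"dx": 0.0063, "dy": 0.0112, "dz": -0.0002, "wx": -0.001, "wy": 0.0, "wz": -0.119, "grip": 0.4}, {"dx": 0.0048, "dy": 0.0118, "dz": -0.0001, "wx": 0.0, "wy": 0.0, "wz": -0.12, "grip": 0.4}, {"dx": 0.0034, "dy": 0.0124, "dz": -0.0001, "wx": 0.0, "wy": 0.0, "wz": -0.12, "grip": 0.4}, {"dx": 0.0019, "dy": 0.0126, "dz": -0.0001, "wx": 0.0, "wy": 0.0, "wz": -0.119, "grip": 0.4}, {"dx": 0.0004, "dy": 0.0128, "dz": -0.0001, "wx": 0.0, "wy": 0.0, "wz": -0.12, "grip": 0.4}, {"dx": -0.0012, "dy": 0.0128, "dz": -0.0001, "wx": 0.0, "wy": 0.0, "wz": -0.12, "grip": 0.4}]
```

>>> servo_tool --motion '[{"dx":0.0127,"dy":0.0013,"dz":-0.002,"wx":0,"wy":0,"wz":-0.12,"grip":0},{"dx":0.0125,"dy":0.003,"dz":-0.002,"wx":0,"wy":0,"wz":-0.12,"grip":0},{"dx":0.012,"dy":0.0045,"dz":-0.002,"wx":0,"wy":0,"wz":-0.12,"grip":0},{"dx":0.0115,"dy":0.006,"dz":-0.002,"wx":0,"wy":0,"wz":-0.12,"grip":0},{"dx":0.0105,"dy":0.007,"dz":-0.002,"wx":0,"wy":0,"wz":-0.12,"grip":0},{"dx":0.0095,"dy":0.0085,"dz":-0.002,"wx":0,"wy":0,"wz":-0.12,"grip":0},{"dx":0.0085,"dy":0.0095,"dz":0,"wx":0,"wy":0,"wz":-0.12,"grip":0}]'

```text
t: 42.07
tcp_pos: [469.1, 48.9, 159.1]
ee_rot: [[0.802, -0.597, -0.002], [-0.597, -0.802, -0.002], [-0.001, 0.003, -1.0]]
ft_force: [0.5, -0.5, 0.2]
grip_width: 0.98
```

>>> servo_tool --motion '[{"dx":0.0075,"dy":0.0105,"dz":0,"wx":0,"wy":0,"wz":-0.12,"grip":0},{"dx":0.0065,"dy":0.011,"dz":0,"wx":0,"wy":0,"wz":-0.12,"grip":0},{"dx":0.005,"dy":0.012,"dz":0,"wx":0,"wy":0,"wz":-0.12,"grip":0},{"dx":0.0035,"dy":0.0125,"dz":0,"wx":0,"wy":0,"wz":-0.12,"grip":0},{"dx":0.002,"dy":0.0125,"dz":0,"wx":0,"wy":0,"wz":-0.12,"grip":0},{"dx":0,"dy":0.0128,"dz":0,"wx":0,"wy":0,"wz":-0.12,"grip":0},{"dx":-0.001,"dy":0.0128,"dz":0,"wx":0,"wy":0,"wz":-0.12,"grip":0},{"dx":0,"dy":0,"dz":0,"wx":0,"wy":0,"wz":0,"grip":0},{"dx":0,"dy":0,"dz":0,"wx":0,"wy":0,"wz":0,"grip":0}]'

```text
t: 42.82
tcp_pos: [467.9, -40.6, 159.3]
ee_rot: [[0.982, 0.188, -0.002], [0.188, -0.982, -0.001], [-0.002, 0.0, -1.0]]
ft_force: [0.6, 0.5, 0.2]
grip_width: 1.001
```

```bash
python3 - <<'E'
from h import *
env.get_image('wrist');st()
R=rdown(10.9)@Ro.from_rotvec([np.radians(-36),0,0]).as_matrix(); rows(s2w([0,125,160]),R,10)
E
```

```text
t 42.87 tcp [468.2 -39.9 159.5] stand [ -1.1 127.1 159.5] F [0.4 0.  0.7] w 0.999 xaz 10.92 z [-0.002 -0.001 -1.   ] q [-29.  12.  33. 119.  -8.  51.  20.]
step mm 0.2 deg 3.6
[{"dx": 0.0001, "dy": 0.0002, "dz": -0.0001, "wx": -0.063, "wy": 0.0, "wz": 0.0, "grip": 0.0}, {"dx": 0.0001, "dy": 0.0002, "dz": 0.0, "wx": -0.063, "wy": 0.0, "wz": 0.0, "grip": 0.0}, {"dx": 0.0001, "dy": 0.0002, "dz": 0.0, "wx": -0.062, "wy": 0.0, "wz": 0.0, "grip": 0.0}, {"dx": 0.0001, "dy": 0.0002, "dz": 0.0, "wx": -0.063, "wy": 0.001, "wz": 0.0, "grip": 0.0}, {"dx": 0.0001, "dy": 0.0002, "dz": 0.0, "wx": -0.063, "wy": 0.0, "wz": 0.001, "grip": 0.0}, {"dx": 0.0002, "dy": 0.0003, "dz": 0.0, "wx": -0.063, "wy": 0.0, "wz": 0.0, "grip": 0.0}, {"dx": 0.0001, "dy": 0.0002, "dz": 0.0, "wx": -0.063, "wy": 0.0, "wz": 0.0, "grip": 0.0}, {"dx": 0.0001, "dy": 0.0002, "dz": 0.0, "wx": -0.062, "wy": 0.0, "wz": 0.0, "grip": 0.0}, {"dx": 0.0001, "dy": 0.0002, "dz": 0.0001, "wx": -0.063, "wy": 0.001, "wz": 0.0, "grip": 0.0}, {"dx": 0.0001, "dy": 0.0002, "dz": 0.0001, "wx": -0.063, "wy": 0.0, "wz": 0.0, "grip": 0.0}]
```

>>> servo_tool --motion '[{"dx":0,"dy":0,"dz":0,"wx":-0.06,"wy":0,"wz":0,"grip":0},{"dx":0,"dy":0,"dz":0,"wx":-0.06,"wy":0,"wz":0,"grip":0},{"dx":0,"dy":0,"dz":0,"wx":-0.06,"wy":0,"wz":0,"grip":0},{"dx":0,"dy":0,"dz":0,"wx":-0.06,"wy":0,"wz":0,"grip":0},{"dx":0,"dy":0,"dz":0,"wx":-0.06,"wy":0,"wz":0,"grip":0},{"dx":0,"dy":0,"dz":0,"wx":-0.06,"wy":0,"wz":0,"grip":0},{"dx":0,"dy":0,"dz":0,"wx":-0.06,"wy":0,"wz":0,"grip":0},{"dx":0,"dy":0,"dz":0,"wx":-0.06,"wy":0,"wz":0,"grip":0},{"dx":0,"dy":0,"dz":0,"wx":-0.06,"wy":0,"wz":0,"grip":0},{"dx":0,"dy":0,"dz":0,"wx":-0.06,"wy":0,"wz":0,"grip":0},{"dx":0,"dy":0,"dz":0,"wx":0,"wy":0,"wz":0,"grip":0}]'

```text
t: 43.78
tcp_pos: [468.3, -36.6, 158.8]
ee_rot: [[0.98, 0.165, 0.111], [0.198, -0.807, -0.556], [-0.002, 0.567, -0.824]]
ft_force: [0.1, 0.8, 0.1]
grip_width: 1.003
```

```bash
python3 - <<'E'
from h import *
env.get_image('wrist');st(); shot('wrist','w31')
im=cv2.imread('pics/w31.png'); cv2.imwrite('pics/w31z.png',cv2.resize(im[100:300,210:430],None,fx=2.9,fy=2.9,interpolation=cv2.INTER_CUBIC))
E
```

```text
t 43.83 tcp [468.5 -37.9 159.3] stand [ -0.5 128.9 159.3] F [-1.3  0.5  0.2] w 1.005 xaz 11.33 z [ 0.11  -0.555 -0.825] q [-56.  17.  38. 125.  31.  51. -29.]
```

>>> servo_tool --motion '[{"dx":0,"dy":0,"dz":0,"wx":0.06,"wy":0,"wz":0,"grip":0.4},{"dx":0,"dy":0,"dz":0,"wx":0.06,"wy":0,"wz":0,"grip":0.4},{"dx":0,"dy":0,"dz":0,"wx":0.06,"wy":0,"wz":0,"grip":0.4},{"dx":0,"dy":0,"dz":0,"wx":0.06,"wy":0,"wz":0,"grip":0.4},{"dx":0,"dy":0,"dz":0,"wx":0.06,"wy":0,"wz":0,"grip":0.4},{"dx":0,"dy":0,"dz":0,"wx":0.06,"wy":0,"wz":0,"grip":0.4},{"dx":0,"dy":0,"dz":0,"wx":0.06,"wy":0,"wz":0,"grip":0.4},{"dx":0,"dy":0,"dz":0,"wx":0.06,"wy":0,"wz":0,"grip":0.4},{"dx":0,"dy":0,"dz":0,"wx":0.06,"wy":0,"wz":0,"grip":0.4},{"dx":0,"dy":0,"dz":0,"wx":0.06,"wy":0,"wz":0,"grip":0.4},{"dx":0,"dy":0,"dz":0,"wx":0,"wy":0,"wz":0,"grip":0.4},{"dx":0,"dy":0,"dz":0,"wx":0,"wy":0,"wz":0,"grip":0.4}]'

```text
t: 44.88
tcp_pos: [469.0, -41.9, 160.9]
ee_rot: [[0.982, 0.189, 0.002], [0.189, -0.982, -0.001], [0.001, 0.002, -1.0]]
ft_force: [0.1, 0.1, 0.3]
grip_width: 0.602
```

>>> servo_tool --motion '[{"dx":0,"dy":0,"dz":0,"wx":0,"wy":0,"wz":0,"grip":0.4},{"dx":0,"dy":0,"dz":0,"wx":0,"wy":0,"wz":0,"grip":0.4},{"dx":0,"dy":0,"dz":0,"wx":0,"wy":0,"wz":0,"grip":0.4},{"dx":0,"dy":0,"dz":0,"wx":0,"wy":0,"wz":0,"grip":0.4},{"dx":0,"dy":0,"dz":0,"wx":0,"wy":0,"wz":0,"grip":0.4}]'

```text
t: 45.3
tcp_pos: [468.8, -39.7, 160.3]
ee_rot: [[0.981, 0.194, 0.0], [0.194, -0.981, -0.001], [-0.0, 0.001, -1.0]]
ft_force: [-0.0, -0.3, 0.2]
grip_width: 0.601
```

```bash
python3 - <<'E'
from h import *
st(); rows(s2w([-.2,127.3,90]),rdown(10.9),5,grip=.4)
E
```

```text
t 45.3 tcp [468.8 -39.7 160.3] stand [ -0.5 127.1 160.3] F [-0.  -0.3  0.2] w 0.601 xaz 11.18 z [ 0.    -0.001 -1.   ] q [-29.  12.  33. 119.  -8.  51.  20.]
step mm 14.1 deg 0.06
[{"dx": 0.0001, "dy": 0.0, "dz": 0.0141, "wx": 0.0, "wy": 0.0, "wz": 0.001, "grip": 0.4}, {"dx": 0.0, "dy": -0.0001, "dz": 0.014, "wx": 0.0, "wy": 0.0, "wz": 0.001, "grip": 0.4}, {"dx": 0.0001, "dy": 0.0, "dz": 0.0141, "wx": 0.001, "wy": 0.0, "wz": 0.001, "grip": 0.4}, {"dx": 0.0, "dy": -0.0001, "dz": 0.014, "wx": 0.0, "wy": 0.0, "wz": 0.001, "grip": 0.4}, {"dx": 0.0001, "dy": 0.0, "dz": 0.0141, "wx": 0.0, "wy": 0.0, "wz": 0.001, "grip": 0.4}]
```

>>> servo_tool --motion '[{"dx":0,"dy":0,"dz":0.014,"wx":0,"wy":0,"wz":0.001,"grip":0.4},{"dx":0,"dy":0,"dz":0.014,"wx":0,"wy":0,"wz":0.001,"grip":0.4},{"dx":0,"dy":0,"dz":0.014,"wx":0,"wy":0,"wz":0.001,"grip":0.4},{"dx":0,"dy":0,"dz":0.014,"wx":0,"wy":0,"wz":0.001,"grip":0.4},{"dx":0,"dy":0,"dz":0.014,"wx":0,"wy":0,"wz":0,"grip":0.4},{"dx":0,"dy":0,"dz":0.01,"wx":0,"wy":0,"wz":0,"grip":0.4},{"dx":0,"dy":0,"dz":0,"wx":0,"wy":0,"wz":0,"grip":0.4},{"dx":0,"dy":0,"dz":0,"wx":0,"wy":0,"wz":0,"grip":0.4}]'

```text
t: 45.97
tcp_pos: [468.7, -40.3, 80.2]
ee_rot: [[0.982, 0.189, -0.001], [0.189, -0.982, -0.001], [-0.001, 0.001, -1.0]]
ft_force: [0.6, 0.3, 0.6]
grip_width: 0.599
```

```bash
python3 - <<'E'
from h import *
st(); g,d,K,E=shot('wrist','w32'); W=cloud(d,K,E);S=(W-SO)@SR
for v in range(215,285,6): print(v,S[v,316].round(1),S[v,305].round(1))
E
```

```text
t 45.97 tcp [468.7 -40.3  80.2] stand [ -0.7 126.5  80.2] F [0.6 0.3 0.6] w 0.599 xaz 10.89 z [-0.001 -0.001 -1.   ] q [-25.  19.  30. 124. -15.  41.  26.]
215 [ -0.4 115.5  -0.8] [ -9.  115.5  -0.8]
221 [ -0.4 110.9   0.2] [nan nan nan]
227 [ -0.5 105.4  -1.1] [-9.000e+00  1.058e+02 -1.000e-01]
233 [ -0.4 102.4   4. ] [ -9.  102.3   3.6]
239 [ -0.3 129.9  78.3] [ -6.4 129.7  77.9]
245 [ -0.3 130.   86.4] [ -6.1 129.8  85.9]
251 [ -0.3 127.3  87.9] [ -6.  127.5  88.4]
257 [ -0.3 124.8  89.9] [ -6.  124.7  89.8]
263 [ -0.3 121.   89.2] [ -6.1 121.2  89.6]
269 [ -0.3 116.5  87.3] [-7.3 99.7 56.3]
275 [ -0.3 112.1  85.9] [-7.1 99.  62.6]
281 [ -0.3 108.7  86.4] [-6.9 99.1 69.9]
```

>>> servo_tool --motion '[{"dx":0.0004,"dy":0.001,"dz":0.008,"wx":0,"wy":0,"wz":0,"grip":0.4},{"dx":0,"dy":0,"dz":0.008,"wx":0,"wy":0,"wz":0,"grip":0.4},{"dx":0,"dy":0,"dz":0.006,"wx":0,"wy":0,"wz":0,"grip":0.4},{"dx":0,"dy":0,"dz":0,"wx":0,"wy":0,"wz":0,"grip":0.6},{"dx":0,"dy":0,"dz":0,"wx":0,"wy":0,"wz":0,"grip":0.85},{"dx":0,"dy":0,"dz":0,"wx":0,"wy":0,"wz":0,"grip":0.85},{"dx":0,"dy":0,"dz":0,"wx":0,"wy":0,"wz":0,"grip":0.85},{"dx":0,"dy":0,"dz":0,"wx":0,"wy":0,"wz":0,"grip":0.85},{"dx":0,"dy":0,"dz":0,"wx":0,"wy":0,"wz":0,"grip":0.85}]' --squeeze 15

```text
t: 46.77
tcp_pos: [469.2, -41.3, 58.6]
ee_rot: [[0.982, 0.189, -0.0], [0.189, -0.982, -0.001], [-0.0, 0.001, -1.0]]
ft_force: [-0.8, 0.0, 1.4]
grip_width: 0.297
```

```bash
python3 - <<'E'
from h import *
st()
ph=np.radians(np.linspace(120,29.5,19)); y=-52*np.cos(ph); z=52*np.sin(ph)
for a,b in zip(-np.diff(y)/1000,-np.diff(z)/1000): print(round(a,4),round(b,4))
E
```

```text
t 46.77 tcp [469.2 -41.3  58.6] stand [ -0.4 125.5  58.6] F [-0.8  0.   1.4] w 0.297 xaz 10.89 z [-0.    -0.001 -1.   ] q [-24.  22.  29. 124. -17.  38.  28.]
0.004 -0.0021
0.0042 -0.0017
0.0044 -0.0014
0.0045 -0.001
0.0045 -0.0006
0.0046 -0.0002
0.0046 0.0002
0.0045 0.0006
0.0044 0.001
0.0043 0.0014
0.0042 0.0018
0.004 0.0021
0.0038 0.0025
0.0036 0.0028
0.0033 0.0031
0.0031 0.0034
0.0027 0.0036
0.0024 0.0039
```

>>> servo_tool --motion '[{"dx":0,"dy":0.004,"dz":-0.0021,"wx":0,"wy":0,"wz":0,"grip":0.85},{"dx":0,"dy":0.0042,"dz":-0.0017,"wx":0,"wy":0,"wz":0,"grip":0.85},{"dx":0,"dy":0.0044,"dz":-0.0014,"wx":0,"wy":0,"wz":0,"grip":0.85},{"dx":0,"dy":0.0045,"dz":-0.001,"wx":0,"wy":0,"wz":0,"grip":0.85},{"dx":0,"dy":0.0045,"dz":-0.0006,"wx":0,"wy":0,"wz":0,"grip":0.85},{"dx":0,"dy":0.0046,"dz":-0.0002,"wx":0,"wy":0,"wz":0,"grip":0.85},{"dx":0,"dy":0.0046,"dz":0.0002,"wx":0,"wy":0,"wz":0,"grip":0.85},{"dx":0,"dy":0.0045,"dz":0.0006,"wx":0,"wy":0,"wz":0,"grip":0.85},{"dx":0,"dy":0.0044,"dz":0.001,"wx":0,"wy":0,"wz":0,"grip":0.85}]'

```text
t: 47.52
tcp_pos: [476.8, -81.0, 63.8]
ee_rot: [[0.982, 0.189, -0.0], [0.189, -0.982, -0.001], [-0.0, 0.001, -1.0]]
ft_force: [-2.8, 4.1, 2.6]
grip_width: 0.293
```

>>> servo_tool --motion '[{"dx":0,"dy":0.0043,"dz":0.0014,"wx":0,"wy":0,"wz":0,"grip":0.85},{"dx":0,"dy":0.0042,"dz":0.0018,"wx":0,"wy":0,"wz":0,"grip":0.85},{"dx":0,"dy":0.004,"dz":0.0021,"wx":0,"wy":0,"wz":0,"grip":0.85},{"dx":0,"dy":0.0038,"dz":0.0025,"wx":0,"wy":0,"wz":0,"grip":0.85},{"dx":0,"dy":0.0036,"dz":0.0028,"wx":0,"wy":0,"wz":0,"grip":0.85},{"dx":0,"dy":0.0033,"dz":0.0031,"wx":0,"wy":0,"wz":0,"grip":0.85},{"dx":0,"dy":0,"dz":0,"wx":0,"wy":0,"wz":0,"grip":0.85}]'

```text
t: 48.1
tcp_pos: [481.4, -105.5, 49.7]
ee_rot: [[0.982, 0.187, 0.001], [0.187, -0.982, -0.003], [0.0, 0.004, -1.0]]
ft_force: [-1.9, -0.9, 1.6]
grip_width: 0.296
```

```bash
python3 - <<'E'
from h import *
st()
E
```

```text
t 48.1 tcp [ 481.4 -105.5   49.7] stand [-0.5 60.1 49.7] F [-1.9 -0.9  1.6] w 0.296 xaz 10.79 z [ 0.001 -0.003 -1.   ] q [-16.  24.  29. 122. -18.  38.  36.]
```

>>> servo_tool --motion '[{"dx":0,"dy":0.003,"dz":0.0034,"wx":0,"wy":0,"wz":0,"grip":0.85},{"dx":0,"dy":0.0027,"dz":0.0036,"wx":0,"wy":0,"wz":0,"grip":0.85},{"dx":0,"dy":0.0012,"dz":0.002,"wx":0,"wy":0,"wz":0,"grip":0.85},{"dx":0,"dy":0.0012,"dz":0.002,"wx":0,"wy":0,"wz":0,"grip":0.85},{"dx":0,"dy":0,"dz":0,"wx":0,"wy":0,"wz":0,"grip":0.85},{"dx":0,"dy":0,"dz":0,"wx":0,"wy":0,"wz":0,"grip":0.85}]'

```text
t: 48.6
tcp_pos: [483.0, -113.4, 39.0]
ee_rot: [[0.982, 0.188, 0.001], [0.188, -0.982, -0.004], [0.0, 0.004, -1.0]]
ft_force: [-2.4, -4.8, 1.2]
grip_width: 0.296
```

```bash
python3 - <<'E'
from h import *
st()
E
```

```text
t 48.6 tcp [ 483.  -113.4   39. ] stand [-0.5 52.  39. ] F [-2.4 -4.8  1.2] w 0.296 xaz 10.81 z [ 0.001 -0.004 -1.   ] q [-14.  25.  28. 122. -19.  37.  38.]
```

>>> servo_tool --motion '[{"dx":0,"dy":0,"dz":0.0015,"wx":0,"wy":0,"wz":0,"grip":0.85},{"dx":0,"dy":0,"dz":0.001,"wx":0,"wy":0,"wz":0,"grip":0.85},{"dx":0,"dy":0,"dz":0,"wx":0,"wy":0,"wz":0,"grip":0.85},{"dx":0,"dy":0,"dz":0,"wx":0,"wy":0,"wz":0,"grip":0.85}]'

```text
t: 48.93
tcp_pos: [483.1, -114.1, 37.4]
ee_rot: [[0.982, 0.187, 0.002], [0.187, -0.982, -0.004], [0.001, 0.005, -1.0]]
ft_force: [-5.2, -5.9, 9.3]
grip_width: 0.297
```

```bash
python3 - <<'E'
from h import *
st()
E
```

```text
t 48.93 tcp [ 483.1 -114.1   37.4] stand [-0.5 51.3 37.4] F [-5.2 -5.9  9.3] w 0.297 xaz 10.8 z [ 0.002 -0.004 -1.   ] q [-14.  26.  28. 122. -19.  36.  38.]
```

>>> servo_tool --motion '[{"dx":0,"dy":0,"dz":0,"wx":0,"wy":0,"wz":0,"grip":0.6},{"dx":0,"dy":0,"dz":0,"wx":0,"wy":0,"wz":0,"grip":0.45},{"dx":0,"dy":0,"dz":0,"wx":0,"wy":0,"wz":0,"grip":0.4},{"dx":0,"dy":0,"dz":0,"wx":0,"wy":0,"wz":0,"grip":0.4},{"dx":0,"dy":0,"dz":-0.01,"wx":0,"wy":0,"wz":0,"grip":0.4},{"dx":0,"dy":0,"dz":-0.025,"wx":0,"wy":0,"wz":0,"grip":0.3},{"dx":0,"dy":0,"dz":-0.035,"wx":0,"wy":0,"wz":0,"grip":0.1},{"dx":0,"dy":0,"dz":-0.035,"wx":0,"wy":0,"wz":0,"grip":0},{"dx":0,"dy":0,"dz":-0.04,"wx":0,"wy":0,"wz":0,"grip":0},{"dx":0,"dy":0,"dz":-0.04,"wx":0,"wy":0,"wz":0,"grip":0},{"dx":0,"dy":0,"dz":-0.03,"wx":0,"wy":0,"wz":0,"grip":0},{"dx":0,"dy":0,"dz":0,"wx":0,"wy":0,"wz":0,"grip":0}]'

```text
t: 49.93
tcp_pos: [486.8, -111.8, 258.5]
ee_rot: [[0.982, 0.189, 0.014], [0.189, -0.982, -0.001], [0.013, 0.003, -1.0]]
ft_force: [0.9, -0.3, -0.1]
grip_width: 0.975
```

```bash
python3 - <<'E'
from h import *
env.get_image('wrist');env.get_image('wrist');st()
for cam,n in (('wrist','w40'),('scene','s40')):
    im,d,K,E=shot(cam,n); im=cv2.imread(f'pics/{n}.png').astype(int)
    W=cloud(d,K,E); S=(W-SO)@SR
    o=(im[...,2]>110)&(im[...,0]<60)&(im[...,1]<130)&(abs(S[...,0])<72)&(abs(S[...,1]-75)<28)&(S[...,2]<60)
    q=S[o]; print(n,len(q))
    if len(q)>30:
        m=q.mean(0); A=np.c_[q[:,:2]-m[:2],np.ones(len(q))]; print(m.round(1),np.linalg.lstsq(A,q[:,2],rcond=None)[0].round(3))
E
```

```text
t 50.03 tcp [ 483.5 -110.7  253. ] stand [  0.5  54.6 253. ] F [ 0.7 -0.  -0.5] w 0.992 xaz 10.91 z [ 0.004 -0.    -1.   ] q [-23.   8.  35. 110.  -5.  64.  25.]
w40 587
[-0.8 54.4 38.1] [1.0000e-03 1.2000e-02 3.8094e+01]
s40 109
[-7.3 53.5 39.6] [-5.0000e-03  1.3000e-02  3.9631e+01]
```

```bash
python3 - <<'E'
from h import *
shot('top','t41')
for n in ('s21','s40','t41'):
    g,d,K,E=load(n); g=g.astype(int); W=cloud(d,K,E); C=g
    o=(C[...,2]>130)&(C[...,0]<C[...,2]-40)&(W[...,1]>-450)&(W[...,1]<-310)&(W[...,0]<520)&(W[...,0]>350)&(W[...,2]>-5)
    Q=W[o]; print(n,len(Q),Q.mean(0).round(1),cv2.minAreaRect(Q[:,:2].astype(np.float32)))
    o=(W[...,2]>8)&(W[...,2]<40)&(W[...,1]>-450)&(W[...,1]<-310)&(W[...,0]<650)&(W[...,0]>350)
    Q=W[o];print('all',len(Q),cv2.minAreaRect(Q[:,:2].astype(np.float32)))
    mk=(C.max(2)<60)&(W[...,1]>-430)&(W[...,1]<-310)&(W[...,0]<600)&(W[...,0]>370)&(abs(W[...,2])<10)
    Q=W[mk];print('mat',cv2.minAreaRect(Q[:,:2].astype(np.float32)))
im=cv2.imread('pics/s40.png'); cv2.imwrite('pics/s40z.png',cv2.resize(im[240:360,400:520],None,fx=5,fy=5,interpolation=cv2.INTER_CUBIC))
E
```

```text
s21 254 [ 427.  -375.7   26.2] ((428.2284240722656, -375.59429931640625), (57.97175216674805, 20.01854705810547), 3.717311382293701)
all 527 ((485.66839599609375, -371.2224426269531), (176.15447998046875, 24.112953186035156), 3.6493797302246094)
mat ((492.73626708984375, -372.7298889160156), (203.6417236328125, 94.63540649414062), 0.8263652920722961)
s40 315 [ 406.7 -385.2   25.8] ((413.4736633300781, -385.4200134277344), (22.624563217163086, 74.617431640625), 87.65260314941406)
all 569 ((462.14239501953125, -387.7966003417969), (23.874143600463867, 174.39134216308594), 87.3946762084961)
mat ((487.5607604980469, -371.62481689453125), (190.24412536621094, 87.6498794555664), 3.8609158992767334)
t41 146 [ 408.4 -382.6   23.8] ((409.94732666015625, -382.9462585449219), (20.989938735961914, 62.13637161254883), 86.41456604003906)
all 333 ((463.43231201171875, -383.86016845703125), (174.43148803710938, 26.516786575317383), 0.03619193285703659)
mat ((486.74755859375, -368.9427490234375), (186.0755615234375, 87.12657928466797), 4.50136137008667)
```

```bash
python3 - <<'E'
from h import *
a=rows([450,-385,150],rdown(-92),16)
E
```

```text
step mm 18.4 deg 6.43
[{"dx": -0.0052, "dy": 0.0165, "dz": 0.0063, "wx": 0.0, "wy": 0.0, "wz": 0.112, "grip": 0.0}, {"dx": -0.0033, "dy": 0.0169, "dz": 0.0063, "wx": 0.0, "wy": 0.0, "wz": 0.112, "grip": 0.0}, {"dx": -0.0014, "dy": 0.0172, "dz": 0.0062, "wx": 0.001, "wy": 0.0, "wz": 0.113, "grip": 0.0}, {"dx": 0.0006, "dy": 0.0173, "dz": 0.0063, "wx": 0.0, "wy": 0.0, "wz": 0.112, "grip": 0.0}, {"dx": 0.0025, "dy": 0.0171, "dz": 0.0063, "wx": 0.0, "wy": 0.001, "wz": 0.112, "grip": 0.0}, {"dx": 0.0043, "dy": 0.0167, "dz": 0.0062, "wx": 0.0, "wy": 0.0, "wz": 0.112, "grip": 0.0}, {"dx": 0.0062, "dy": 0.0161, "dz": 0.0063, "wx": 0.0, "wy": 0.0, "wz": 0.113, "grip": 0.0}, {"dx": 0.008, "dy": 0.0153, "dz": 0.0063, "wx": 0.0, "wy": 0.0, "wz": 0.112, "grip": 0.0}, {"dx": 0.0097, "dy": 0.0143, "dz": 0.0062, "wx": 0.0, "wy": 0.0, "wz": 0.112, "grip": 0.0}, {"dx": 0.0112, "dy": 0.0132, "dz": 0.0063, "wx": 0.001, "wy": 0.0, "wz": 0.112, "grip": 0.0}, {"dx": 0.0126, "dy": 0.0118, "dz": 0.0063, "wx": 0.0, "wy": 0.0, "wz": 0.113, "grip": 0.0}, {"dx": 0.0138, "dy": 0.0103, "dz": 0.0062, "wx": 0.0, "wy": 0.0, "wz": 0.112, "grip": 0.0}, {"dx": 0.0149, "dy": 0.0088, "dz": 0.0063, "wx": 0.0, "wy": 0.0, "wz": 0.112, "grip": 0.0}, {"dx": 0.0158, "dy": 0.007, "dz": 0.0062, "wx": 0.0, "wy": 0.0, "wz": 0.112, "grip": 0.0}, {"dx": 0.0165, "dy": 0.0051, "dz": 0.0063, "wx": 0.001, "wy": 0.001, "wz": 0.113, "grip": 0.0}, {"dx": 0.017, "dy": 0.0033, "dz": 0.0062, "wx": 0.0, "wy": 0.0, "wz": 0.112, "grip": 0.0}]
```

>>> servo_tool --motion '[{"dx":-0.005,"dy":0.0165,"dz":0.006,"wx":0,"wy":0,"wz":0.112,"grip":0},{"dx":-0.0035,"dy":0.017,"dz":0.006,"wx":0,"wy":0,"wz":0.112,"grip":0},{"dx":-0.0015,"dy":0.017,"dz":0.006,"wx":0,"wy":0,"wz":0.112,"grip":0},{"dx":0.0005,"dy":0.0175,"dz":0.006,"wx":0,"wy":0,"wz":0.112,"grip":0},{"dx":0.0025,"dy":0.017,"dz":0.006,"wx":0,"wy":0,"wz":0.112,"grip":0},{"dx":0.0045,"dy":0.0165,"dz":0.006,"wx":0,"wy":0,"wz":0.112,"grip":0},{"dx":0.006,"dy":0.016,"dz":0.006,"wx":0,"wy":0,"wz":0.112,"grip":0},{"dx":0.008,"dy":0.0155,"dz":0.006,"wx":0,"wy":0,"wz":0.112,"grip":0}]'

```text
t: 50.85
tcp_pos: [465.8, -248.3, 201.8]
ee_rot: [[0.757, -0.653, -0.003], [-0.653, -0.757, -0.0], [-0.002, 0.002, -1.0]]
ft_force: [-0.3, -0.5, -0.3]
grip_width: 1.0
```

>>> servo_tool --motion '[{"dx":0.0095,"dy":0.0145,"dz":0.006,"wx":0,"wy":0,"wz":0.112,"grip":0},{"dx":0.011,"dy":0.013,"dz":0.006,"wx":0,"wy":0,"wz":0.112,"grip":0},{"dx":0.0125,"dy":0.012,"dz":0.006,"wx":0,"wy":0,"wz":0.112,"grip":0},{"dx":0.014,"dy":0.0105,"dz":0.006,"wx":0,"wy":0,"wz":0.112,"grip":0},{"dx":0.015,"dy":0.009,"dz":0.006,"wx":0,"wy":0,"wz":0.112,"grip":0},{"dx":0.016,"dy":0.007,"dz":0.006,"wx":0,"wy":0,"wz":0.112,"grip":0},{"dx":0.0165,"dy":0.005,"dz":0.006,"wx":0,"wy":0,"wz":0.112,"grip":0},{"dx":0.017,"dy":0.0035,"dz":0.006,"wx":0,"wy":0,"wz":0.112,"grip":0},{"dx":0,"dy":0,"dz":0,"wx":0,"wy":0,"wz":0,"grip":0},{"dx":0,"dy":0,"dz":0,"wx":0,"wy":0,"wz":0,"grip":0},{"dx":0,"dy":0,"dz":0,"wx":0,"wy":0,"wz":0,"grip":0},{"dx":0,"dy":0,"dz":0,"wx":0,"wy":0,"wz":0,"grip":0}]'

```text
t: 51.85
tcp_pos: [451.1, -384.5, 155.4]
ee_rot: [[-0.029, -1.0, -0.0], [-1.0, 0.029, 0.0], [-0.0, 0.0, -1.0]]
ft_force: [-0.1, -0.5, 1.0]
grip_width: 1.003
```

```bash
python3 - <<'E'
from h import *
env.get_image('wrist');st(); im,d,K,E=shot('wrist','w42');st()
g=cv2.imread('pics/w42.png').astype(int); W=cloud(d,K,E)
V,U=np.mgrid[:400,:640]
h=(g[...,2]-g[...,0]>50)&(V>120)&(V<285)&(abs(U-320)<60)&(W[...,2]>18)&(W[...,2]<32)
ys,xs=np.nonzero(h); print(len(xs),xs.min(),xs.max(),ys.min(),ys.max())
pts=np.array([ray(u,v,K,E,26)[:2] for u,v in zip(xs,ys)],np.float32); print(cv2.minAreaRect(pts),pts.mean(0))
o=(W[...,2]>8)&(W[...,2]<40)&(W[...,1]>-450)&(W[...,1]<-330)&(W[...,0]<650)&(W[...,0]>350)&(V<285)
print(cv2.minAreaRect(W[o][:,:2].astype(np.float32)))
E
```

```text
t 51.9 tcp [ 451.2 -384.6  155.6] stand [ -83.  -208.2  155.6] F [ 0.3  0.3 -0. ] w 0.994 xaz -91.65 z [ 0.  0. -1.] q [ -3.  31.  55. 105. -29.  60. -27.]
t 51.95 tcp [ 451.3 -384.7  155.8] stand [ -82.9 -208.4  155.8] F [-0.  -0.1  0. ] w 1.0 xaz -91.66 z [ 0.001 -0.    -1.   ] q [ -3.  31.  55. 105. -29.  60. -27.]
1540 307 332 194 259
((411.29925537109375, -385.8131408691406), (22.931489944458008, 65.06317138671875), 87.87859344482422) [ 410.83688 -385.60803]
((464.240966796875, -387.8966369628906), (23.809906005859375, 174.28427124023438), 87.8016586303711)
```

```bash
python3 - <<'E'
from h import *
a=rows([417,-386.3,20],rdown(-92.1),7,grip=.4)
E
```

```text
step mm 20.0 deg 0.06
[{"dx": 0.0004, "dy": 0.0049, "dz": 0.0194, "wx": 0.0, "wy": 0.0, "wz": 0.001, "grip": 0.4}, {"dx": 0.0003, "dy": 0.0049, "dz": 0.0194, "wx": 0.0, "wy": 0.0, "wz": 0.001, "grip": 0.4}, {"dx": 0.0004, "dy": 0.0049, "dz": 0.0194, "wx": 0.0, "wy": 0.0, "wz": 0.001, "grip": 0.4}, {"dx": 0.0004, "dy": 0.0049, "dz": 0.0194, "wx": 0.0, "wy": 0.0, "wz": 0.001, "grip": 0.4}, {"dx": 0.0004, "dy": 0.0049, "dz": 0.0194, "wx": -0.001, "wy": 0.0, "wz": 0.001, "grip": 0.4}, {"dx": 0.0004, "dy": 0.0049, "dz": 0.0194, "wx": 0.0, "wy": 0.0, "wz": 0.002, "grip": 0.4}, {"dx": 0.0004, "dy": 0.0049, "dz": 0.0194, "wx": 0.0, "wy": 0.0, "wz": 0.001, "grip": 0.4}]
```

>>> servo_tool --motion '[{"dx":0.0004,"dy":0.005,"dz":0.0195,"wx":0,"wy":0,"wz":0.001,"grip":0.4},{"dx":0.0004,"dy":0.005,"dz":0.0195,"wx":0,"wy":0,"wz":0.001,"grip":0.4},{"dx":0.0004,"dy":0.005,"dz":0.0195,"wx":0,"wy":0,"wz":0.001,"grip":0.4},{"dx":0.0004,"dy":0.005,"dz":0.0195,"wx":0,"wy":0,"wz":0.001,"grip":0.4},{"dx":0.0004,"dy":0.005,"dz":0.0195,"wx":0,"wy":0,"wz":0.001,"grip":0.4},{"dx":0.0004,"dy":0.005,"dz":0.0195,"wx":0,"wy":0,"wz":0.001,"grip":0.4},{"dx":0.0004,"dy":0.0045,"dz":0.0195,"wx":0,"wy":0,"wz":0.001,"grip":0.4},{"dx":0,"dy":0,"dz":0,"wx":0,"wy":0,"wz":0,"grip":0.4},{"dx":0,"dy":0,"dz":0,"wx":0,"wy":0,"wz":0,"grip":0.4}]'

```text
t: 52.7
tcp_pos: [416.1, -386.9, 19.1]
ee_rot: [[-0.038, -0.999, -0.001], [-0.999, 0.038, 0.0], [-0.0, 0.001, -1.0]]
ft_force: [0.5, -0.9, 0.9]
grip_width: 0.603
```

```bash
python3 - <<'E'
from h import *
st(); im,d,K,E=shot('wrist','w43')
E
```

```text
t 52.7 tcp [ 416.1 -386.9   19.1] stand [-117.9 -203.9   19.1] F [ 0.5 -0.9  0.9] w 0.603 xaz -92.16 z [-0.001  0.    -1.   ] q [  5.  39.  46. 114. -40.  45. -17.]
```

>>> servo_tool --motion '[{"dx":0,"dy":0,"dz":0.008,"wx":0,"wy":0,"wz":0,"grip":0.4},{"dx":0,"dy":0,"dz":0.008,"wx":0,"wy":0,"wz":0,"grip":0.4},{"dx":0,"dy":0,"dz":0.006,"wx":0,"wy":0,"wz":0,"grip":0.4},{"dx":0,"dy":0,"dz":0.003,"wx":0,"wy":0,"wz":0,"grip":0.4},{"dx":0,"dy":0,"dz":0,"wx":0,"wy":0,"wz":0,"grip":0.5},{"dx":0,"dy":0,"dz":0,"wx":0,"wy":0,"wz":0,"grip":0.9},{"dx":0,"dy":0,"dz":0,"wx":0,"wy":0,"wz":0,"grip":0.9},{"dx":0,"dy":0,"dz":0,"wx":0,"wy":0,"wz":0,"grip":0.9},{"dx":0,"dy":0,"dz":0,"wx":0,"wy":0,"wz":0,"grip":0.9},{"dx":0,"dy":0,"dz":0,"wx":0,"wy":0,"wz":0,"grip":0.9},{"dx":0,"dy":0,"dz":0,"wx":0,"wy":0,"wz":0,"grip":0.9}]' --squeeze 45

```text
t: 53.67
tcp_pos: [416.3, -387.5, -5.6]
ee_rot: [[-0.038, -0.999, 0.0], [-0.999, 0.038, -0.001], [0.001, -0.001, -1.0]]
ft_force: [0.8, 0.1, 0.9]
grip_width: 0.272
```

```bash
python3 - <<'E'
from h import *
st(); a=rows([438.3,-375,20],rdown(-86.1),3,grip=.9)
rows([438.3,-375,-4],rdown(-86.1),3,grip=.9,start=a)
E
```

```text
t 53.67 tcp [ 416.3 -387.5   -5.6] stand [-117.8 -204.5   -5.6] F [0.8 0.1 0.9] w 0.272 xaz -92.18 z [ 0.    -0.001 -1.   ] q [  7.  40.  44. 114. -42.  43. -15.]
step mm 12.0 deg 2.03
[{"dx": -0.0044, "dy": -0.0072, "dz": -0.0085, "wx": 0.0, "wy": 0.0, "wz": -0.035, "grip": 0.9}, {"dx": -0.0042, "dy": -0.0073, "dz": -0.0086, "wx": 0.0, "wy": -0.001, "wz": -0.036, "grip": 0.9}, {"dx": -0.0039, "dy": -0.0075, "dz": -0.0085, "wx": 0.0, "wy": 0.0, "wz": -0.035, "grip": 0.9}]
step mm 8.0 deg 0.01
[{"dx": 0.0, "dy": 0.0, "dz": 0.008, "wx": 0.0, "wy": 0.0, "wz": 0.0, "grip": 0.9}, {"dx": 0.0, "dy": 0.0, "dz": 0.008, "wx": 0.0, "wy": 0.0, "wz": 0.0, "grip": 0.9}, {"dx": 0.0, "dy": 0.0001, "dz": 0.008, "wx": 0.0, "wy": 0.0, "wz": 0.0, "grip": 0.9}]
```

>>> servo_tool --motion '[{"dx":0,"dy":0,"dz":-0.01,"wx":0,"wy":0,"wz":0,"grip":0.9},{"dx":0,"dy":0,"dz":-0.015,"wx":0,"wy":0,"wz":0,"grip":0.9},{"dx":-0.0045,"dy":-0.007,"dz":0,"wx":0,"wy":0,"wz":-0.035,"grip":0.9},{"dx":-0.0045,"dy":-0.0075,"dz":0,"wx":0,"wy":0,"wz":-0.036,"grip":0.9},{"dx":-0.004,"dy":-0.0075,"dz":0,"wx":0,"wy":0,"wz":-0.035,"grip":0.9},{"dx":0,"dy":0,"dz":0,"wx":0,"wy":0,"wz":0,"grip":0.9},{"dx":0,"dy":0,"dz":0.01,"wx":0,"wy":0,"wz":0,"grip":0.9},{"dx":0,"dy":0,"dz":0.009,"wx":0,"wy":0,"wz":0,"grip":0.9},{"dx":0,"dy":0,"dz":0.004,"wx":0,"wy":0,"wz":0,"grip":0.9},{"dx":0,"dy":0,"dz":0,"wx":0,"wy":0,"wz":0,"grip":0.9},{"dx":0,"dy":0,"dz":0,"wx":0,"wy":0,"wz":0,"grip":0.9}]'

```text
t: 54.58
tcp_pos: [437.3, -374.7, -4.7]
ee_rot: [[0.067, -0.998, -0.001], [-0.998, -0.067, -0.0], [0.0, 0.001, -1.0]]
ft_force: [-0.2, -0.2, -0.5]
grip_width: 0.269
```

```bash
python3 - <<'E'
from h import *
st()
E
```

```text
t 54.58 tcp [ 437.3 -374.7   -4.7] stand [ -94.8 -195.9   -4.7] F [-0.2 -0.2 -0.5] w 0.269 xaz -86.18 z [-0.001 -0.    -1.   ] q [  6.  40.  43. 113. -40.  43. -13.]
```

>>> servo_tool --motion '[{"dx":0,"dy":0,"dz":0.001,"wx":0,"wy":0,"wz":0,"grip":0.9},{"dx":0,"dy":0,"dz":0.0005,"wx":0,"wy":0,"wz":0,"grip":0.9},{"dx":0,"dy":0,"dz":0,"wx":0,"wy":0,"wz":0,"grip":0.5},{"dx":0,"dy":0,"dz":0,"wx":0,"wy":0,"wz":0,"grip":0.4},{"dx":0,"dy":0,"dz":0,"wx":0,"wy":0,"wz":0,"grip":0.4},{"dx":0,"dy":0,"dz":-0.01,"wx":0,"wy":0,"wz":0,"grip":0.4},{"dx":0,"dy":0,"dz":-0.025,"wx":0,"wy":0,"wz":0,"grip":0.4},{"dx":0,"dy":0,"dz":-0.04,"wx":0,"wy":0,"wz":0,"grip":0.4},{"dx":0,"dy":0,"dz":-0.04,"wx":0,"wy":0,"wz":0,"grip":0.4},{"dx":0,"dy":0,"dz":-0.04,"wx":0,"wy":0,"wz":0,"grip":0.4},{"dx":0,"dy":0,"dz":0,"wx":0,"wy":0,"wz":0,"grip":0.4}]' --squeeze 15

```text
t: 55.5
tcp_pos: [441.0, -378.9, 157.9]
ee_rot: [[0.067, -0.998, 0.011], [-0.998, -0.067, -0.009], [0.01, -0.011, -1.0]]
ft_force: [0.3, -1.0, 0.8]
grip_width: 0.601
```

```bash
python3 - <<'E'
from h import *
env.get_image('wrist');st(); im,d,K,E=shot('wrist','w44')
rows(s2w([-.2,53.5,120]),rdown(10.9),16,grip=.4)
E
```

```text
t 55.55 tcp [ 440.1 -376.9  154.6] stand [ -92.4 -198.6  154.6] F [-0.3  0.2 -0.2] w 0.599 xaz -86.13 z [ 0.008 -0.006 -1.   ] q [ -3.  29.  55. 107. -28.  58. -23.]
step mm 16.8 deg 6.06
[{"dx": -0.0162, "dy": -0.0038, "dz": 0.002, "wx": 0.0, "wy": 0.0, "wz": -0.106, "grip": 0.4}, {"dx": -0.0158, "dy": -0.0056, "dz": 0.0019, "wx": 0.0, "wy": -0.001, "wz": -0.106, "grip": 0.4}, {"dx": -0.015, "dy": -0.0072, "dz": 0.002, "wx": 0.0, "wy": 0.0, "wz": -0.105, "grip": 0.4}, {"dx": -0.0142, "dy": -0.0087, "dz": 0.002, "wx": 0.0, "wy": 0.0, "wz": -0.106, "grip": 0.4}, {"dx": -0.0133, "dy": -0.0102, "dz": 0.002, "wx": 0.0, "wy": -0.001, "wz": -0.106, "grip": 0.4}, {"dx": -0.012, "dy": -0.0115, "dz": 0.002, "wx": 0.0, "wy": 0.0, "wz": -0.106, "grip": 0.4}, {"dx": -0.0108, "dy": -0.0127, "dz": 0.002, "wx": 0.0, "wy": 0.0, "wz": -0.106, "grip": 0.4}, {"dx": -0.0094, "dy": -0.0138, "dz": 0.002, "wx": 0.0, "wy": -0.001, "wz": -0.106, "grip": 0.4}, {"dx": -0.0078, "dy": -0.0147, "dz": 0.002, "wx": 0.0, "wy": 0.0, "wz": -0.105, "grip": 0.4}, {"dx": -0.0063, "dy": -0.0155, "dz": 0.002, "wx": 0.0, "wy": -0.001, "wz": -0.106, "grip": 0.4}, {"dx": -0.0046, "dy": -0.016, "dz": 0.0021, "wx": 0.0, "wy": 0.0, "wz": -0.106, "grip": 0.4}, {"dx": -0.0029, "dy": -0.0164, "dz": 0.002, "wx": 0.0, "wy": 0.0, "wz": -0.106, "grip": 0.4}, {"dx": -0.0011, "dy": -0.0166, "dz": 0.002, "wx": 0.0, "wy": -0.001, "wz": -0.106, "grip": 0.4}, {"dx": 0.0006, "dy": -0.0167, "dz": 0.002, "wx": 0.0, "wy": 0.0, "wz": -0.105, "grip": 0.4}, {"dx": 0.0024, "dy": -0.0165, "dz": 0.002, "wx": -0.001, "wy": -0.001, "wz": -0.106, "grip": 0.4}, {"dx": 0.0041, "dy": -0.0162, "dz": 0.002, "wx": 0.0, "wy": 0.0, "wz": -0.106, "grip": 0.4}]
```

>>> servo_tool --motion '[{"dx":-0.016,"dy":-0.004,"dz":0,"wx":0,"wy":0,"wz":-0.106,"grip":0.4},{"dx":-0.016,"dy":-0.0055,"dz":0,"wx":0,"wy":0,"wz":-0.106,"grip":0.4},{"dx":-0.015,"dy":-0.007,"dz":0,"wx":0,"wy":0,"wz":-0.106,"grip":0.4},{"dx":-0.014,"dy":-0.0085,"dz":0,"wx":0,"wy":0,"wz":-0.106,"grip":0.4},{"dx":-0.0135,"dy":-0.01,"dz":0,"wx":0,"wy":0,"wz":-0.106,"grip":0.4},{"dx":-0.012,"dy":-0.0115,"dz":0,"wx":0,"wy":0,"wz":-0.106,"grip":0.4},{"dx":-0.011,"dy":-0.0125,"dz":0,"wx":0,"wy":0,"wz":-0.106,"grip":0.4},{"dx":-0.0095,"dy":-0.014,"dz":0,"wx":0,"wy":0,"wz":-0.106,"grip":0.4}]'

```text
t: 56.27
tcp_pos: [458.2, -241.3, 148.4]
ee_rot: [[0.796, -0.605, -0.003], [-0.605, -0.796, 0.0], [-0.002, 0.001, -1.0]]
ft_force: [0.2, -0.5, 0.2]
grip_width: 0.601
```

>>> servo_tool --motion '[{"dx":-0.008,"dy":-0.0145,"dz":0,"wx":0,"wy":0,"wz":-0.106,"grip":0.4},{"dx":-0.006,"dy":-0.0155,"dz":0,"wx":0,"wy":0,"wz":-0.106,"grip":0.4},{"dx":-0.0045,"dy":-0.016,"dz":0,"wx":0,"wy":0,"wz":-0.106,"grip":0.4},{"dx":-0.003,"dy":-0.0165,"dz":0,"wx":0,"wy":0,"wz":-0.106,"grip":0.4},{"dx":-0.001,"dy":-0.0165,"dz":0,"wx":0,"wy":0,"wz":-0.106,"grip":0.4},{"dx":0.0005,"dy":-0.0165,"dz":0,"wx":0,"wy":0,"wz":-0.106,"grip":0.4},{"dx":0.0025,"dy":-0.0165,"dz":0,"wx":0,"wy":0,"wz":-0.106,"grip":0.4},{"dx":0.004,"dy":-0.016,"dz":0,"wx":0,"wy":0,"wz":-0.106,"grip":0.4},{"dx":0,"dy":0,"dz":0,"wx":0,"wy":0,"wz":0,"grip":0.4},{"dx":0,"dy":0,"dz":0,"wx":0,"wy":0,"wz":0,"grip":0.4},{"dx":0,"dy":0,"dz":0,"wx":0,"wy":0,"wz":0,"grip":0.4},{"dx":0,"dy":0,"dz":0,"wx":0,"wy":0,"wz":0,"grip":0.4}]'

```text
t: 57.27
tcp_pos: [480.4, -113.0, 149.2]
ee_rot: [[0.982, 0.189, -0.001], [0.189, -0.982, -0.002], [-0.001, 0.001, -1.0]]
ft_force: [0.1, 0.9, -0.1]
grip_width: 0.6
```

```bash
python3 - <<'E'
from h import *
env.get_image('wrist');st(); im,d,K,E=shot('wrist','w45')
rows(s2w([-.2,53.5,60]),rdown(10.9),8,grip=.4)
E
```

```text
t 57.32 tcp [ 480.5 -113.   149.2] stand [ -2.8  52.9 149.2] F [-1.1  0.  -0.7] w 0.604 xaz 10.88 z [-0.    -0.001 -1.   ] q [-18.  15.  31. 117. -10.  50.  30.]
step mm 11.2 deg 0.01
[{"dx": 0.0003, "dy": -0.0001, "dz": 0.0112, "wx": 0.0, "wy": 0.0, "wz": 0.0, "grip": 0.4}, {"dx": 0.0003, "dy": 0.0, "dz": 0.0111, "wx": 0.0, "wy": 0.0, "wz": 0.0, "grip": 0.4}, {"dx": 0.0004, "dy": -0.0001, "dz": 0.0112, "wx": 0.0, "wy": 0.0, "wz": 0.0, "grip": 0.4}, {"dx": 0.0003, "dy": -0.0001, "dz": 0.0111, "wx": 0.001, "wy": 0.0, "wz": 0.0, "grip": 0.4}, {"dx": 0.0003, "dy": 0.0, "dz": 0.0112, "wx": 0.0, "wy": 0.0, "wz": 0.0, "grip": 0.4}, {"dx": 0.0003, "dy": -0.0001, "dz": 0.0112, "wx": 0.0, "wy": 0.0, "wz": 0.0, "grip": 0.4}, {"dx": 0.0004, "dy": -0.0001, "dz": 0.0111, "wx": 0.0, "wy": 0.0, "wz": 0.0, "grip": 0.4}, {"dx": 0.0003, "dy": 0.0, "dz": 0.0112, "wx": 0.0, "wy": 0.001, "wz": 0.0, "grip": 0.4}]
```

>>> servo_tool --motion '[{"dx":0.0003,"dy":-0.0001,"dz":0.011,"wx":0,"wy":0,"wz":0,"grip":0.4},{"dx":0.0003,"dy":-0.0001,"dz":0.011,"wx":0,"wy":0,"wz":0,"grip":0.4},{"dx":0.0003,"dy":-0.0001,"dz":0.011,"wx":0,"wy":0,"wz":0,"grip":0.4},{"dx":0.0003,"dy":-0.0001,"dz":0.011,"wx":0,"wy":0,"wz":0,"grip":0.4},{"dx":0.0003,"dy":-0.0001,"dz":0.011,"wx":0,"wy":0,"wz":0,"grip":0.4},{"dx":0.0003,"dy":-0.0001,"dz":0.011,"wx":0,"wy":0,"wz":0,"grip":0.4},{"dx":0.0003,"dy":-0.0001,"dz":0.011,"wx":0,"wy":0,"wz":0,"grip":0.4},{"dx":0.0003,"dy":-0.0001,"dz":0.011,"wx":0,"wy":0,"wz":0,"grip":0.4},{"dx":0,"dy":0,"dz":0.01,"wx":0,"wy":0,"wz":0,"grip":0.4},{"dx":0,"dy":0,"dz":0.006,"wx":0,"wy":0,"wz":0,"grip":0.4},{"dx":0,"dy":0,"dz":0,"wx":0,"wy":0,"wz":0,"grip":0.4},{"dx":0,"dy":0,"dz":0,"wx":0,"wy":0,"wz":0,"grip":0.4}]'

```text
t: 58.37
tcp_pos: [483.1, -110.8, 45.2]
ee_rot: [[0.981, 0.192, -0.0], [0.192, -0.981, -0.001], [-0.001, 0.001, -1.0]]
ft_force: [1.1, 0.5, 0.2]
grip_width: 0.603
```

```bash
python3 - <<'E'
from h import *
st()
E
```

```text
t 58.37 tcp [ 483.1 -110.8   45.2] stand [ 0.1 54.6 45.2] F [1.1 0.5 0.2] w 0.603 xaz 11.05 z [-0.    -0.001 -1.   ] q [-13.  25.  27. 122. -18.  37.  36.]
```

Down 5 mm, close.

>>> servo_tool --motion '[{"dx":-0.0004,"dy":0,"dz":0.003,"wx":0,"wy":0,"wz":0.002,"grip":0.5},{"dx":0,"dy":0,"dz":0.002,"wx":0,"wy":0,"wz":0,"grip":0.6},{"dx":0,"dy":0,"dz":0,"wx":0,"wy":0,"wz":0,"grip":0.85},{"dx":0,"dy":0,"dz":0,"wx":0,"wy":0,"wz":0,"grip":0.85},{"dx":0,"dy":0,"dz":0,"wx":0,"wy":0,"wz":0,"grip":0.85},{"dx":0,"dy":0,"dz":0,"wx":0,"wy":0,"wz":0,"grip":0.85},{"dx":0,"dy":0,"dz":0,"wx":0,"wy":0,"wz":0,"grip":0.85}]' --squeeze 15

```text
t: 58.95
tcp_pos: [482.4, -110.8, 40.6]
ee_rot: [[0.982, 0.19, -0.0], [0.19, -0.982, -0.001], [-0.001, 0.001, -1.0]]
ft_force: [-1.5, -0.0, 2.9]
grip_width: 0.3
```

```bash
python3 - <<'E'
from h import *
st()
E
```

```text
t 58.95 tcp [ 482.4 -110.8   40.6] stand [-0.6 54.7 40.6] F [-1.5 -0.   2.9] w 0.3 xaz 10.93 z [-0.    -0.001 -1.   ] q [-13.  25.  26. 122. -18.  37.  37.]
```

>>> servo_tool --motion '[{"dx":0,"dy":-0.0024,"dz":-0.0039,"wx":0,"wy":0,"wz":0,"grip":0.85},{"dx":0,"dy":-0.0027,"dz":-0.0036,"wx":0,"wy":0,"wz":0,"grip":0.85},{"dx":0,"dy":-0.0031,"dz":-0.0034,"wx":0,"wy":0,"wz":0,"grip":0.85},{"dx":0,"dy":-0.0033,"dz":-0.0031,"wx":0,"wy":0,"wz":0,"grip":0.85},{"dx":0,"dy":-0.0036,"dz":-0.0028,"wx":0,"wy":0,"wz":0,"grip":0.85},{"dx":0,"dy":-0.0038,"dz":-0.0025,"wx":0,"wy":0,"wz":0,"grip":0.85},{"dx":0,"dy":-0.004,"dz":-0.0021,"wx":0,"wy":0,"wz":0,"grip":0.85},{"dx":0,"dy":-0.0042,"dz":-0.0018,"wx":0,"wy":0,"wz":0,"grip":0.85},{"dx":0,"dy":-0.0043,"dz":-0.0014,"wx":0,"wy":0,"wz":0,"grip":0.85},{"dx":0,"dy":-0.0044,"dz":-0.001,"wx":0,"wy":0,"wz":0,"grip":0.85},{"dx":0,"dy":-0.0045,"dz":-0.0006,"wx":0,"wy":0,"wz":0,"grip":0.85},{"dx":0,"dy":-0.0046,"dz":-0.0002,"wx":0,"wy":0,"wz":0,"grip":0.85}]'

```text
t: 59.95
tcp_pos: [474.2, -67.4, 67.5]
ee_rot: [[0.982, 0.189, 0.0], [0.189, -0.982, -0.002], [0.0, 0.002, -1.0]]
ft_force: [-3.3, -5.6, 0.6]
grip_width: 0.294
```

```bash
python3 - <<'E'
from h import *
st();shot('scene','s50')
im=cv2.imread('pics/s50.png'); cv2.imwrite('pics/s50z.png',cv2.resize(im[150:360,240:520],None,fx=2.8,fy=2.8,interpolation=cv2.INTER_CUBIC))
E
```

```text
t 59.95 tcp [474.2 -67.4  67.5] stand [-0.4 98.9 67.5] F [-3.3 -5.6  0.6] w 0.294 xaz 10.91 z [ 0.    -0.002 -1.   ] q [-20.  21.  28. 123. -15.  39.  29.]
```

>>> servo_tool --motion '[{"dx":0,"dy":0.0046,"dz":0.0002,"wx":0,"wy":0,"wz":0,"grip":0.85},{"dx":0,"dy":0.0045,"dz":0.0006,"wx":0,"wy":0,"wz":0,"grip":0.85},{"dx":0,"dy":0.0044,"dz":0.001,"wx":0,"wy":0,"wz":0,"grip":0.85},{"dx":0,"dy":0.0043,"dz":0.0014,"wx":0,"wy":0,"wz":0,"grip":0.85},{"dx":0,"dy":0.0042,"dz":0.0018,"wx":0,"wy":0,"wz":0,"grip":0.85},{"dx":0,"dy":0.004,"dz":0.0021,"wx":0,"wy":0,"wz":0,"grip":0.85},{"dx":0,"dy":0.0038,"dz":0.0025,"wx":0,"wy":0,"wz":0,"grip":0.85},{"dx":0,"dy":0.0036,"dz":0.0028,"wx":0,"wy":0,"wz":0,"grip":0.85},{"dx":0,"dy":0.0033,"dz":0.0031,"wx":0,"wy":0,"wz":0,"grip":0.85},{"dx":0,"dy":0.0031,"dz":0.0034,"wx":0,"wy":0,"wz":0,"grip":0.85},{"dx":0,"dy":0.0027,"dz":0.0036,"wx":0,"wy":0,"wz":0,"grip":0.85},{"dx":0,"dy":0.0024,"dz":0.0039,"wx":0,"wy":0,"wz":0,"grip":0.85}]'

```text
t: 61.0
tcp_pos: [482.4, -110.5, 40.1]
ee_rot: [[0.982, 0.19, -0.001], [0.19, -0.982, -0.0], [-0.001, -0.0, -1.0]]
ft_force: [-8.5, 4.6, 22.7]
grip_width: 0.301
```

>>> servo_tool --motion '[{"dx":0,"dy":0,"dz":0.0,"wx":0,"wy":0,"wz":0,"grip":0.85},{"dx":0,"dy":0,"dz":0,"wx":0,"wy":0,"wz":0,"grip":0.85},{"dx":0,"dy":0,"dz":0,"wx":0,"wy":0,"wz":0,"grip":0.85}]'

```text
t: 61.25
tcp_pos: [482.4, -110.7, 40.0]
ee_rot: [[0.982, 0.19, -0.001], [0.19, -0.982, -0.001], [-0.001, 0.001, -1.0]]
ft_force: [-4.5, 2.0, 1.3]
grip_width: 0.294
```

```bash
python3 -c "
from h import *
st(); print(w2s(env.observe()['tcp_pos']))"
```

```text
t 61.25 tcp [ 482.4 -110.7   40. ] stand [-0.5 54.8 40. ] F [-4.5  2.   1.3] w 0.294 xaz 10.94 z [-0.001 -0.001 -1.   ] q [-13.  25.  26. 122. -18.  37.  37.]
[-0.53195916 54.82391929 39.96670281]
```

>>> servo_tool --motion '[{"dx":0,"dy":0.0008,"dz":0.0012,"wx":0,"wy":0,"wz":0,"grip":0.85},{"dx":0,"dy":0.0005,"dz":0.0012,"wx":0,"wy":0,"wz":0,"grip":0.85},{"dx":0,"dy":0,"dz":0,"wx":0,"wy":0,"wz":0,"grip":0.85},{"dx":0,"dy":0,"dz":0,"wx":0,"wy":0,"wz":0,"grip":0.85}]'

```text
t: 61.58
tcp_pos: [482.5, -111.3, 39.0]
ee_rot: [[0.982, 0.19, -0.001], [0.19, -0.982, 0.001], [-0.001, -0.002, -1.0]]
ft_force: [-8.4, 3.7, 17.8]
grip_width: 0.296
```

>>> servo_tool --motion '[{"dx":0,"dy":0,"dz":0,"wx":0,"wy":0,"wz":0,"grip":0.6},{"dx":0,"dy":0,"dz":0,"wx":0,"wy":0,"wz":0,"grip":0.5},{"dx":0,"dy":0,"dz":0,"wx":0,"wy":0,"wz":0,"grip":0.45},{"dx":0,"dy":0,"dz":0,"wx":0,"wy":0,"wz":0,"grip":0.4},{"dx":0,"dy":0,"dz":0,"wx":0,"wy":0,"wz":0,"grip":0.4},{"dx":0,"dy":0,"dz":-0.01,"wx":0,"wy":0,"wz":0,"grip":0.4},{"dx":0,"dy":0,"dz":-0.025,"wx":0,"wy":0,"wz":0,"grip":0.4},{"dx":0,"dy":0,"dz":-0.035,"wx":0,"wy":0,"wz":0,"grip":0.4},{"dx":0,"dy":0,"dz":-0.035,"wx":0,"wy":0,"wz":0,"grip":0},{"dx":0,"dy":0,"dz":-0.035,"wx":0,"wy":0,"wz":0,"grip":0},{"dx":0,"dy":0,"dz":-0.035,"wx":0,"wy":0,"wz":0,"grip":0},{"dx":0,"dy":0,"dz":-0.025,"wx":0,"wy":0,"wz":0,"grip":0}]'

```text
t: 62.58
tcp_pos: [483.9, -112.5, 241.9]
ee_rot: [[0.982, 0.189, 0.005], [0.189, -0.982, -0.001], [0.005, 0.002, -1.0]]
ft_force: [1.1, -0.7, -0.2]
grip_width: 0.819
```

>>> servo_tool --motion '[{"dx":0,"dy":0,"dz":0.0,"wx":0,"wy":0,"wz":0,"grip":0},{"dx":0,"dy":0,"dz":0,"wx":0,"wy":0,"wz":0,"grip":0},{"dx":0,"dy":0,"dz":0,"wx":0,"wy":0,"wz":0,"grip":0},{"dx":0,"dy":0,"dz":0,"wx":0,"wy":0,"wz":0,"grip":0}]'

```text
t: 62.92
tcp_pos: [482.0, -111.6, 236.9]
ee_rot: [[0.982, 0.19, -0.002], [0.19, -0.982, -0.001], [-0.002, 0.0, -1.0]]
ft_force: [0.7, -0.7, 0.2]
grip_width: 0.993
```

```bash
cat h.py | head -60; python3 -c "
from h import *
st()
shot('wrist','w60'); shot('scene','s60'); shot('top','t60')"; ls -t pics | head -4
```

```text
from rig import env
import numpy as np, cv2
def shot(cam,name):
    c=env.calibration(cam); im,d=env.get_image(cam); cv2.imwrite(f'pics/{name}.png',cv2.cvtColor(im,cv2.COLOR_RGB2BGR)); np.save(f'pics/{name}_d.npy',d)
    np.savez(f'pics/{name}_c.npz',K=c['camera_matrix'],E=c['extrinsics'])
    return im,d,np.array(c['camera_matrix']),np.array(c['extrinsics'])
def load(name):
    c=np.load(f'pics/{name}_c.npz'); return cv2.imread(f'pics/{name}.png'),np.load(f'pics/{name}_d.npy'),c['K'],c['E']
def cloud(d,K,E):
    v,u=np.mgrid[:d.shape[0],:d.shape[1]]
    p=np.stack([(u-K[0,2])/K[0,0]*d,(v-K[1,2])/K[1,1]*d,d],-1)
    w=p@E[:3,:3].T+E[:3,3]; w[d==0]=np.nan; return w
def ray(u,v,K,E,z):
    r=E[:3,:3]@np.array([(u-K[0,2])/K[0,0],(v-K[1,2])/K[1,1],1]); o=E[:3,3]; return o+r*(z-o[2])/r[2]
def proj(P,K,E):
    p=np.linalg.inv(E)@np.append(P,1); q=K@p[:3]; return q[:2]/q[2]
from scipy.spatial.transform import Rotation as Ro
SY=np.radians(10.9); SO=np.array([493.,-165.5,0])
SR=np.array([[np.cos(SY),-np.sin(SY),0],[np.sin(SY),np.cos(SY),0],[0,0,1]])
def s2w(p): return SO+SR@np.array(p,float)

[... 1411 characters left out ...]
i/n
        t=(Rc.T@(pi-pc)/1000).round(4); w=Ro.from_matrix(Rc.T@Ri).as_rotvec().round(3)
        t=t+0.;w=w+0.
        out.append(dict(dx=t[0],dy=t[1],dz=t[2],wx=w[0],wy=w[1],wz=w[2],grip=grip))
        pc=pc+Rc@t*1000; Rc=Rc@Ro.from_rotvec(w).as_matrix()
    if pr:
        import json; print('step mm',round(np.linalg.norm(p-p0)/n,1),'deg',round(np.degrees(np.linalg.norm(rv))/n,2)); print(json.dumps([{k:float(v) for k,v in r.items()} for r in out]))
    return pc,Rc
SO=SO+SR@np.array([.5,1,0])
t 62.92 tcp [ 482.  -111.6  236.9] stand [ -1.1  54.  236.9] F [ 0.7 -0.7  0.2] w 0.993 xaz 10.94 z [-0.002 -0.001 -1.   ] q [-21.   9.  33. 111.  -5.  62.  25.]
t60_c.npz
t60_d.npy
t60.png
s60_c.npz
```

```bash
python3 -c "
from h import *
for n in ('w60','s60'):
    im,d,K,E=load(n); h=cv2.cvtColor(im,cv2.COLOR_BGR2HSV); m=(h[...,0]>4)&(h[...,0]<18)&(h[...,1]>170)&(h[...,2]>120)
    w=cloud(d,K,E)[m]; w=w[~np.isnan(w).any(1)]; s=(w-SO)@SR
    s=s[(abs(s[:,0])<80)&(s[:,1]>40)&(s[:,1]<110)&(s[:,2]>25)]
    if len(s)>50: print(n,len(s),np.polyfit(s[:,1],s[:,2],1),np.percentile(s[:,2],[5,50,95]),np.percentile(s[:,1],[2,98]))
"
```

```text
w60 5779 [1.21069449e-03 3.79778543e+01] [36.78302674 38.04986014 39.32743254] [50.27523222 94.58897111]
s60 87 [-2.28511723e-02  4.08201519e+01] [36.38884555 39.29864068 41.88475889] [50.1673067  90.98954049]
```

View pics/w60.png

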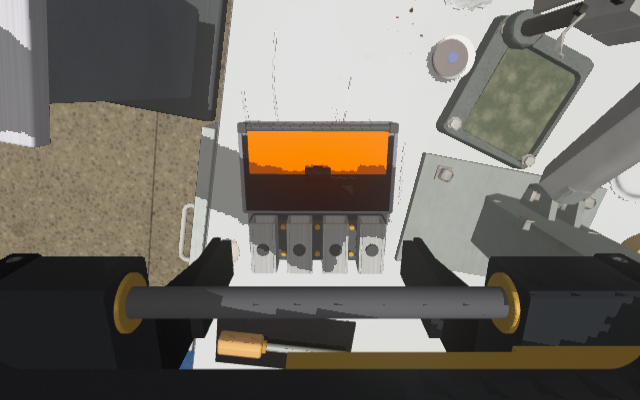

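View pics/s60.png

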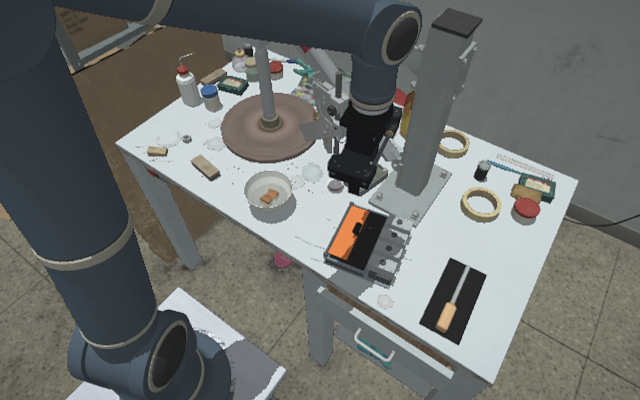

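View pics/t60.png

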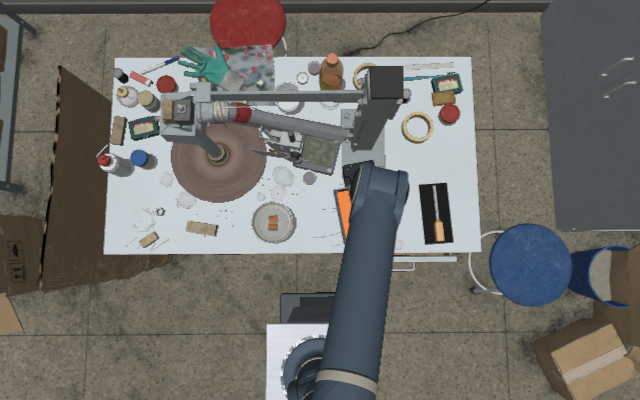

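The wrist view shows the flap flat over the tray (pixels 245–390, 130–175; slope 0.001 rad). The scene and top views show both blocks in the bowl (scene 270,197) and the drift inside the mat (scene 450,300). I'm handing the job in.

```bash
python3 -c "
from h import *
st(); print(env.finish_job())"
```

```text
t 63.07 tcp [ 482.4 -111.8  237. ] stand [ -0.8  53.8 237. ] F [-0.2 -0.7 -0.2] w 0.997 xaz 10.93 z [-0.002 -0.001 -1.   ] q [-21.   9.  33. 111.  -5.  62.  25.]
the job is handed in; nothing more can be done
None
```

The job was handed in at t ≈ 63 s. I set the flap upright and pushed out both wooden blocks that were there, in the sleeves at x = -20 and +20. I put them in the bowl, returned the drift to its mat and folded the flap flat.

- **Sleeves:** the brass block at x = -60 was left in its sleeve, and the sleeve at x = +60 was empty. Both were seen in an earlier tilted wrist view, not in the last pictures.
- **Order:** after I first folded the flap, the drift was knocked about 23 mm aside. I put it back on the mat, then lifted the flap to about 60° and folded it again so that folding came last.
- **Last checks:** both blocks are in the upright bowl, and the drift is wholly on the mat. The gripper was open and clear at hand-in.
- **Flap:** the wrist camera fits it as flat, with slope 0.001 at z ≈ 38 mm. The scene camera gave slope -0.023 from only 87 pixels, which I put down to noise.
- **Disagreement:** the reported TCP height was about 38 mm below what the stated geometry implied throughout. I worked with measured offsets instead.

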